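Hang a lift-off control box door on its hinge pins and shut it

TASK

Take the control box's door out of the leaning rack and hang it back on the box: lower it until both knuckles sit all the way down on their hinge pins before you let go. Then swing the door fully shut and leave it, without disturbing the bottle, cup, tape roll and hex key.

Things in the scene. Friction and masses are not known exactly. Their poses are not given: they have to be found in the camera images.
- control_box: Grey steel control box, fixed, 90 deep (x) x 146 wide (y) x 178 mm high. Origin: centre of underside, z up; its open front looks along its own -x (front face at x = -45). Two upright hinge pins stand beside its front edge on the +y side; the door swings out to -x. Shut, the door covers the front: its axes parallel to the box's, its origin at (-55, 0, 12) mm in the box's frame.
- pin_low (a point): Foot of the lower hinge pin, at (-55, 83, 37) mm in the box's frame: centre of the flat top of a steel collar (20 mm across, 20 mm high). From it the pin rises straight up, 8 mm thick, 17 mm high, its upper 8 mm tapered to a blunt nose 3 mm across.
- pin_high (a point): Foot of the upper hinge pin, alike, straight above the lower by 92 mm, at (-55, 83, 129) mm in the box's frame. The lower knuckle cannot pass through the upper pin: bring the door in sideways, 20 to 40 mm above its seat, then straight down.
- door: Loose grey steel door, 14 thick (x) x 140 wide (y) x 160 mm high (z), 0.25 to 0.46 kg, mass centre mid-panel. Origin: centre of lower edge; z up the panel, -x the outside, +y to the hinge edge with the knuckles. It starts in the rack leaning 30 degrees, top edge towards the robot, outside facing up and away, knuckles to the robot's right. Pinch it by the top edge, tool tilted with the panel.
- knuckle_low (a point): Centre of the underside of the door's lower knuckle, at (0, 83, 25) mm in the door's frame: a steel tube along z, 20 mm outside, 10.4 mm bore, 18 mm long. Seated, the knuckle stands on the collar and this point coincides with pin_low. On its pins the door turns freely and stays where it is left.
- knuckle_high (a point): The same of the door's upper knuckle, at (0, 83, 117) mm in the door's frame; seated, it coincides with pin_high.
- free_edge (a point): Middle of the door's free edge (-y edge), at (0, -70, 80) mm in the door's frame; with the door shut it is near (-55, -70, 92) mm in the box's frame (the door stops against the front about 3 mm beyond, and sags up to 5 mm with the play of the pins). A round lock, 22 mm across, stands out 3 mm from the outside face 18 mm from this edge.
- rack: Fixed blue steel stand. Origin: on its underside, z up; base 135 x 130 mm. Two pairs of rubber-faced bars, 45 mm either side of the middle, form a leaning slot 17.5 mm wide: behind the door (robot's side) 95 mm up the panel, in front 35 mm. Draw the door out 40 mm along its own leaning plane, then lift it clear before turning it upright. Door origin at start: (30, 0, 27) mm, its y along the rack's -y.
- thread_lock: Bystander: small red bottle with white cap, 27 mm across, 82 mm high, standing. Origin near the centre of its underside.
- parts_cup: Bystander: blue parts cup, 58 mm across, 30 mm high. Origin near the centre of its underside.
- tape_roll: Bystander: roll of black tape lying flat, 62 mm across, 19 mm high. Origin near the centre of its underside.
- hex_key: Bystander: steel hex key lying flat, 33 x 88 x 5 mm. Origin near the centre of its underside.

How it is judged:
By the outcome, as a careful person would: the job done as asked, in the order asked, and still so for the second after the job is handed in, with the robot touching nothing.
It also fails if it takes over 72 s, if anything falls off the work surface, if the arm or the gripper's body presses on something with over 40 N, if the wrist force passes 120 N, or if a joint passes its speed limit or range.

ROBOT

A 6-joint arm with a two-finger parallel gripper is mounted at the origin on a cart in front of the work surface, level with it; the furniture and walls round the work are solid. World frame = base frame: x ahead of the robot, y to its left, z up, the work surface at z = 0. Lengths are in m, angles in rad, forces in N, time in s.
With the tool pointing down it reaches from about 0.325 to 0.9 m from the base axis. Payload 6.1 kg.
Tool frame: the origin (TCP) lies at the very end of the fingers, on their centre line; the grasp point (between the pads) lies 19 mm behind it; z points along the fingers, x is the direction in which the jaws open and shut, and the axes are right-handed (so a half turn about z gives the same grasp; the last joint's range is limited). The gripper opens to 87 mm and grips with 3 to 60 N. Pads are 19 mm wide; open, the fingers measure 117 mm over their backs; the gripper's body (75 mm by 190 mm) begins 51 mm behind the grasp point.
Start: joints at [1.107, 0.22, 1.526, -0, 1.395, -0.126], TCP at [0.207, 0.59, 0.223] pointing down, gripper open.
Joint ranges: [-2.98, 2.98], [-0.91, 2.08], [0.09, 2.57], [-1.24, 4.39], [0.2, 2.65], [-2.68, 2.68]. Speed limits (rad/s): [2.57, 2.57, 3.01, 3.14, 3.14, 3.14].

INTERFACE

Orientations are given as a 3x3 rotation matrix whose columns are the frame's x, y, z axes.
In Python, from cell import telemetry, viewer, robot gives the robot as it stands.
- The arm moves only by the tool step_arm, never from a script. Its argument "steps" is a list of rows, each a list of 3 entries, a list of its own where there are three numbers: the opening, from 0 (shut) to 1 (fully open), then the shift along the tool's x, y, z in cm, then the turn about the tool's z in rad. A call has exactly 8 rows; each row shifts and turns the commanded pose from where the row before left it, along the tool's axes as they then stand; what a row does not reach is not made up. A row lasts 1/12 s, in which the tool goes at most 41.7 mm and 7.16 degrees, less where a joint would pass 70% of its speed; a pose out of reach is approached as far as the arm can. A call with a gripper value outside its range is refused whole. The fingers move at their own pace and stop on an object; "squeeze" is the grip in N (left out, the last holds). Time passes only in rows, so rows that do not move let the fingers close, or fill a call up. It gives the time, the measured TCP pose, the force and the opening at its end, in the units of the state.
- telemetry.read_state(): the state, without advancing time (a new reading comes with each control period).
- viewer.camera(name): name is "scene" or "side" or "wrist"; returns the picture (480x640x3 uint8, red, green, blue); there is no depth.
- viewer.calibration(name): a dict with "mtx" (3x3 intrinsics, pixels), "rvec" (rotation vector, rad) and "tvec" (3), from world to camera coordinates, as OpenCV has them. Camera axes: x right, y down, z forward; pixel columns grow to the right and rows downward; lengths in m; the calibration is good to about 2 mm. The wrist camera is an equidistant fisheye: a pixel r from the principal point sees the ray r / f radians off the axis. A picture is of the moment at which its call begins: read the wrist's pose just before it. calibration takes no time and is no camera call; for the wrist camera it gives the pose at the moment of the call.
- robot.job_done(): hands the job in, once; it reports no verdict.
The state is a dict: "time": time; "q": joint angles; "dq": joint speeds; "effort": joint torques, N m; "eef_pos": TCP position; "tcp_rot": TCP orientation; "wrist_force": force on the tool from outside, world axes, zero at the start; "wrist_torque": the same for the moment, N m; "opening": opening from 0.0 (shut) to 1.0 (fully open).
Only numpy, scipy, OpenCV 4.12 (cv2) and the standard library are available. Lean on these libraries where they do the work, as an engineer would, in place of code of your own. Each camera call takes 0.05 s, during which the arm holds its last target.

## Working session

There is one attempt and no reset: what is moved stays moved. The work goes in short steps, Python scripts to look and compute and a tool call to move; the robot and the scene stay as the last step left them, time stands still between calls to the robot, and variables do not carry over. Pictures are saved under pics/ and viewed, and the job is handed in when it is done.

Besides the shell and the picture viewer there is one more tool, called after "Request:" by a JSON object that holds its "method" and its "body", one argument or row to a line. step_arm: Moves the arm, as the interface text tells. Its arguments: {"type":"object","properties":{"steps":{"type":"array","items":{"type":"array"}},"squeeze":{"type":"number"}},"required":["steps"]}

```bash
ls -la; mkdir -p pics
cat > h.py <<'E'
import numpy as np, cv2
from cell import telemetry, viewer, robot
def cal(n):
    c=viewer.calibration(n); return np.array(c['mtx'],float),np.array(c['rvec'],float).ravel(),np.array(c['tvec'],float).ravel()
def save(n,f):
    im=viewer.camera(n); cv2.imwrite('pics/'+f,im[:,:,::-1]); return im
E
python3 - <<'E'
from h import *
np.set_printoptions(precision=4,suppress=True)
print(telemetry.read_state())
for n in ['scene','side','wrist']:
    print(n,cal(n)); save(n,n+'0.png')
E
```

```text
total 12
drwxr-xr-x  3 agent agent 4096 Dec  7 02:18 .
drwxr-xr-x 23 root  root  4096 Dec  7 02:18 ..
drwxr-xr-x  2 agent agent 4096 Dec  7 02:18 pics
{'time': 0.0, 'q': array([ 1.1069,  0.2212,  1.5276, -0.    ,  1.3947, -0.1261]), 'dq': array([ 0.0004, -0.0007,  0.0007,  0.0009, -0.0006, -0.0001]), 'effort': array([ -0.    , -49.4612, -38.7375,   0.0699,   0.0572,  -0.0001]), 'eef_pos': array([0.2069, 0.5891, 0.2214]), 'tcp_rot': array([[ 0.3314,  0.9435, -0.0008],
       [ 0.9435, -0.3314, -0.0017],
       [-0.0019, -0.0002, -1.    ]]), 'wrist_force': array([-0.0376,  0.7851,  0.5071]), 'wrist_torque': array([ 0.0284,  0.0033, -0.0107]), 'opening': 0.9999459293693785}
scene (array([[570.5785,   0.    , 322.4216],
       [  0.    , 570.5785, 236.3825],
       [  0.    ,   0.    ,   1.    ]]), array([ 2.3401, -0.1227,  0.0487]), array([-0.5531,  0.1087,  1.2854]))
side (array([[435.8269,   0.    , 321.3249],
       [  0.    , 435.8269, 241.671 ],
       [  0.    ,   0.    ,   1.    ]]), array([ 2.1407, -0.3104,  0.1588]), array([-0.5046,  0.1908,  0.9506]))
wrist (array([[371.6483,   0.    , 313.1222],
       [  0.    , 371.6483, 235.7605],
       [  0.    ,   0.    ,   1.    ]]), array([-2.3834, -1.6891, -0.2178]), array([-0.6239, -0.0306,  0.3892]))
```

View pics/scene0.png

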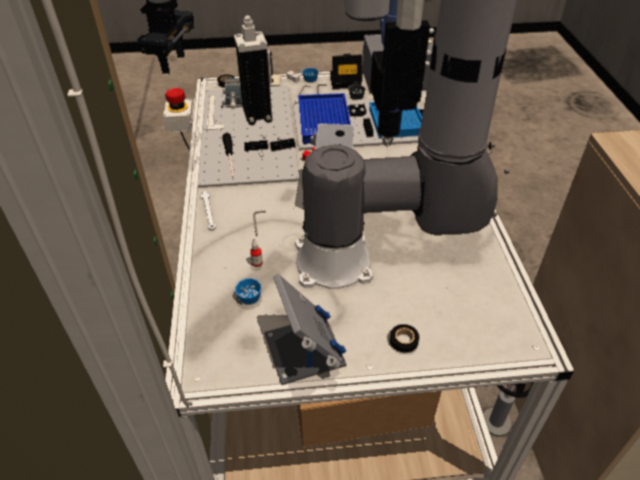

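View pics/side0.png

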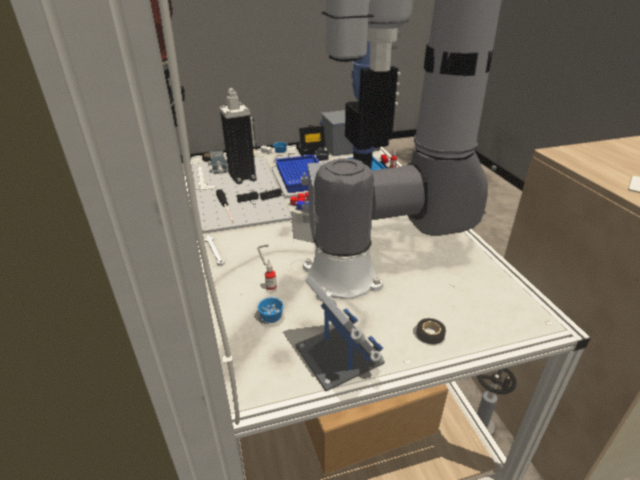

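View pics/wrist0.png

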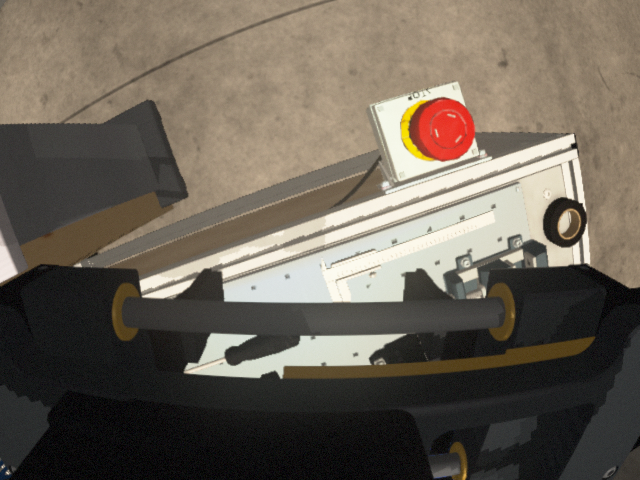

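```bash
cat >> h.py <<'E'
def proj(n,P):
    K,r,t=cal(n); return cv2.projectPoints(np.array(P,float).reshape(-1,3),r,t,K,None)[0].reshape(-1,2)
E
python3 - <<'E'
from h import *
np.set_printoptions(precision=4,suppress=True)
for n in ['scene','side']:
    K,r,t=cal(n);R=cv2.Rodrigues(r)[0]; print(n,-R.T@t)
    im=cv2.imread(f'pics/{n}0.png')
    for x in np.arange(-0.2,1.3,0.2):
        for y in np.arange(-0.6,0.81,0.2):
            p=proj(n,[x,y,0])[0]
            if 0<p[0]<640 and 0<p[1]<480:
                cv2.circle(im,(int(p[0]),int(p[1])),2,(0,255,0),-1)
                cv2.putText(im,f'{x:.1f},{y:.1f}',(int(p[0])+2,int(p[1])),0,.3,(0,0,255),1)
    p=proj(n,telemetry.read_state()['eef_pos'])[0]; cv2.circle(im,(int(p[0]),int(p[1])),4,(255,0,255),1)
    cv2.imwrite(f'pics/{n}0g.png',im)
K,r,t=cal('wrist');R=cv2.Rodrigues(r)[0]; print(-R.T@t,R)
E
```

```text
scene [ 0.4646 -0.8982  0.9733]
side [ 0.295  -0.8004  0.6833]
[0.141  0.6125 0.3831] [[ 0.3316  0.9434 -0.0016]
 [ 0.9121 -0.3201  0.2562]
 [ 0.2412 -0.0864 -0.9666]]
```

View pics/scene0g.png

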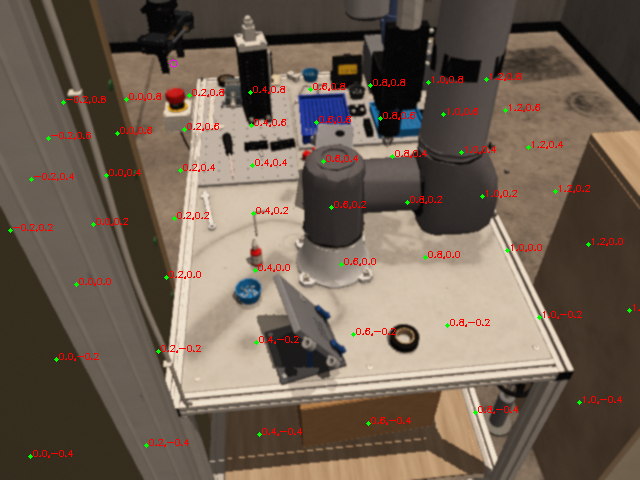

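View pics/side0g.png

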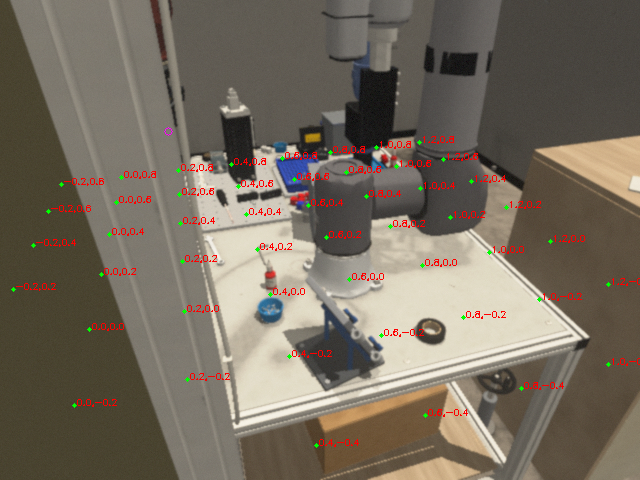

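Run:
```python
import cv2
a=cv2.imread('pics/scene0.png')[60:220,190:430]; b=cv2.imread('pics/side0.png')[120:280,190:430]
cv2.imwrite('pics/z1.png',cv2.resize(a,None,fx=3.3,fy=3.3,interpolation=2)); cv2.imwrite('pics/z2.png',cv2.resize(b,None,fx=3.3,fy=3.3,interpolation=2))
a=cv2.imread('pics/scene0.png')[190:390,180:440];cv2.imwrite('pics/z3.png',cv2.resize(a,None,fx=3,fy=3,interpolation=2))
a=cv2.imread('pics/side0.png')[220:400,200:460];cv2.imwrite('pics/z4.png',cv2.resize(a,None,fx=3,fy=3,interpolation=2))
```

```text
(no output)
```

View pics/z1.png

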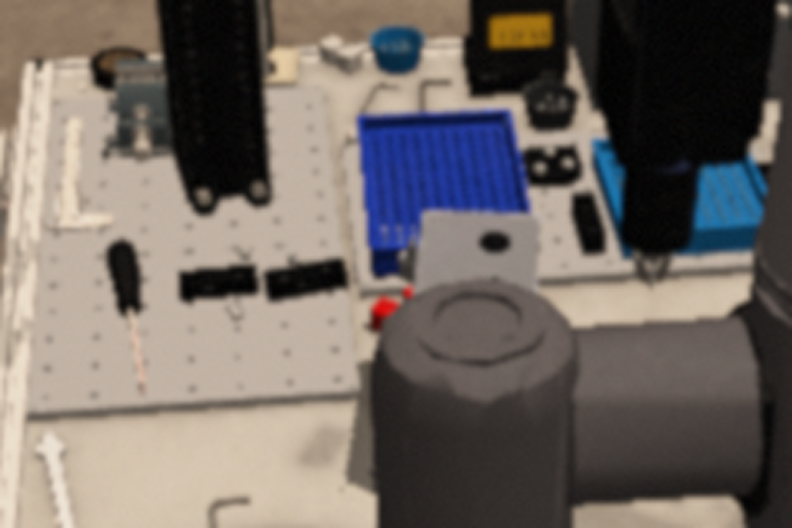

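View pics/z2.png

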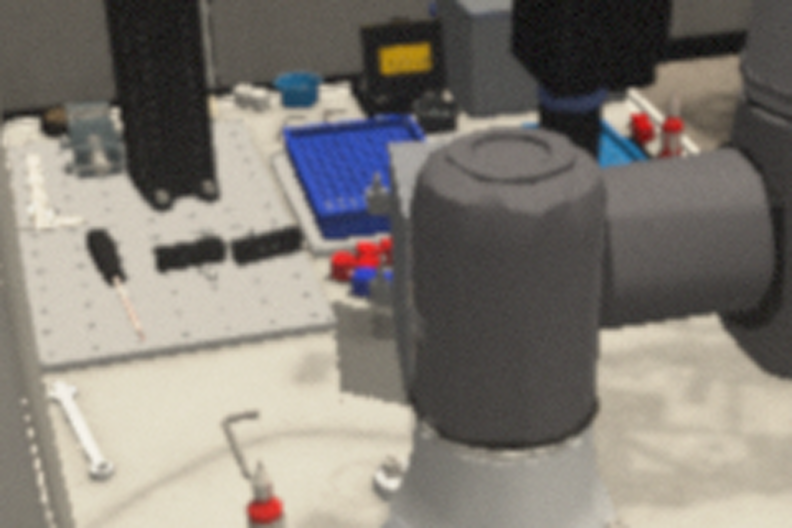

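View pics/z3.png

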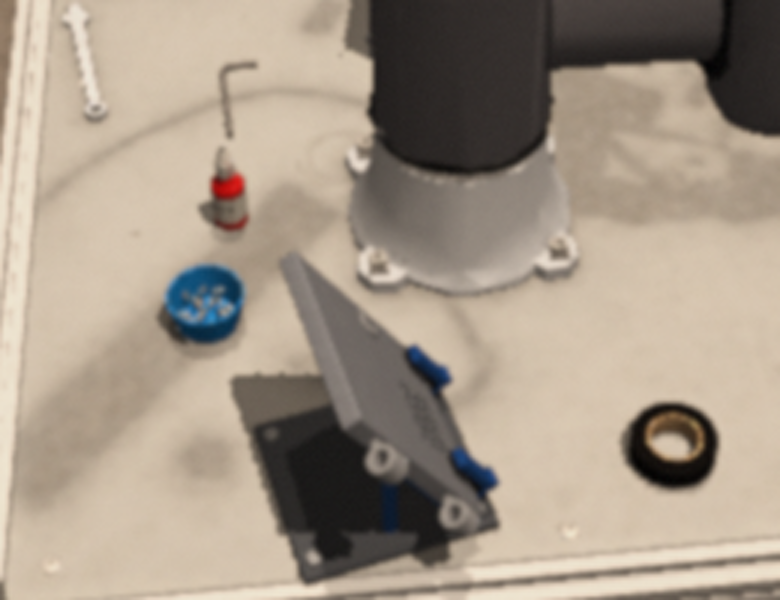

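View pics/z4.png

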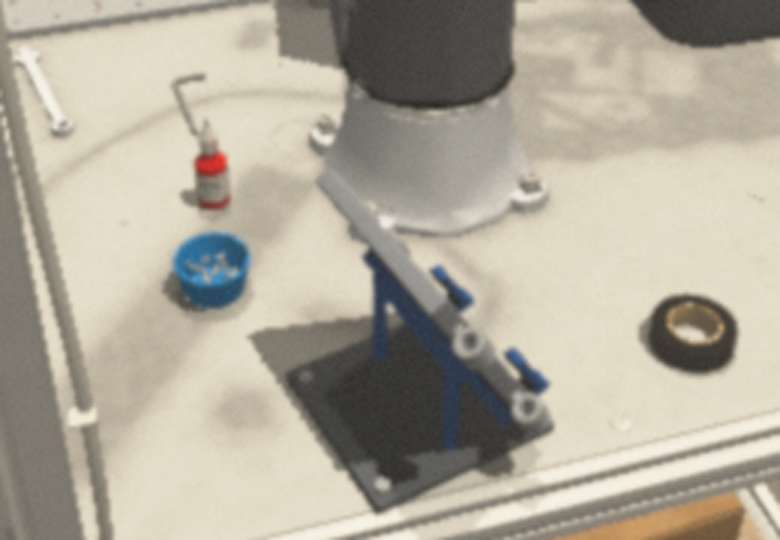

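Request:
{"method": "step_arm", "body": {
  "steps": [
    [1,[0,0,-2],0.12],
    [1,[0,0,-2],0.12],
    [1,[0,0,-2],0.12],
    [1,[0,0,-2],0.12],
    [1,[0,0,-2],0.12],
    [1,[0,0,-2],0.12],
    [1,[0,0,-2],0.12],
    [1,[0,0,-2],0.12]
  ]
}}

```text
time: 0.82
eef_pos: [0.207, 0.5894, 0.3831]
tcp_rot: [[0.965, 0.264, -0.0], [0.264, -0.965, -0.001], [-0.001, 0.001, -1.0]]
wrist_force: [-1.1, 0.0, 0.5]
opening: 1.003
```

```bash
cat >> h.py <<'E'
from scipy.spatial.transform import Rotation as Ro
def rows(dw,turn,n=8):
    "world displacement (m), turn (rad) spread over n rows -> tool shifts cm"
    R=np.array(telemetry.read_state()['tcp_rot']); 
    for i in range(n):
        Ri=R@Ro.from_rotvec([0,0,turn/n*i]).as_matrix()
        print(np.round(Ri.T@(np.array(dw)/n)*100,2).tolist(), round(turn/n,3))
E
python3 -c "
from h import *
rows([.15,-.2,0.04],.96)"
```

```text
[1.15, 2.91, -0.5] 0.12
[1.49, 2.75, -0.5] 0.12
[1.81, 2.55, -0.5] 0.12
[2.1, 2.32, -0.5] 0.12
[2.36, 2.05, -0.5] 0.12
[2.59, 1.75, -0.5] 0.12
[2.78, 1.43, -0.5] 0.12
[2.93, 1.08, -0.5] 0.12
```

Request:
{"method": "step_arm", "body": {
  "steps": [
    [1,[1.15,2.9,-0.5],0.12],
    [1,[1.5,2.75,-0.5],0.12],
    [1,[1.8,2.55,-0.5],0.12],
    [1,[2.1,2.3,-0.5],0.12],
    [1,[2.35,2.05,-0.5],0.12],
    [1,[2.6,1.75,-0.5],0.12],
    [1,[2.8,1.4,-0.5],0.12],
    [1,[2.9,1.1,-0.5],0.12]
  ]
}}

```text
time: 1.48
eef_pos: [0.3589, 0.3895, 0.4225]
tcp_rot: [[0.769, -0.639, -0.0], [-0.639, -0.769, -0.0], [-0.0, 0.0, -1.0]]
wrist_force: [0.3, 0.1, 0.4]
opening: 0.995
```

Request:
{"method": "step_arm", "body": {
  "steps": [
    [1,[0,0,0],0.12],
    [1,[0,0,0],0.12],
    [1,[0,0,0],0.12],
    [1,[0,0,0],0.12],
    [1,[0,0,0],0.1],
    [1,[0,0,0],0],
    [1,[0,0,0],0],
    [1,[0,0,0],0]
  ]
}}

```text
time: 2.15
eef_pos: [0.3583, 0.3909, 0.4224]
tcp_rot: [[0.302, -0.953, -0.0], [-0.953, -0.302, -0.0], [0.0, 0.0, -1.0]]
wrist_force: [-0.9, 0.1, 0.5]
opening: 1.003
```

```bash
python3 -c "
from h import *
print(telemetry.read_state());np.savez('w1.npz',*cal('wrist'))
save('wrist','wrist1.png');save('scene','scene1.png')"
```

```text
{'time': 2.15, 'q': array([ 6.80180293e-01, -5.83947432e-02,  1.45551604e+00, -2.99287971e-05,
        1.74481704e+00,  1.94415907e+00]), 'dq': array([-0.00198637,  0.00092443, -0.00031432, -0.00149188,  0.00029347,
        0.01045031]), 'effort': array([-3.52973992e-02, -3.74022782e+01, -4.02373838e+01,  3.68089139e-03,
       -8.21583602e-02,  1.88075152e-02]), 'eef_pos': array([0.35825277, 0.39089756, 0.42236908]), 'tcp_rot': array([[ 3.02021429e-01, -9.53301103e-01, -2.50216391e-04],
       [-9.53301124e-01, -3.02021373e-01, -2.40329181e-04],
       [ 1.53535376e-04,  3.11116129e-04, -9.99999940e-01]]), 'wrist_force': array([-0.88029679,  0.05280731,  0.45640625]), 'wrist_torque': array([-0.06922284,  0.12191996, -0.04124801]), 'opening': 1.0026519763705413}
```

View pics/wrist1.png

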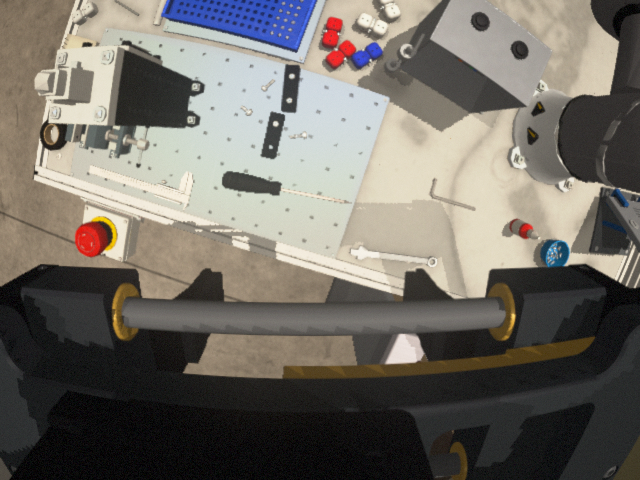

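View pics/scene1.png

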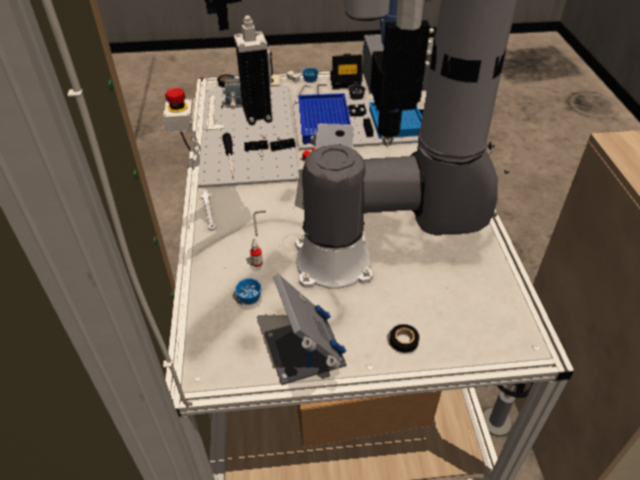

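```bash
cat >> h.py <<'E'
def ray(c,uv,fish):
    K,r,t=c; R=cv2.Rodrigues(r)[0]; uv=np.array(uv,float)
    if fish:
        d=np.array([(uv[0]-K[0,2])/K[0,0],(uv[1]-K[1,2])/K[1,1]]); th=np.hypot(*d)
        v=np.r_[d/max(th,1e-9)*np.sin(th),np.cos(th)]
    else: v=np.linalg.solve(K,np.r_[uv,1]); v/=np.linalg.norm(v)
    return -R.T@t, R.T@v
def onz(c,uv,z,fish):
    o,d=ray(c,uv,fish); return o+d*(z-o[2])/d[2]
def tri(rs):
    A=np.zeros((3,3));b=np.zeros(3)
    for o,d in rs:
        M=np.eye(3)-np.outer(d,d);A+=M;b+=M@o
    p=np.linalg.solve(A,b); return p,[float(np.linalg.norm((np.eye(3)-np.outer(d,d))@(p-o))) for o,d in rs]
def projf(c,P):
    K,r,t=c;R=cv2.Rodrigues(r)[0];v=R@np.array(P,float)+t
    th=np.arctan2(np.hypot(v[0],v[1]),v[2]);n=np.hypot(v[0],v[1])
    return np.array([K[0,2]+K[0,0]*th*v[0]/n,K[1,2]+K[1,1]*th*v[1]/n])
def ld(f):
    z=np.load(f);return z['arr_0'],z['arr_1'],z['arr_2']
E
python3 - <<'E'
from h import *
np.set_printoptions(precision=3,suppress=True)
c=ld('w1.npz')
im=cv2.imread('pics/wrist1.png');cv2.imwrite('pics/z5.png',cv2.resize(im[0:160,340:540],None,fx=4,fy=4,interpolation=2))
for n,uv,z in [('pinH',(405,50),.146),('pinL',(392,65),.054),('c1',(420,35),.178),('c2',(525,105),.178),('c3',(550,50),.178),('c4',(445,0),.178),('bottle',(528,232),.04),('cup',(553,252),.015),('hex',(455,200),0),('dummybase',(545,140),.05)]:
    print(n,onz(c,uv,z,1))
E
```

```text
pinH [0.564 0.342 0.146]
pinL [0.564 0.338 0.054]
c1 [0.578 0.336 0.178]
c2 [0.554 0.186 0.178]
c3 [0.64  0.17  0.178]
c4 [0.634 0.32  0.178]
bottle [0.404 0.021 0.04 ]
cup [ 0.386 -0.072  0.015]
hex [0.407 0.158 0.   ]
dummybase [0.557 0.058 0.05 ]
```

View pics/z5.png

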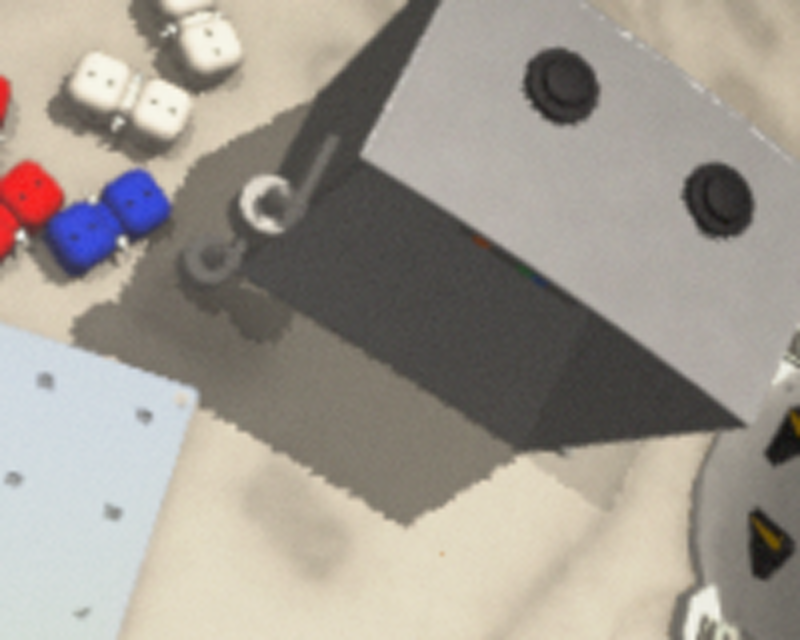

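Run:
```python
from h import *
for z in (.2,.25,.3,.35,.4): print(z,proj('scene',[.57,.05,z])[0],proj('side',[.57,.05,z])[0])
for x in (.7,.8): print(x,proj('scene',[x,.05,.25])[0])
rows([.1,-.05,0],0,4)
```

```text
0.2 [326.2627893  184.39525388] [333.0736702  201.36619453]
0.25 [326.32178058 165.66357258] [333.28720973 181.79788122]
0.3 [326.38433994 145.79890934] [333.51313989 161.0941163 ]
0.35 [326.45080118 124.69526625] [333.75257136 139.15311999]
0.4 [326.52154112 102.23299739] [334.00675165 115.86057338]
0.7 [387.89502143 161.64409301]
0.8 [434.60144521 158.59511404]
[1.94, -2.01, -0.0] 0.0
[1.94, -2.01, -0.0] 0.0
[1.94, -2.01, -0.0] 0.0
[1.94, -2.01, -0.0] 0.0
```

Request:
{"method": "step_arm", "body": {
  "steps": [
    [1,[1.9,-2,0],0],
    [1,[1.9,-2,0],0],
    [1,[1.9,-2,0],0],
    [1,[1.9,-2,0],0],
    [1,[0,0,0],0],
    [1,[0,0,0],0],
    [1,[0,0,0],0],
    [1,[0,0,0],0]
  ]
}}

```text
time: 2.92
eef_pos: [0.4567, 0.3429, 0.4228]
tcp_rot: [[0.3, -0.954, -0.0], [-0.954, -0.3, 0.0], [-0.0, -0.0, -1.0]]
wrist_force: [-0.5, 0.0, 0.7]
opening: 1.005
```

```bash
python3 -c "
from h import *
print(telemetry.read_state()['eef_pos']);np.savez('w2.npz',*cal('wrist'))
save('wrist','wrist2.png')
im=cv2.imread('pics/wrist2.png');cv2.imwrite('pics/z6.png',cv2.resize(im[50:250,220:460],None,fx=3.3,fy=3.3,interpolation=2))"
```

```text
[0.45667986 0.34287583 0.42275185]
```

View pics/wrist2.png

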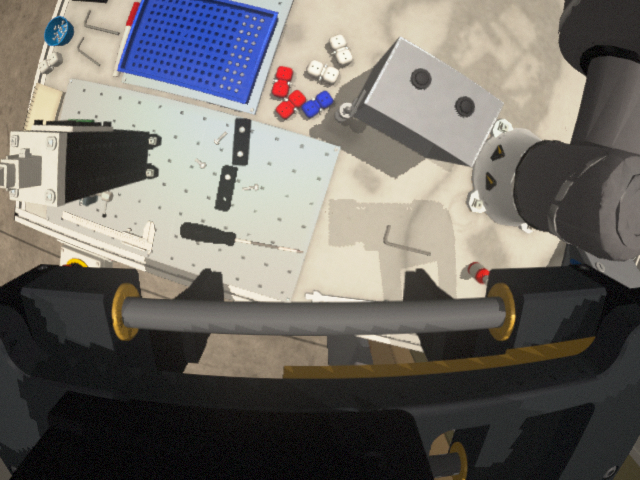

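View pics/z6.png

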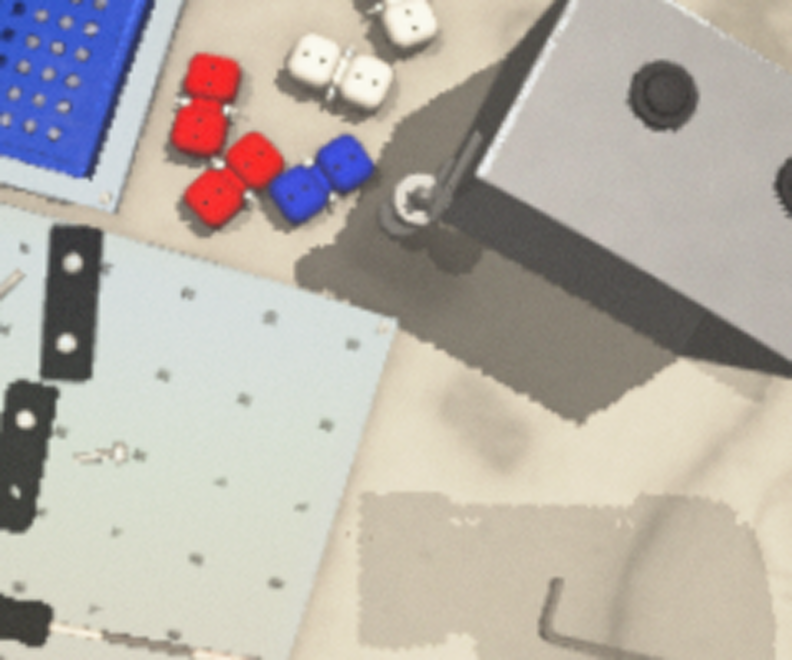

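Run:
```python
from h import *
np.set_printoptions(precision=4,suppress=True)
c1,c2=ld('w1.npz'),ld('w2.npz')
g=cv2.imread('pics/wrist2.png');cv2.imwrite('pics/z7.png',cv2.resize(g[20:200,340:540],None,fx=4,fy=4,interpolation=2))
for n,a,b,z in [('collarH',(406.5,51.2),(346.1,110.6),.129),('cF+',(430.5,39.2),(365.5,103.9),.178),('cF-',(526.2,106.2),(473,165.5),.178)]:
    print(n,tri([ray(c1,a,1),ray(c2,b,1)]),onz(c1,a,z,1),onz(c2,b,z,1))
for b in [(401,38),(501,103)]: print(onz(c2,b,.178,1))
```

```text
collarH (array([0.5691, 0.3365, 0.1274]), [1.1332344301345063e-05, 1.1332344301189805e-05]) [0.5686 0.3368 0.129 ] [0.569  0.3366 0.129 ]
cF+ (array([0.5785, 0.3221, 0.1764]), [0.0005575050782682708, 0.0005575050782682014]) [0.5781 0.323  0.178 ] [0.578  0.3218 0.178 ]
cF- (array([0.5578, 0.1741, 0.1628]), [0.0008602872685569081, 0.000860287268556859]) [0.5532 0.1835 0.178 ] [0.5562 0.1801 0.178 ]
[0.6644 0.3069 0.178 ]
[0.6401 0.1698 0.178 ]
```

View pics/z7.png

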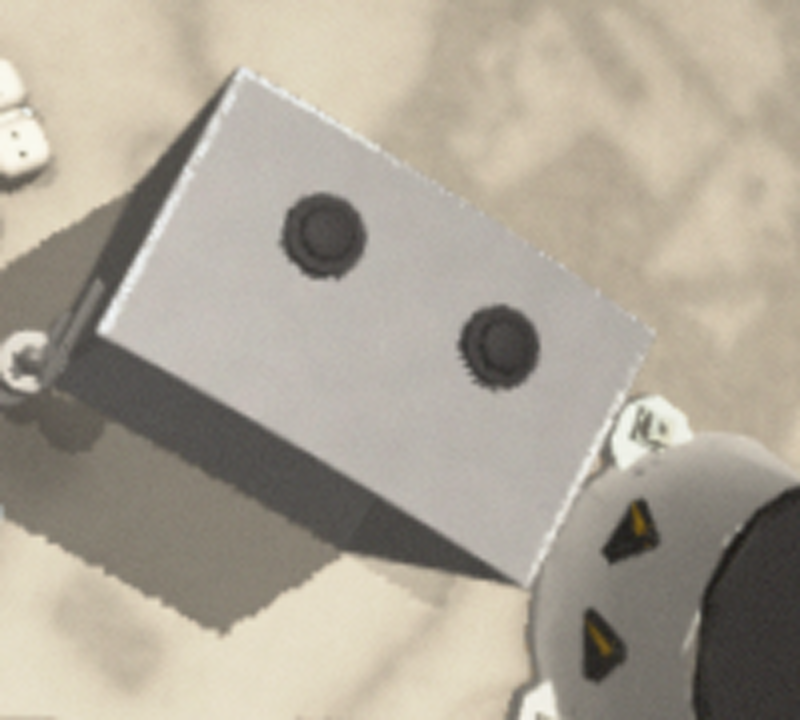

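Run:
```python
from h import *
np.set_printoptions(precision=4,suppress=True)
c2=ld('w2.npz')
px=[(365,102.7),(471.75,166.25),(400,36.75),(503.75,103.25)]
W=np.array([onz(c2,p,.178,1)[:2] for p in px]); B=np.array([[-45,73],[-45,-73],[45,73],[45,-73]])/1000
Wm=W.mean(0); H=B.T@(W-Wm); U,S,V=np.linalg.svd(H); R=V.T@U.T
print(W,np.degrees(np.arctan2(R[1,0],R[0,0])),Wm,'pin',R@[-.055,.083]+Wm); print(W-(B@R.T+Wm))
```

```text
[[0.5791 0.3227]
 [0.5548 0.1813]
 [0.6654 0.3083]
 [0.6414 0.1661]] -9.677996100220932 [0.6102 0.2446] pin [0.5699 0.3357]
[[ 0.001  -0.0014]
 [ 0.0013  0.0011]
 [-0.0014 -0.0007]
 [-0.0009  0.001 ]]
```

```bash
python3 -c "
from h import *
rows([-.04,-.60,0.0],-1.28,16)"
```

```text
[3.5, 1.37, -0.0] -0.08
[3.38, 1.64, -0.0] -0.08
[3.24, 1.91, -0.0] -0.08
[3.08, 2.16, -0.0] -0.08
[2.89, 2.4, -0.0] -0.08
[2.69, 2.62, -0.0] -0.08
[2.47, 2.83, -0.0] -0.08
[2.24, 3.02, -0.0] -0.08
[1.99, 3.19, -0.0] -0.08
[1.73, 3.34, -0.0] -0.08
[1.46, 3.46, -0.0] -0.08
[1.18, 3.57, -0.0] -0.08
[0.89, 3.65, -0.0] -0.08
[0.59, 3.71, -0.0] -0.08
[0.3, 3.75, -0.0] -0.08
[-0.0, 3.76, -0.0] -0.08
```

Request:
{"method": "step_arm", "body": {
  "steps": [
    [1,[3.5,1.4,0],-0.08],
    [1,[3.4,1.6,0],-0.08],
    [1,[3.2,1.9,0],-0.08],
    [1,[3.1,2.2,0],-0.08],
    [1,[2.9,2.4,0],-0.08],
    [1,[2.7,2.6,0],-0.08],
    [1,[2.5,2.8,0],-0.08],
    [1,[2.2,3.0,0],-0.08]
  ]
}}

```text
time: 3.63
eef_pos: [0.4362, 0.0419, 0.4231]
tcp_rot: [[0.813, -0.582, 0.002], [-0.582, -0.813, -0.0], [0.001, -0.001, -1.0]]
wrist_force: [1.3, -0.3, -0.4]
opening: 0.999
```

Request:
{"method": "step_arm", "body": {
  "steps": [
    [1,[2,3.2,0],-0.08],
    [1,[1.7,3.3,0],-0.08],
    [1,[1.5,3.5,0],-0.08],
    [1,[1.2,3.6,0],-0.08],
    [1,[0.9,3.7,0],-0.08],
    [1,[0.6,3.7,0],-0.08],
    [1,[0.3,3.7,0],-0.08],
    [1,[0,3.8,0],-0.08]
  ]
}}

```text
time: 4.3
eef_pos: [0.4167, -0.2591, 0.4232]
tcp_rot: [[1.0, 0.019, 0.001], [0.019, -1.0, -0.001], [0.001, 0.001, -1.0]]
wrist_force: [-0.0, -0.4, -0.2]
opening: 0.999
```

```bash
python3 -c "
from h import *
s=telemetry.read_state();print(s['eef_pos'],s['q'],s['dq']);np.savez('w3.npz',*cal('wrist'))
save('wrist','wrist3.png')
im=cv2.imread('pics/wrist3.png');cv2.imwrite('pics/z8.png',cv2.resize(im[50:250,220:460],None,fx=3.3,fy=3.3,interpolation=2))"
```

```text
[ 0.41668508 -0.25907603  0.42315417] [-7.17375244e-01 -1.56795808e-01  1.54455665e+00  3.26370318e-04
  1.75240289e+00 -7.35880943e-01] [-0.77509565  0.50341057 -0.43841152  0.00259779 -0.06575162 -1.72256733]
```

View pics/wrist3.png

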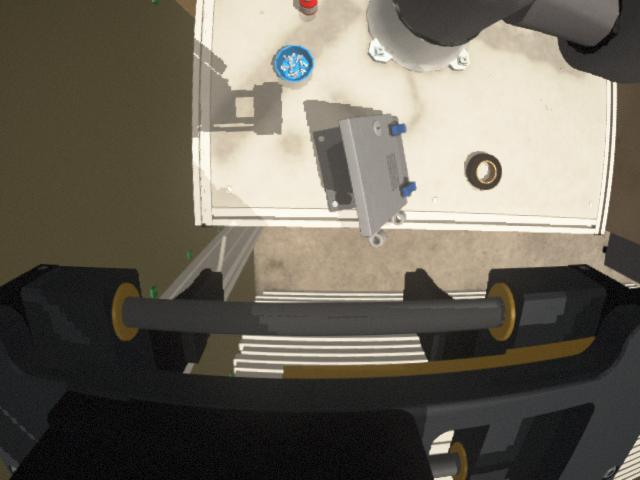

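```bash
python3 -c "
from h import *
s=telemetry.read_state();print(s['eef_pos'],s['dq']);np.savez('w3.npz',*cal('wrist'))
save('wrist','wrist3.png');save('scene','scene3.png');save('side','side3.png')
im=cv2.imread('pics/wrist3.png');cv2.imwrite('pics/z8.png',cv2.resize(im[90:260,280:450],None,fx=4,fy=4,interpolation=2))
im=cv2.imread('pics/scene3.png');cv2.imwrite('pics/z9.png',cv2.resize(im[260:390,240:370],None,fx=5,fy=5,interpolation=2))
im=cv2.imread('pics/side3.png');cv2.imwrite('pics/z10.png',cv2.resize(im[260:400,280:400],None,fx=5,fy=5,interpolation=2))
"
```

```text
[ 0.4155877  -0.26497267  0.42181208] [ 0.07766965 -0.03295151  0.05936901  0.02563856  0.03656669  0.34266617]
```

View pics/z8.png

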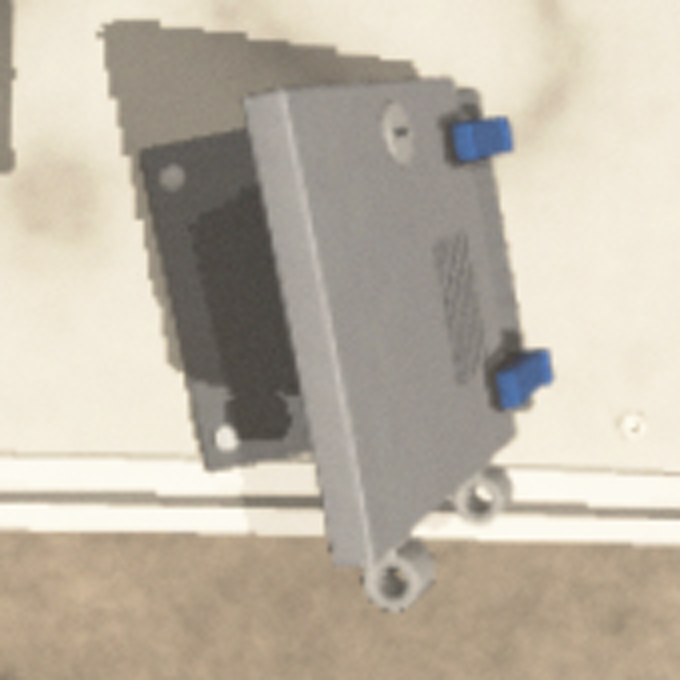

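View pics/z9.png

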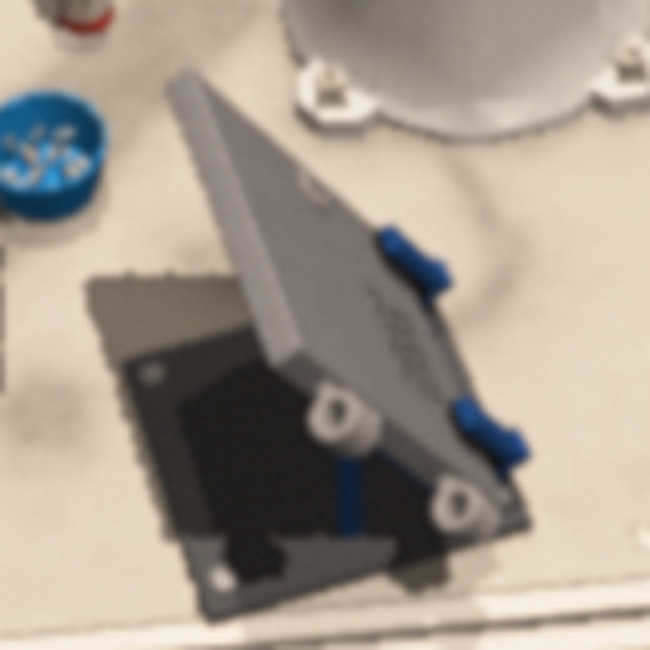

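View pics/z10.png

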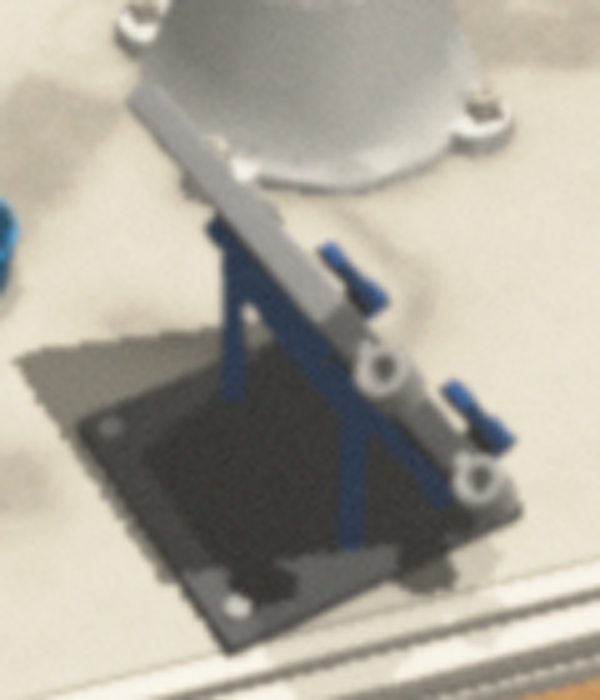

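Run:
```python
from h import *
np.set_printoptions(precision=4,suppress=True)
w=ld('w3.npz');s=cal('scene');d=cal('side')
P={}
for n,a,b,c in [('outer free',(351.75,112.5),(278,274),(310,276)),('outer hinge',(372,232.5),(300,330.4),(349,319.6)),('inner free',(341.25,114.5),(274,278),(306,280)),('inner hinge',(363.25,230.5),(296,334),(343.6,325))]:
    R=[ray(w,a,1),ray(s,b,0),ray(d,c,0)]
    P[n]=tri(R)[0]; print(n,tri(R),tri(R[:2])[0],tri([R[0],R[2]])[0],tri(R[1:])[0])
v=P['outer hinge']-P['outer free'];print(v,np.linalg.norm(v))
n=P['outer hinge']-P['inner hinge']+P['outer free']-P['inner free'];print(n/2)
```

```text
outer free (array([ 0.4553, -0.1653,  0.1671]), [0.0006234196047613665, 0.001739143365299519, 0.0012245526774888357]) [ 0.455  -0.1647  0.1646] [ 0.4557 -0.1649  0.1681] [ 0.4541 -0.1735  0.1745]
outer hinge (array([ 0.4856, -0.3015,  0.169 ]), [0.0016840567714941407, 0.0020362076575379845, 0.0023560532726251684]) [ 0.4852 -0.3016  0.1657] [ 0.4852 -0.3007  0.1709] [ 0.4849 -0.3084  0.1771]
inner free (array([ 0.446 , -0.1678,  0.1604]), [0.0016269015054304475, 0.00208187810745881, 0.002169641789006433]) [ 0.4454 -0.1667  0.156 ] [ 0.4457 -0.1675  0.1625] [ 0.4456 -0.1774  0.1693]
inner hinge (array([ 0.4771, -0.3014,  0.1593]), [0.0021208840676380254, 0.002333453512169161, 0.001967449884152722]) [ 0.477  -0.3018  0.1562] [ 0.476  -0.3009  0.1614] [ 0.4776 -0.304   0.1624]
[ 0.0303 -0.1361  0.0019] 0.13947153639321835
[0.0089 0.0012 0.0082]
```

Run:
```python
from h import *
s=telemetry.read_state();R=s['tcp_rot'];p=s['eef_pos'];print(p)
psi=np.degrees(np.arctan2(R[1,1],R[0,1]));print(psi,'turn',np.radians(psi+77.2))
rows(np.array([.4762,-.2317,.30])-p,np.radians(psi+77.2),4)
```

```text
[ 0.41684569 -0.25814301  0.42240824]
-89.36324459652435 turn -0.21228866593475915
[1.49, -0.64, 3.06] -0.053
[1.52, -0.56, 3.06] -0.053
[1.55, -0.48, 3.06] -0.053
[1.57, -0.4, 3.06] -0.053
```

Request:
{"method": "step_arm", "body": {
  "steps": [
    [1,[1.5,-0.6,3],-0.053],
    [1,[1.5,-0.55,3],-0.053],
    [1,[1.55,-0.5,3],-0.053],
    [1,[1.55,-0.4,3],-0.053],
    [1,[0,0,0],0],
    [1,[0,0,0],0],
    [1,[0,0,0],0],
    [1,[0,0,0],0]
  ]
}}

```text
time: 5.17
eef_pos: [0.4766, -0.2324, 0.3055]
tcp_rot: [[0.975, 0.223, 0.003], [0.223, -0.975, -0.003], [0.003, 0.003, -1.0]]
wrist_force: [-0.1, -0.7, 1.0]
opening: 0.999
```

Run:
```python
from h import *
s=telemetry.read_state();R=s['tcp_rot'];p=s['eef_pos'];print(p)
psi=np.degrees(np.arctan2(R[1,1],R[0,1]));print(psi)
np.savez('w4.npz',*cal('wrist'));save('wrist','wrist4.png')
rows(np.array([.4762,-.2317,.138])-p,np.radians(psi+77.2),8)
```

```text
[ 0.4765539  -0.23237967  0.30547666]
-77.13089899054143
[-0.01, -0.02, 2.09] 0.0
[-0.01, -0.02, 2.09] 0.0
[-0.01, -0.02, 2.09] 0.0
[-0.01, -0.02, 2.09] 0.0
[-0.01, -0.02, 2.09] 0.0
[-0.01, -0.02, 2.09] 0.0
[-0.01, -0.02, 2.09] 0.0
[-0.01, -0.02, 2.09] 0.0
```

View pics/wrist4.png

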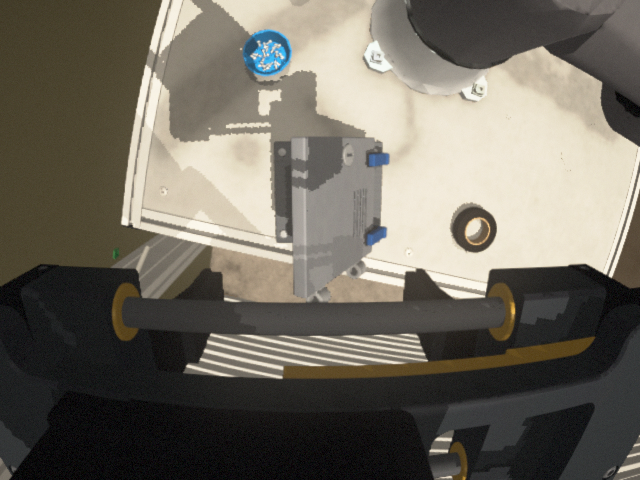

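Request:
{"method": "step_arm", "body": {
  "steps": [
    [1,[0,0,2.5],0],
    [1,[0,0,2.5],0],
    [1,[0,0,2.5],0],
    [1,[0,0,2.5],0],
    [1,[0,0,2],0],
    [1,[0,0,1],0],
    [1,[0,0,0],0],
    [1,[0,0,0],0]
  ]
}}

```text
time: 5.88
eef_pos: [0.4762, -0.2328, 0.1738]
tcp_rot: [[0.975, 0.222, 0.001], [0.222, -0.975, -0.001], [0.001, 0.001, -1.0]]
wrist_force: [-0.7, -0.2, 0.8]
opening: 1.0
```

Run:
```python
from h import *
s=telemetry.read_state();print(s['eef_pos'],s['wrist_force'])
np.savez('w5.npz',*cal('wrist'));save('wrist','wrist5.png')
save('side','side5.png');im=save('scene','scene5.png')[:,:,::-1]
a=cv2.resize(im[200:380,220:380],None,fx=2.4,fy=2.4,interpolation=2);b=cv2.imread('pics/side5.png')[220:400,260:420];b=cv2.resize(b,None,fx=2.4,fy=2.4,interpolation=2)
cv2.imwrite('pics/z11.png',np.hstack([a,b]))
```

```text
[ 0.47623392 -0.23278508  0.17383779] [-0.70964611 -0.15381428  0.76754786]
```

View pics/z11.png

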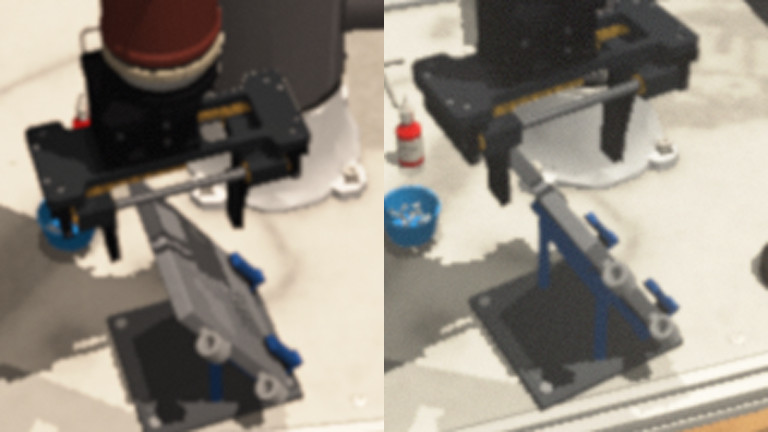

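View pics/wrist5.png

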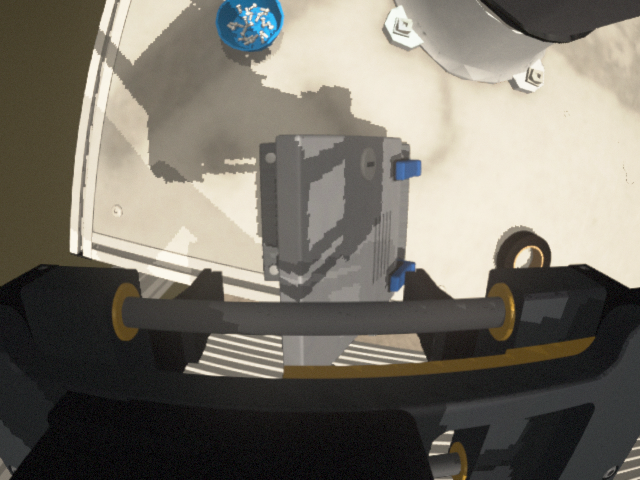

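Request:
{"method": "step_arm", "body": {
  "steps": [
    [1,[0,0,1],0],
    [1,[0,0,1],0],
    [0.7,[0,0,1],0],
    [0.5,[0,0,0.6],0],
    [0.5,[0,0,0],0],
    [0.5,[0,0,0],0],
    [0.5,[0,0,0],0],
    [0.5,[0,0,0],0]
  ],
  "squeeze": 12
}}

```text
time: 6.7
eef_pos: [0.4762, -0.2324, 0.137]
tcp_rot: [[0.975, 0.223, 0.001], [0.223, -0.975, -0.0], [0.001, 0.001, -1.0]]
wrist_force: [1.0, 0.4, -0.9]
opening: 0.632
```

Run:
```python
from h import *
s=telemetry.read_state();print(s['eef_pos'],s['wrist_force'],s['opening'])
save('side','side6.png');im=save('scene','scene6.png')[:,:,::-1]
a=cv2.resize(im[200:380,220:380],None,fx=2.4,fy=2.4,interpolation=2);b=cv2.imread('pics/side6.png')[220:400,260:420];b=cv2.resize(b,None,fx=2.4,fy=2.4,interpolation=2)
cv2.imwrite('pics/z12.png',np.hstack([a,b]))
```

```text
[ 0.47622255 -0.23236883  0.13698836] [ 1.00932135  0.36983163 -0.91788558] 0.6323759506555878
```

View pics/z12.png

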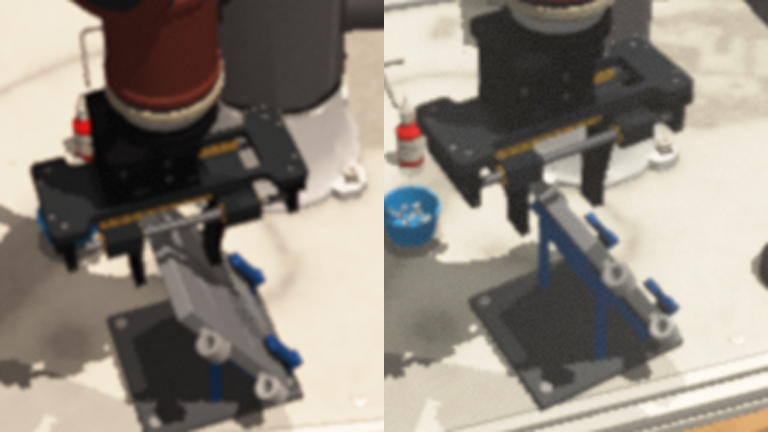

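Request:
{"method": "step_arm", "body": {
  "steps": [
    [0.2,[0,0,0],0],
    [0.2,[0,0,0],0],
    [0.2,[0,0,0],0],
    [0.2,[0,0,0],0],
    [0.2,[0,0,0],0],
    [0.2,[0,0,0],0],
    [0.2,[0,0,0],0],
    [0.2,[0,0,0],0]
  ],
  "squeeze": 12
}}

```text
time: 7.47
eef_pos: [0.476, -0.2323, 0.1369]
tcp_rot: [[0.975, 0.223, 0.0], [0.223, -0.975, -0.0], [0.0, 0.0, -1.0]]
wrist_force: [-2.1, -0.2, 4.1]
opening: 0.334
```

```bash
cat >> h.py <<'E'
def duo(k,sc=(200,380,220,380),sd=(220,400,260,420)):
    s=telemetry.read_state();print(s['time'],s['eef_pos'],s['wrist_force'],s['wrist_torque'],s['opening'])
    b=save('side','side%s.png'%k)[:,:,::-1];im=save('scene','scene%s.png'%k)[:,:,::-1]
    f=400/(sc[3]-sc[2]);a=cv2.resize(im[sc[0]:sc[1],sc[2]:sc[3]],None,fx=f,fy=f,interpolation=2)
    b=cv2.resize(b[sd[0]:sd[1],sd[2]:sd[3]],(400,a.shape[0]),interpolation=2)
    cv2.imwrite('pics/d%s.png'%k,np.hstack([a,b]))
E
python3 -c "
from h import *
duo('7')"
```

```text
7.4667 [ 0.47596848 -0.23230061  0.13689243] [-2.06192235 -0.16628703  4.06215927] [0.00646675 0.22315993 0.05544774] 0.33400559830852405
```

View pics/d7.png

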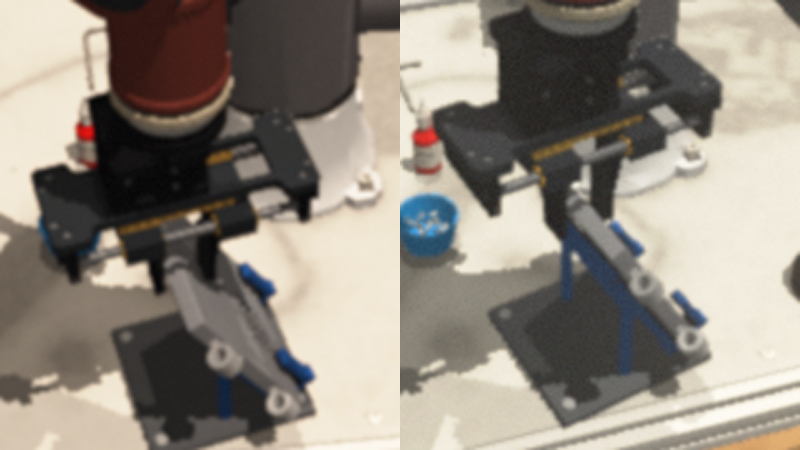

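Request:
{"method": "step_arm", "body": {
  "steps": [
    [0.1,[0,0,0],0],
    [0.1,[0,0,0],0],
    [0.1,[0,0,0],0],
    [0.1,[0,0,0],0],
    [0.1,[-0.2,0,-0.35],0],
    [0.1,[-0.2,0,-0.35],0],
    [0.1,[-0.2,0,-0.35],0],
    [0.1,[0,0,0],0]
  ],
  "squeeze": 16
}}

```text
time: 8.23
eef_pos: [0.4702, -0.2334, 0.1475]
tcp_rot: [[0.975, 0.223, 0.001], [0.223, -0.975, 0.0], [0.001, 0.0, -1.0]]
wrist_force: [3.0, 2.0, -1.2]
opening: 0.322
```

```bash
python3 -c "
from h import *
duo('8')"
```

```text
8.2333 [ 0.47023387 -0.23340252  0.14752855] [ 3.04036481  2.0197632  -1.21123952] [ 0.31713125 -0.66119914  0.01911564] 0.32221259660317497
```

View pics/d8.png

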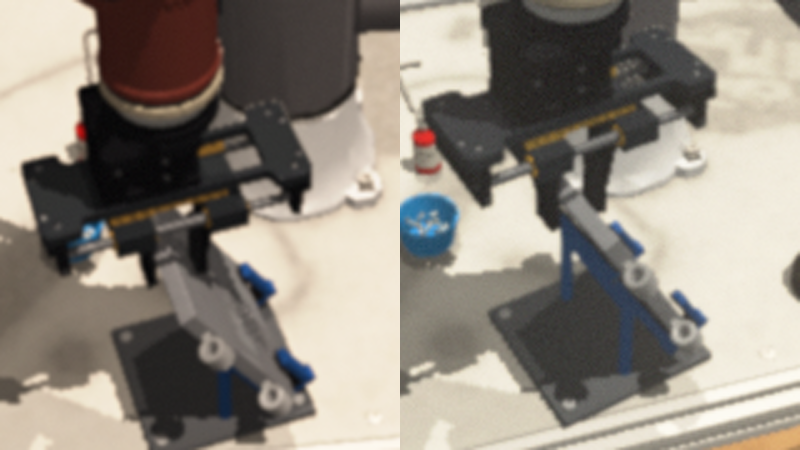

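Request:
{"method": "step_arm", "body": {
  "steps": [
    [0.1,[-0.2,0,-0.35],0],
    [0.1,[-0.2,0,-0.35],0],
    [0.1,[-0.2,0,-0.35],0],
    [0.1,[-0.2,0,-0.35],0],
    [0.1,[-0.2,0,-0.35],0],
    [0.1,[-0.2,0,-0.35],0],
    [0.1,[-0.2,0,-0.35],0],
    [0.1,[0,0,0],0]
  ],
  "squeeze": 18
}}

```text
time: 9.0
eef_pos: [0.4563, -0.237, 0.1726]
tcp_rot: [[0.975, 0.223, 0.001], [0.223, -0.975, -0.001], [0.0, 0.001, -1.0]]
wrist_force: [2.7, 1.3, 0.1]
opening: 0.326
```

```bash
python3 -c "
from h import *
duo('9')"
```

```text
9.0 [ 0.45629047 -0.23701382  0.17261654] [2.65490395 1.26263067 0.06570996] [ 0.26892853 -0.77295017  0.03219385] 0.32618346613863974
```

View pics/d9.png

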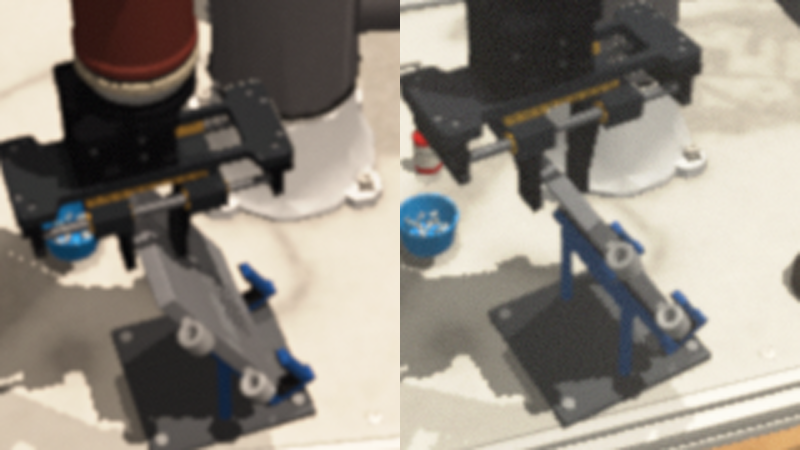

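Request:
{"method": "step_arm", "body": {
  "steps": [
    [0.1,[0,0,-0.6],0],
    [0.1,[0,0,-1],0],
    [0.1,[0,0,-1.2],0],
    [0.1,[0,0,-1.2],0],
    [0.1,[0,0,-1.2],0],
    [0.1,[0,0,-1.2],0],
    [0.1,[0,0,-1],0],
    [0.1,[0,0,-0.4],0]
  ],
  "squeeze": 18
}}

```text
time: 9.77
eef_pos: [0.4557, -0.2372, 0.2514]
tcp_rot: [[0.975, 0.223, -0.001], [0.223, -0.975, -0.002], [-0.002, 0.001, -1.0]]
wrist_force: [0.1, -1.0, -3.9]
opening: 0.156
```

```bash
python3 -c "
from h import *
duo('10')"
```

```text
9.7667 [ 0.45567257 -0.2372447   0.25140239] [ 0.07004106 -0.99093952 -3.8852838 ] [-0.10074346 -0.03944941  0.01853142] 0.15639128417741094
```

View pics/d10.png

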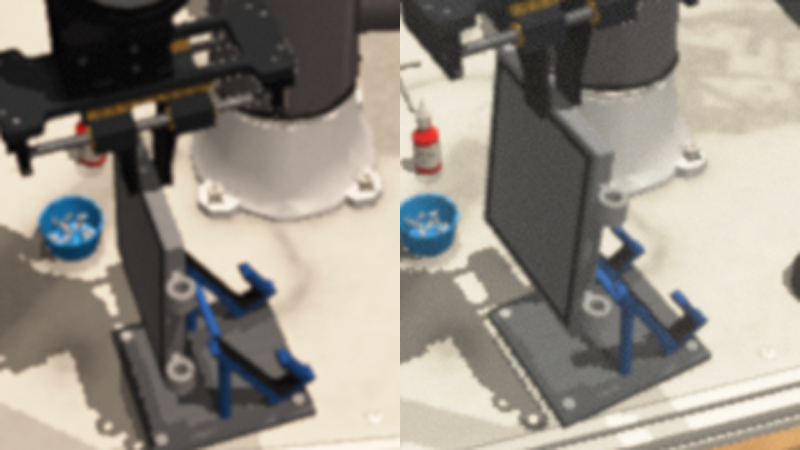

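Request:
{"method": "step_arm", "body": {
  "steps": [
    [0.1,[0,0,0],0],
    [0.1,[0,0,0],0],
    [0.1,[0,0,-1.5],0],
    [0.1,[0,0,-2.3],0],
    [0.1,[0,0,-2.5],0],
    [0.1,[0,0,-2.5],0],
    [0.1,[0,0,-1.2],0],
    [0.1,[0,0,0],0]
  ],
  "squeeze": 45
}}

```text
time: 10.53
eef_pos: [0.4574, -0.2374, 0.3525]
tcp_rot: [[0.975, 0.223, 0.004], [0.223, -0.975, -0.003], [0.003, 0.004, -1.0]]
wrist_force: [0.6, -0.8, -5.2]
opening: 0.151
```

```bash
python3 -c "
from h import *
duo('11',(140,340,220,380),(150,350,260,420))
np.savez('w11.npz',*cal('wrist'));save('wrist','wrist11.png');s=telemetry.read_state();print(s['tcp_rot'])"
```

```text
10.5333 [ 0.45736963 -0.23742933  0.35246395] [ 0.63575824 -0.78560825 -5.23053396] [-0.09188571 -0.01066463 -0.0276507 ] 0.15059855154760352
[[ 0.97479913  0.22306979 -0.00255394]
 [ 0.22307466 -0.97479968  0.00180882]
 [-0.00208609 -0.00233295 -0.9999951 ]]
```

View pics/d11.png

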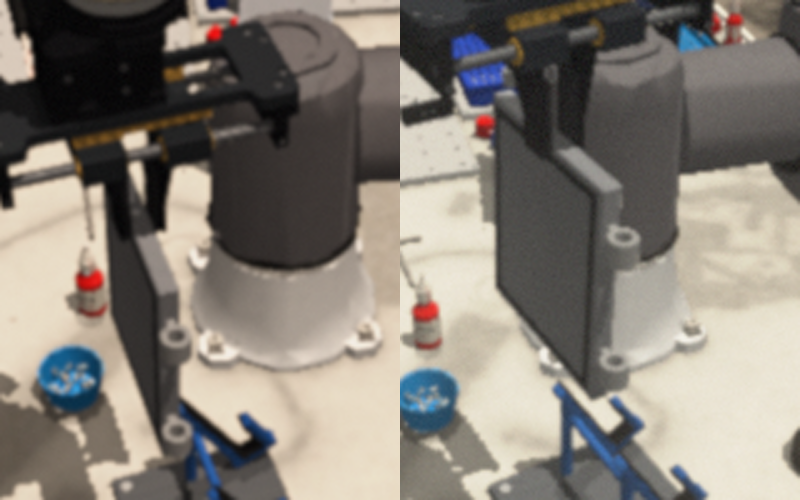

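View pics/wrist11.png

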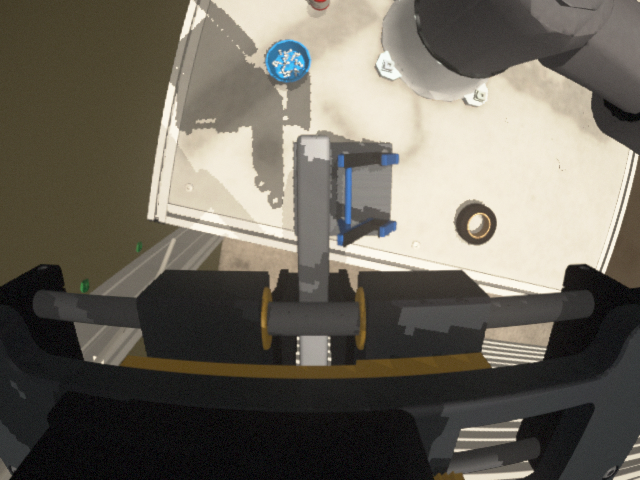

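```bash
python3 -c "
import cv2,numpy as np
a=cv2.imread('pics/scene11.png')[200:330,240:310];b=cv2.imread('pics/side11.png')[180:320,290:360]
cv2.imwrite('pics/z13.png',np.hstack([cv2.resize(a,(70*5,130*5//1),interpolation=2)[:600],cv2.resize(b,(70*5,600),interpolation=2)]) if 0 else cv2.resize(a,None,fx=4.6,fy=4.6,interpolation=2))
cv2.imwrite('pics/z14.png',cv2.resize(b,None,fx=4.2,fy=4.2,interpolation=2))
w=cv2.imread('pics/wrist11.png')[120:280,260:360];cv2.imwrite('pics/z15.png',cv2.resize(w,None,fx=3.7,fy=3.7,interpolation=2))
"
```

```text
(no output)
```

View pics/z13.png

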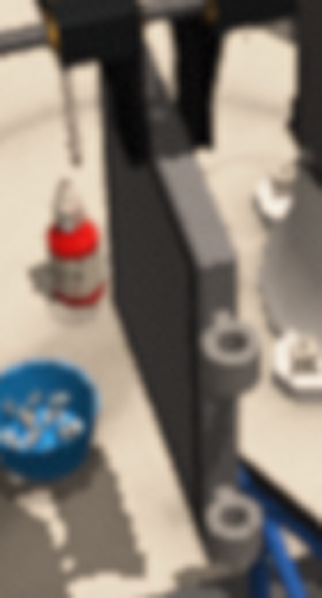

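View pics/z14.png

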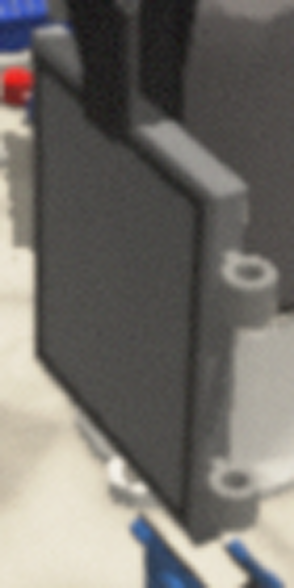

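View pics/z15.png

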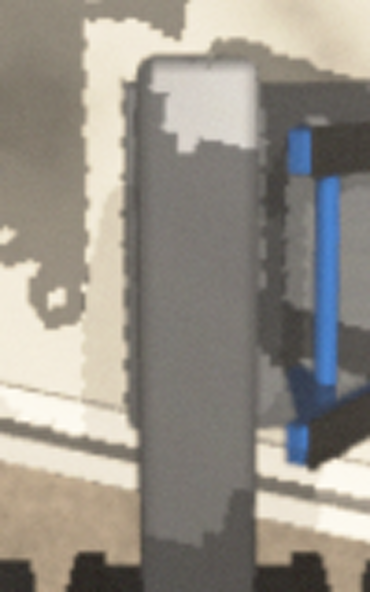

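```bash
cat > fit.py <<'E'
from h import *
from scipy.optimize import least_squares
def fit(obs,eef,Rt,six=False,verbose=1):
    """obs: list of (camtuple,fish,door_pt_mm,uv,sigma). door in tool: origin (n,e,.16-h), x_d=-x_t,y_d=y_t,z_d=-z_t"""
    B=np.diag([-1.,1,-1])
    def pose(p):
        e,h,a=p[:3]; n,b,g=(p[3:] if len(p)>3 else (0,0,0))
        Rl=B@Ro.from_rotvec([a,b,g]).as_matrix()   # rotations about door axes at top centre
        top=np.array([n,e,-h]); return Rl,top
    def world(p,d):
        Rl,top=pose(p); return eef+Rt@(top+Rl@(np.array(d)/1000-[0,0,.16]))
    def res(p):
        r=[]
        for c,f,d,uv,s in obs:
            X=world(p,d); q=projf(c,X) if f else cv2.projectPoints(X.reshape(1,3),c[1],c[2],c[0],None)[0].ravel()
            r+=list((q-uv)/s)
        if len(p)>3: r+=[p[3]/.001,p[4]/.02,p[5]/.01]
        return np.array(r)
    o=least_squares(res,[0,.027,0]+([0,0,0] if six else []))
    if verbose: print('e,h,a[,n,b,g]',o.x,'\nres',np.round(o.fun,1).tolist())
    return o.x,world
E
python3 - <<'E'
from fit import *
np.set_printoptions(precision=4,suppress=True)
s=telemetry.read_state();w=ld('w11.npz');S=cal('scene');D=cal('side')
obs=[(S,0,(0,83,135),(289.6,273.9),1),(S,0,(0,83,43),(290.7,312.2),1),(S,0,(7,70,160),(282.8,257.6),1),
(D,0,(0,83,135),(349.5,244.8),1),(D,0,(0,83,43),(346.2,294.3),1),(D,0,(7,70,160),(337.6,228.3),1),(D,0,(7,-70,0),(299,264.5),1),(D,0,(7,70,0),(334.5,306.2),1),
(w,1,(7,-70,160),(297.8,137.6),1),(w,1,(-7,-70,160),(329.5,136.2),1)]
for six in (0,1):
    p,W=fit(obs,s['eef_pos'],s['tcp_rot'],six); print(W(p,(0,83,25)),W(p,(0,83,117)))
E
```

```text
e,h,a[,n,b,g] [-0.0005  0.0121 -0.0231] 
res [0.0, -1.3, 0.8, -2.6, -0.7, -1.1, -2.0, 1.1, -1.3, -0.0, 1.6, -0.1, -1.8, -0.3, 1.5, 4.6, -3.0, -0.5, 0.7, 0.9]
[ 0.4732 -0.3134  0.2224] [ 0.4739 -0.3156  0.3144]
e,h,a[,n,b,g] [-0.0005  0.0119 -0.026   0.0003  0.006  -0.0028] 
res [0.1, -1.2, 1.2, -2.8, -0.7, -1.0, -1.9, 1.3, -1.0, -0.1, 1.6, 0.1, -1.2, -0.6, 1.9, 4.4, -1.9, -0.6, 1.9, 0.9, 0.3, 0.3, -0.3]
[ 0.4739 -0.3127  0.222 ] [ 0.4741 -0.3154  0.314 ]
```

Request:
{"method": "step_arm", "body": {
  "steps": [
    [0.1,[0,0,0],-0.08],
    [0.1,[0,0,0],-0.12],
    [0.1,[0,0,0],-0.12],
    [0.1,[0,0,0],-0.12],
    [0.1,[0,0,0],-0.12],
    [0.1,[0,0,0],-0.12],
    [0.1,[0,0,0],-0.12],
    [0.1,[0,0,0],-0.12]
  ]
}}

```text
time: 11.35
eef_pos: [0.4556, -0.2361, 0.3467]
tcp_rot: [[0.408, 0.913, -0.004], [0.913, -0.408, 0.003], [0.001, -0.004, -1.0]]
wrist_force: [-0.6, 0.6, -3.5]
opening: 0.152
```

Request:
{"method": "step_arm", "body": {
  "steps": [
    [0.1,[0,0,0],-0.12],
    [0.1,[0,0,0],-0.1],
    [0.1,[0,0,0],-0.038],
    [0.1,[0,0,0],0],
    [0.1,[0,0,0],0],
    [0.1,[0,0,0],0],
    [0.1,[0,0,0],0],
    [0.1,[0,0,0],0]
  ]
}}

```text
time: 12.02
eef_pos: [0.4563, -0.2366, 0.3492]
tcp_rot: [[0.168, 0.986, -0.0], [0.986, -0.168, 0.0], [0.0, -0.0, -1.0]]
wrist_force: [0.9, 0.4, -4.6]
opening: 0.15
```

```bash
python3 -c "
from h import *
duo('12',(140,320,220,380),(150,330,240,400))
np.savez('w12.npz',*cal('wrist'));save('wrist','wrist12.png');s=telemetry.read_state();print(s['tcp_rot'],s['q'])"
```

```text
12.0167 [ 0.45628405 -0.23657777  0.34922429] [ 0.89600458  0.36082951 -4.61578841] [ 0.01373766 -0.00151434 -0.04185623] 0.15024627142527983
[[ 1.67275191e-01  9.85910245e-01  6.08543592e-06]
 [ 9.85910243e-01 -1.67275191e-01 -5.48931442e-05]
 [-5.31017708e-05  1.51819548e-05 -9.99999998e-01]] [-6.31796996e-01 -1.00872746e-01  1.62795920e+00 -4.07417981e-05
  1.61446887e+00 -2.03452983e+00]
```

View pics/d12.png

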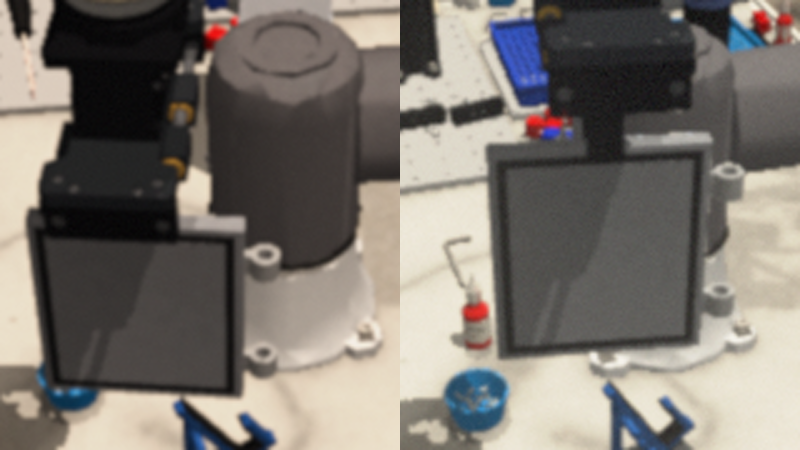

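View pics/wrist12.png

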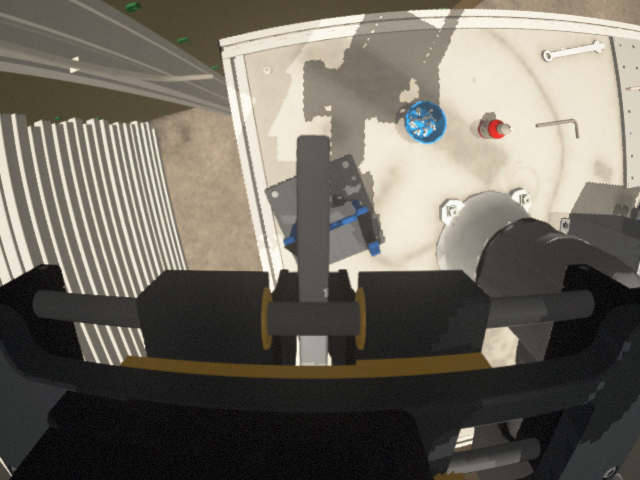

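Great view of the inside face in both. Zoom for pixel measurements.

```bash
python3 -c "
import cv2
a=cv2.imread('pics/scene12.png')[215:305,225:340];cv2.imwrite('pics/z16.png',cv2.resize(a,None,fx=6.5,fy=6.5,interpolation=2))
b=cv2.imread('pics/side12.png')[195:300,265:385];cv2.imwrite('pics/z17.png',cv2.resize(b,None,fx=5.5,fy=5.5,interpolation=2))
"
```

```text
(no output)
```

View pics/z16.png

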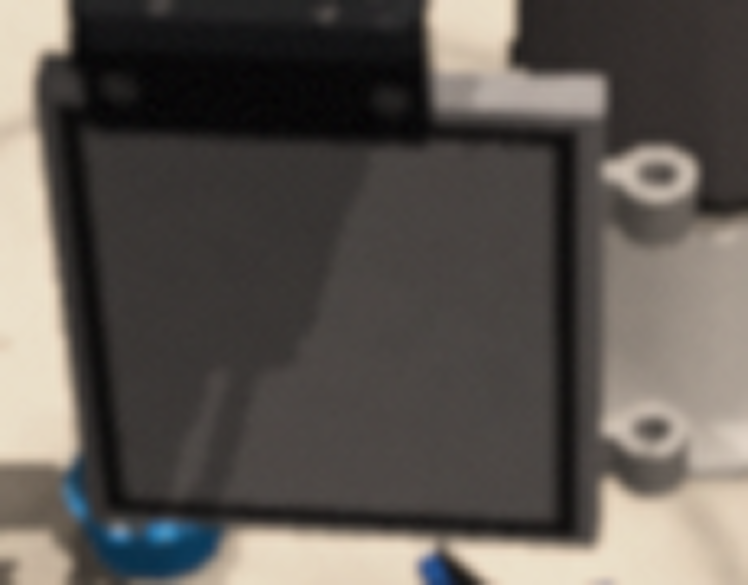

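View pics/z17.png

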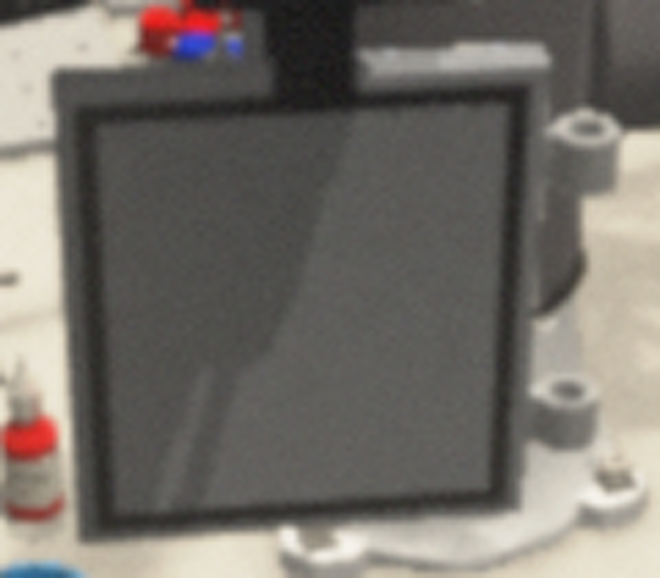

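Run:
```python
from fit import *
np.set_printoptions(precision=4,suppress=True)
s=telemetry.read_state();w=ld('w12.npz');S=cal('scene');D=cal('side')
kh,kl=(0,83,135),(0,83,43)
obs=[(S,0,kh,(326.1,241.5),1),(S,0,kl,(325.5,280.8),1),(S,0,(7,70,0),(315.8,298.1),1),(S,0,(7,-70,0),(239.9,293.2),1),(S,0,(-7,70,160),(318.1,226.5),1),
(D,0,kh,(371.7,218.6),1),(D,0,kl,(368.3,265.9),1),(D,0,(7,70,0),(358.6,287.4),1),(D,0,(7,-70,0),(280.5,292.8),1),(D,0,(-7,70,160),(364.1,203.2),1),
(w,1,(7,-70,160),(297.8,137.6),1),(w,1,(-7,-70,160),(329.5,136.2),1)]
for six in (0,1):
    p,W=fit(obs,s['eef_pos'],s['tcp_rot'],six); print(W(p,(0,83,25)),W(p,(0,83,117)))
for nm,sel in [('scene',obs[:5]),('side',obs[5:10])]:
    print(nm);p,W=fit(sel,s['eef_pos'],s['tcp_rot'],0)
```

```text
e,h,a[,n,b,g] [-0.001   0.0048 -0.0109] 
res [0.2, -0.6, 0.1, -1.9, 1.9, -0.4, -0.9, 0.1, 0.5, -0.3, -0.4, 0.6, -0.8, -0.2, 0.9, 0.9, -1.5, 1.3, -0.8, 0.5, -1.3, -0.5, 0.8, 0.9]
[ 0.5358 -0.2501  0.2185] [ 0.5368 -0.2503  0.3105]
e,h,a[,n,b,g] [-0.001   0.0053 -0.01   -0.0004  0.0004 -0.0067] 
res [0.1, -0.5, 0.1, -1.7, 1.9, -0.3, -0.9, -0.1, 0.4, -0.2, -0.3, 0.6, -0.6, -0.2, 1.0, 1.0, -1.5, 1.1, -0.7, 0.4, -1.1, -0.7, 1.1, 0.9, -0.4, 0.0, -0.7]
[ 0.5357 -0.251   0.219 ] [ 0.5366 -0.2511  0.311 ]
scene
e,h,a[,n,b,g] [-0.0013  0.0034 -0.0148] 
res [-0.0, 0.2, -0.3, -1.2, 1.4, 0.2, -1.4, 0.5, 0.3, 0.5]
side
e,h,a[,n,b,g] [ 0.0004  0.0062 -0.0163] 
res [0.4, 0.1, -0.3, -0.7, 1.2, 0.5, -1.3, 0.5, 0.1, -0.1]
```

Run:
```python
from h import *
s=telemetry.read_state();print(s['eef_pos'],s['time'],s['wrist_force'])
R=s['tcp_rot']
save('side','side13.png')
b=cv2.imread('pics/side13.png')[180:240,290:370].astype(float)
b=np.clip((b/255)**0.45*255,0,255).astype(np.uint8);b=cv2.resize(b,None,fx=9,fy=9,interpolation=2)
for dx in (-.022,-.007,0,.007): 
    for dy in (-.0095,.0095):
        q=proj('side',s['eef_pos']+R@[dx,dy,0])[0];print(dx,dy,q)
        cv2.circle(b,(int((q[0]-290+.5)*9),int((q[1]-180+.5)*9)),4,(0,0,255),1)
cv2.imwrite('pics/z18.png',b)
```

```text
[ 0.4563767  -0.2366243   0.34952802] 12.1667 [-0.56980327 -0.53874768 -4.55309473]
-0.022 -0.0095 [315.46483922 218.50933783]
-0.022 0.0095 [328.02068421 217.69867376]
-0.007 -0.0095 [314.42776272 213.54172662]
-0.007 0.0095 [326.7533756  212.75942373]
0 -0.0095 [313.95688829 211.28623142]
0 0.0095 [326.17792401 210.5166399 ]
0.007 -0.0095 [313.49405214 209.06923965]
0.007 0.0095 [325.61227005 208.31204161]
```

View pics/z18.png

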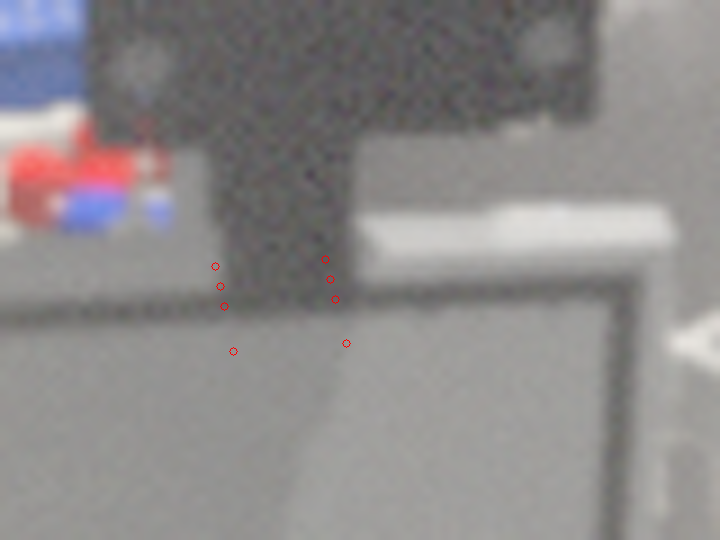

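Request:
{"method": "step_arm", "body": {
  "steps": [
    [0.1,[1,-0.7,-0.4],0],
    [0.1,[2,-1.4,-0.7],0],
    [0.1,[2.4,-1.6,-0.8],0],
    [0.1,[2.4,-1.6,-0.8],0],
    [0.1,[2.4,-1.6,-0.8],0],
    [0.1,[2.4,-1.6,-0.8],0],
    [0.1,[2.4,-1.6,-0.8],0],
    [0.1,[2.0,-1.4,-0.7],0]
  ],
  "squeeze": 60
}}

```text
time: 12.88
eef_pos: [0.37, -0.0478, 0.4086]
tcp_rot: [[0.167, 0.986, 0.001], [0.986, -0.167, 0.0], [0.0, 0.001, -1.0]]
wrist_force: [0.1, -0.9, -4.6]
opening: 0.153
```

Run:
```python
from h import *
np.set_printoptions(precision=4,suppress=True)
c=ld('w2.npz')
for px in [(338,147),(292,300),(400,230),(430,252),(388,225)]: print(px,onz(c,px,0,1))
duo('14',(60,320,180,380),(60,320,200,400))
rows([.01,.18,0],0,8); rows([.07,.15,0],0,8)
```

```text
(338, 147) [0.5232 0.3234 0.    ]
(292, 300) [0.2545 0.3177 0.    ]
(400, 230) [0.4273 0.1836 0.    ]
(430, 252) [0.4074 0.1188 0.    ]
(388, 225) [0.4291 0.206  0.    ]
12.8833 [ 0.37   -0.0478  0.4086] [ 0.0722 -0.9278 -4.5525] [ 0.0052 -0.0049  0.0038] 0.15286290410424408
[2.24, -0.24, 0.0] 0.0
[2.24, -0.24, 0.0] 0.0
[2.24, -0.24, 0.0] 0.0
[2.24, -0.24, 0.0] 0.0
[2.24, -0.24, 0.0] 0.0
[2.24, -0.24, 0.0] 0.0
[2.24, -0.24, 0.0] 0.0
[2.24, -0.24, 0.0] 0.0
[1.99, 0.56, 0.0] 0.0
[1.99, 0.56, 0.0] 0.0
[1.99, 0.56, 0.0] 0.0
[1.99, 0.56, 0.0] 0.0
[1.99, 0.56, 0.0] 0.0
[1.99, 0.56, 0.0] 0.0
[1.99, 0.56, 0.0] 0.0
[1.99, 0.56, 0.0] 0.0
```

View pics/d14.png

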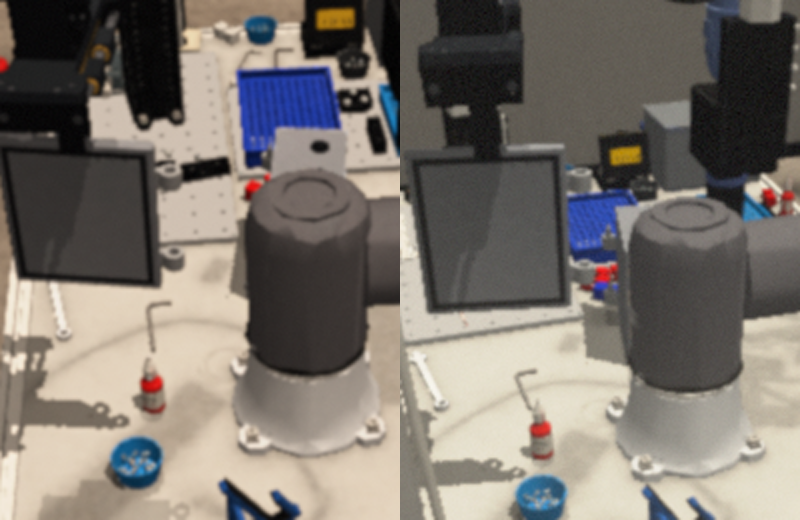

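Request:
{"method": "step_arm", "body": {
  "steps": [
    [0.1,[1.5,-0.2,0],0],
    [0.1,[2.4,-0.3,0],0],
    [0.1,[2.5,-0.3,0],0],
    [0.1,[2.5,-0.3,0],0],
    [0.1,[2.5,-0.3,0],0],
    [0.1,[2.5,-0.3,0],0],
    [0.1,[2.5,0.1,0],0],
    [0.1,[2.3,0.2,0],0]
  ]
}}

```text
time: 13.65
eef_pos: [0.3884, 0.1383, 0.4079]
tcp_rot: [[0.167, 0.986, 0.001], [0.986, -0.167, 0.0], [0.0, 0.001, -1.0]]
wrist_force: [0.3, -0.9, -3.9]
opening: 0.149
```

Run:
```python
from h import *
s=telemetry.read_state();print(s['eef_pos'],s['q'])
rows(np.array([.44,.265,.27])-s['eef_pos'],0,8)
```

```text
[0.38844547 0.1383401  0.40787909] [ 1.50249453e-01 -3.55226403e-01  1.73317970e+00  1.10446375e-04
  1.76264071e+00 -1.25307249e+00]
[1.67, 0.37, 1.72] 0.0
[1.67, 0.37, 1.72] 0.0
[1.67, 0.37, 1.72] 0.0
[1.67, 0.37, 1.72] 0.0
[1.67, 0.37, 1.72] 0.0
[1.67, 0.37, 1.72] 0.0
[1.67, 0.37, 1.72] 0.0
[1.67, 0.37, 1.72] 0.0
```

Request:
{"method": "step_arm", "body": {
  "steps": [
    [0.1,[1.7,0.4,1.5],0],
    [0.1,[1.7,0.4,1.8],0],
    [0.1,[1.7,0.4,1.8],0],
    [0.1,[1.7,0.4,1.8],0],
    [0.1,[1.7,0.4,1.8],0],
    [0.1,[1.7,0.4,1.8],0],
    [0.1,[1.5,0.3,1.8],0],
    [0.1,[1,0.2,1.5],0]
  ]
}}

```text
time: 14.32
eef_pos: [0.4384, 0.2583, 0.268]
tcp_rot: [[0.167, 0.986, -0.001], [0.986, -0.167, 0.0], [-0.0, -0.001, -1.0]]
wrist_force: [-0.2, 0.1, -4.4]
opening: 0.149
```

Run:
```python
from h import *
s=telemetry.read_state();print(s['eef_pos'],s['q'])
rows(np.array([.44,.265,.17])-s['eef_pos'],0,8)
duo('15',(60,320,180,380),(60,320,200,400))
np.savez('w15.npz',*cal('wrist'));save('wrist','wrist15.png')
```

```text
[0.43843552 0.25829792 0.26795864] [ 3.77038905e-01 -8.74391521e-02  1.76507704e+00  4.00377044e-04
  1.46485470e+00 -1.02644808e+00]
[0.09, 0.01, 1.22] 0.0
[0.09, 0.01, 1.22] 0.0
[0.09, 0.01, 1.22] 0.0
[0.09, 0.01, 1.22] 0.0
[0.09, 0.01, 1.22] 0.0
[0.09, 0.01, 1.22] 0.0
[0.09, 0.01, 1.22] 0.0
[0.09, 0.01, 1.22] 0.0
14.3167 [0.43843552 0.25829792 0.26795864] [-0.15983271  0.09537346 -4.41133658] [-0.04191877  0.02295709  0.04572769] 0.14887434099317187
```

View pics/d15.png

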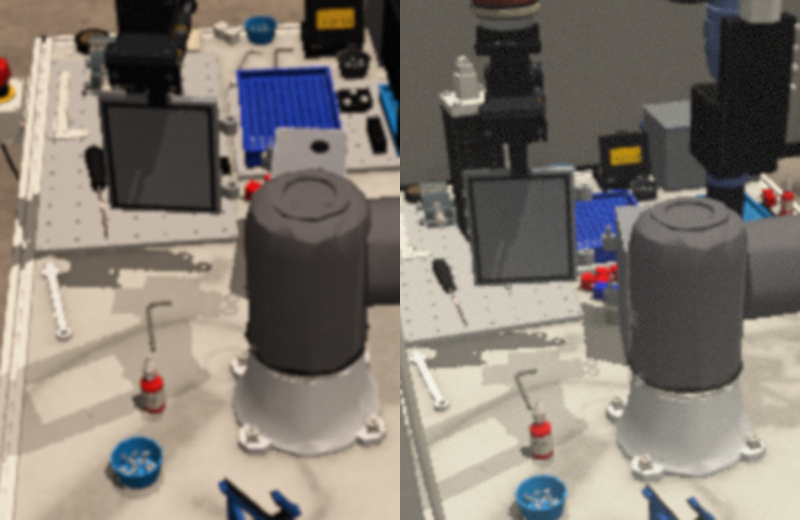

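View pics/wrist15.png

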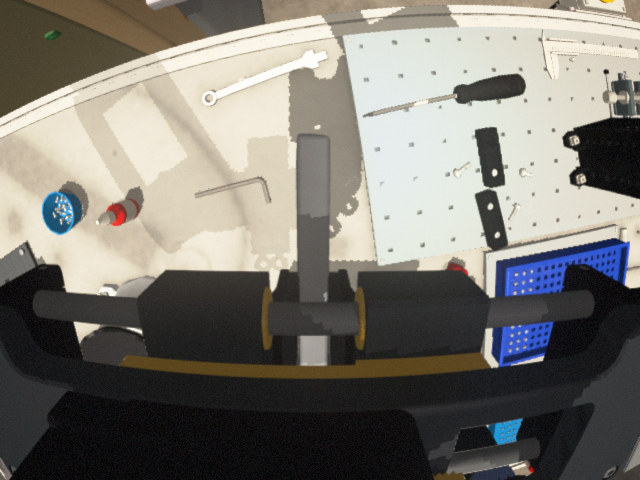

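Request:
{"method": "step_arm", "body": {
  "steps": [
    [0.1,[0,0,1],0],
    [0.1,[0,0,1.8],0],
    [0.1,[0,0,1.8],0],
    [0.1,[0,0,1.8],0],
    [0.1,[0,0,1.8],0],
    [0.1,[0,0,1.2],0],
    [0.1,[0,0,0.6],0],
    [0.1,[0,0,0],0]
  ]
}}

```text
time: 15.13
eef_pos: [0.4381, 0.2566, 0.1687]
tcp_rot: [[0.168, 0.986, -0.002], [0.986, -0.168, -0.001], [-0.001, -0.001, -1.0]]
wrist_force: [-0.8, -0.3, -4.8]
opening: 0.15
```

Run:
```python
from h import *
s=telemetry.read_state();print(s['eef_pos'],s['wrist_force'],s['wrist_torque'])
```

```text
[0.43807359 0.25664532 0.16865555] [-0.84308969 -0.29345425 -4.84437852] [-0.01876961  0.07052374 -0.0152579 ]
```

Lower gently to contact (3 mm rows), still gripped.

Request:
{"method": "step_arm", "body": {
  "steps": [
    [0.1,[0,0,0.3],0],
    [0.1,[0,0,0.3],0],
    [0.1,[0,0,0.3],0],
    [0.1,[0,0,0.2],0],
    [0.1,[0,0,0],0],
    [0.1,[0,0,0],0],
    [0.1,[0,0,0],0],
    [0.1,[0,0,0],0]
  ],
  "squeeze": 40
}}

```text
time: 15.8
eef_pos: [0.4388, 0.2574, 0.1587]
tcp_rot: [[0.167, 0.986, 0.0], [0.986, -0.167, 0.0], [0.0, 0.0, -1.0]]
wrist_force: [-0.4, -0.9, -4.6]
opening: 0.153
```

Request:
{"method": "step_arm", "body": {
  "steps": [
    [0.1,[0,0,0.2],0],
    [0.1,[0,0,0.2],0],
    [0.1,[0,0,0.1],0],
    [0.1,[0,0,0],0],
    [0.1,[0,0,0],0],
    [0.1,[0,0,0],0],
    [0.1,[0,0,0],0],
    [0.1,[0,0,0],0]
  ],
  "squeeze": 30
}}

```text
time: 16.47
eef_pos: [0.4388, 0.2575, 0.1541]
tcp_rot: [[0.167, 0.986, 0.0], [0.986, -0.167, 0.0], [0.0, 0.0, -1.0]]
wrist_force: [-3.5, 1.1, 4.2]
opening: 0.156
```

Request:
{"method": "step_arm", "body": {
  "steps": [
    [0.1,[0,0,0],0],
    [0.1,[0,0,0],0],
    [0.1,[0,0,0.3],0],
    [0.1,[0,0,0.4],0],
    [0.1,[0,0,0.4],0],
    [0.1,[0,0,0.4],0],
    [0.1,[0,0,0.3],0],
    [0.1,[0,0,0],0]
  ],
  "squeeze": 3
}}

```text
time: 17.13
eef_pos: [0.4385, 0.2569, 0.1345]
tcp_rot: [[0.167, 0.986, -0.001], [0.986, -0.167, -0.001], [-0.001, -0.0, -1.0]]
wrist_force: [1.8, -0.7, -1.0]
opening: 0.17
```

Run:
```python
from h import *
duo('16',(100,320,200,380),(100,320,230,410))
```

```text
17.1333 [0.43849338 0.25688216 0.13453209] [ 1.78587363 -0.69838858 -1.01849008] [-0.18940007 -0.23985332  0.01600951] 0.17033330910860092
```

View pics/d16.png

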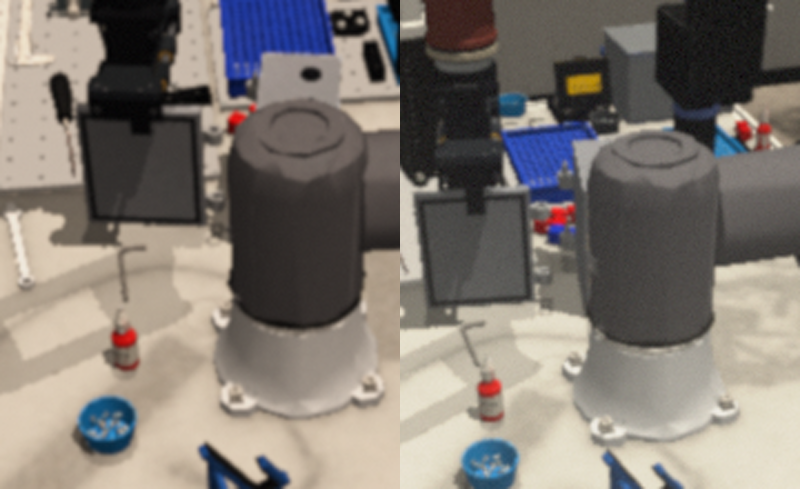

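Request:
{"method": "step_arm", "body": {
  "steps": [
    [0.1,[0,0,0],0],
    [0.1,[0,0,0],0],
    [0.1,[0,0,0],0],
    [0.1,[0,0,0],0],
    [0.1,[0,0,-0.5],0],
    [0.1,[0,0,-1],0],
    [0.1,[0,0,-1.5],0],
    [0.1,[0,0,-1.5],0]
  ],
  "squeeze": 45
}}

```text
time: 17.9
eef_pos: [0.4383, 0.2572, 0.1815]
tcp_rot: [[0.167, 0.986, -0.001], [0.986, -0.167, -0.0], [-0.0, -0.001, -1.0]]
wrist_force: [0.1, 0.5, -4.0]
opening: 0.158
```

Request:
{"method": "step_arm", "body": {
  "steps": [
    [0.1,[0,0,-1.5],0],
    [0.1,[0,0,-1.5],0],
    [0.1,[0,0,-1.5],0],
    [0.1,[0,0,-0.7],0],
    [0.1,[0,0,0],0],
    [0.1,[0,0,0],0],
    [0.1,[0,0,0],0],
    [0.1,[0,0,0],0]
  ]
}}

```text
time: 18.57
eef_pos: [0.4379, 0.257, 0.2313]
tcp_rot: [[0.167, 0.986, -0.002], [0.986, -0.167, -0.001], [-0.001, -0.002, -1.0]]
wrist_force: [0.0, -0.3, -5.8]
opening: 0.158
```

Run:
```python
from h import *
s=telemetry.read_state();print(s['tcp_rot'])
duo('17',(80,280,200,380),(80,280,230,410))
np.savez('w17.npz',*cal('wrist'));save('wrist','wrist17.png')
a=cv2.imread('pics/scene17.png')[110:215,220:320];cv2.imwrite('pics/z19.png',cv2.resize(a,None,fx=5.7,fy=5.7,interpolation=2))
b=cv2.imread('pics/side17.png')[140:245,230:330];cv2.imwrite('pics/z20.png',cv2.resize(b,None,fx=5.7,fy=5.7,interpolation=2))
```

```text
[[ 1.67038943e-01  9.85948047e-01 -2.10697082e-03]
 [ 9.85949590e-01 -1.67041004e-01 -8.42459667e-04]
 [-1.18257199e-03 -1.93664344e-03 -9.99997425e-01]]
18.5667 [0.43789225 0.25699143 0.23126056] [ 0.0367553  -0.29618057 -5.80910449] [0.0126916  0.02670494 0.00120766] 0.15778800504570967
```

View pics/z19.png

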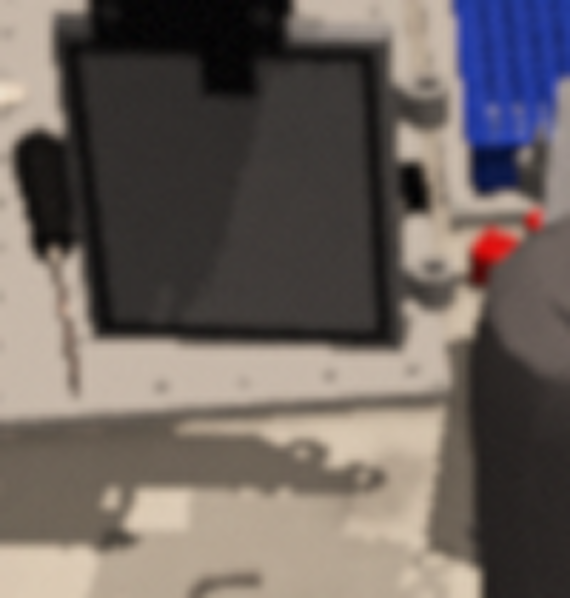

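View pics/z20.png

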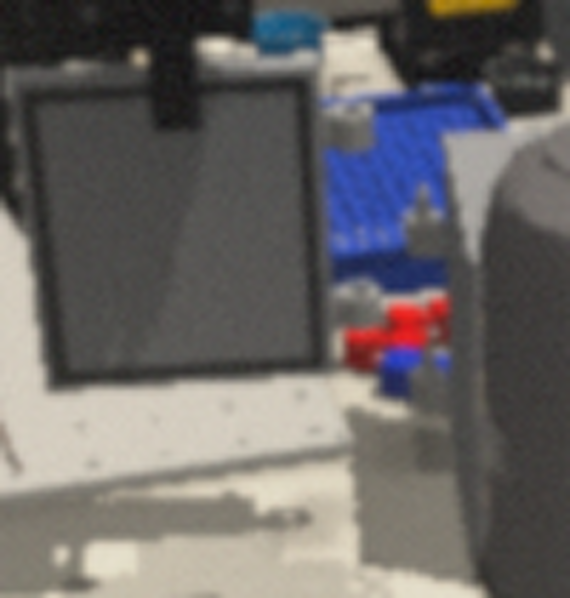

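View pics/d17.png

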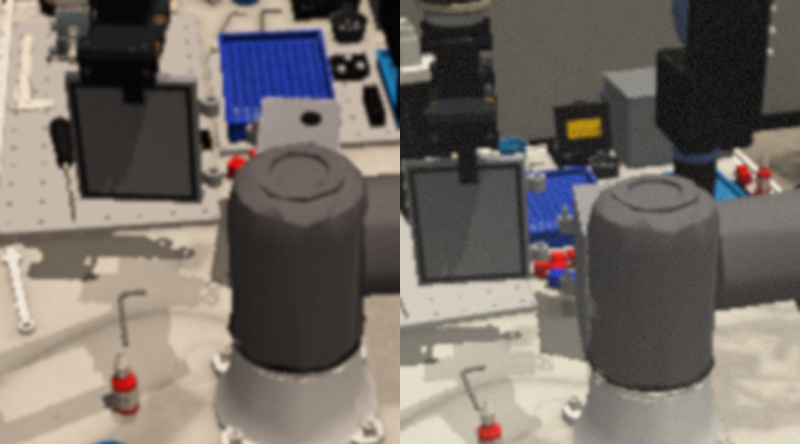

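Run:
```python
from fit import *
np.set_printoptions(precision=4,suppress=True)
s=telemetry.read_state();w=ld('w17.npz');S=cal('scene');D=cal('side')
kh,kl=(0,83,135),(0,83,43)
obs=[(S,0,kh,(295.4,125.4),1),(S,0,kl,(296.3,156.7),1),(S,0,(7,70,0),(289.3,170.5),1),(S,0,(7,-70,0),(237,168.4),1),
(D,0,kh,(291.8,158.9),1),(D,0,kl,(293.2,190.9),1),(D,0,(7,70,0),(287.5,205.3),1),(D,0,(7,-70,0),(239.1,208.1),1)]
print(s['eef_pos'],s['time'])
p,W=fit(obs,s['eef_pos'],s['tcp_rot'],0); print(W(p,(0,83,25)),W(p,(0,83,117)))
w_=cv2.imread('pics/wrist17.png')[100:280,260:360];cv2.imwrite('pics/z21.png',cv2.resize(w_,None,fx=3.3,fy=3.3,interpolation=2))
# predicted free-end top row for e
for e in (-.002,-.001,0,.001): print(e,projf(w,s['eef_pos']+s['tcp_rot']@[0,e-.07,-.0255]),projf(w,s['eef_pos']+s['tcp_rot']@[-.007,e-.07,-.0255]))
```

```text
[0.4382 0.2571 0.2316] 18.7167
e,h,a[,n,b,g] [-0.0006  0.026  -0.0164] 
res [0.3, -1.9, 0.0, -1.1, 1.8, 0.5, -1.5, -0.3, 0.3, 0.7, -0.3, 0.4, 1.3, 1.3, -1.7, 0.9]
[0.5171 0.2436 0.1212] [0.5187 0.2434 0.2132]
-0.002 [313.5931 134.1663] [294.205  134.2562]
-0.001 [313.5933 136.9039] [294.2166 136.9914]
0 [313.5935 139.6418] [294.2288 139.7269]
0.001 [313.5937 142.3796] [294.2418 142.4624]
```

View pics/z21.png

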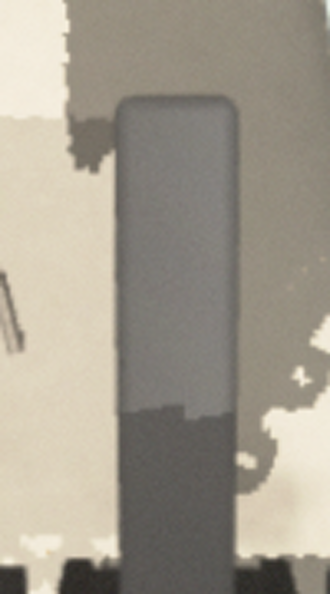

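Run:
```python
from fit import *
np.set_printoptions(precision=4,suppress=True)
w=ld('w12.npz')
eef=np.array([.45628,-.23658,.34922]);x=np.deg2rad(-9.63)
R=np.array([[1.67275191e-01,9.85910245e-01,0],[9.85910243e-01,-1.67275191e-01,0],[0,0,-1]])
for h in (.005,.006):
  for e in (-.003,-.002,-.001,0): print(h,e,projf(w,eef+R@[0,e-.07,-h]),projf(w,eef+R@[-.007,e-.07,-h]))
w_=cv2.imread('pics/wrist12.png')[100:280,260:360];cv2.imwrite('pics/z22.png',cv2.resize(w_,None,fx=3.3,fy=3.3,interpolation=2))
for n in ('w12','w17','w2'):
    c=ld(n+'.npz');Rc=cv2.Rodrigues(c[1])[0];print(n,-Rc.T@c[2])
w=ld('w17.npz');
# pins in the side/scene images, from wrist estimate
for n in('side','scene'):
    print(n,proj(n,[[.569,.3363,.037],[.569,.3363,.054],[.569,.3363,.129],[.569,.3363,.146]]))
```

```text
0.005 -0.003 [313.4305 132.0222] [296.6218 132.0939]
0.005 -0.002 [313.431  134.3937] [296.6304 134.4639]
0.005 -0.001 [313.4315 136.7656] [296.6395 136.8342]
0.005 0 [313.432  139.1377] [296.649  139.2048]
0.006 -0.003 [313.4327 131.9746] [296.516  132.0473]
0.006 -0.002 [313.4332 134.3613] [296.5247 134.4324]
0.006 -0.001 [313.4337 136.7485] [296.5339 136.8179]
0.006 0 [313.4342 139.1358] [296.5435 139.2037]
w12 [ 0.3874 -0.225   0.5109]
w17 [0.3693 0.2687 0.393 ]
w2 [0.5236 0.3637 0.5842]
side [[303.842  205.7049]
 [303.6874 200.7815]
 [302.9782 178.1945]
 [302.8109 172.8691]]
scene [[314.2457 164.8555]
 [314.1681 159.7546]
 [313.8107 136.2724]
 [313.7262 130.7166]]
```

View pics/z22.png

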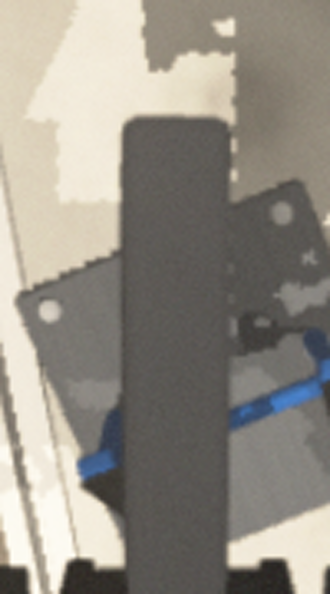

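Request:
{"method": "step_arm", "body": {
  "steps": [
    [0.1,[0.8,0,0],0],
    [0.1,[1.5,-0.1,0],0],
    [0.1,[1.8,-0.1,0],0],
    [0.1,[1.8,-0.1,0],0],
    [0.1,[1.8,-0.1,0],0],
    [0.1,[1.5,0,0],0],
    [0.1,[0.8,0,0],0],
    [0.1,[0,0,0],0]
  ],
  "squeeze": 50
}}

```text
time: 19.38
eef_pos: [0.4513, 0.3582, 0.2321]
tcp_rot: [[0.165, 0.986, -0.0], [0.986, -0.165, 0.0], [0.0, -0.0, -1.0]]
wrist_force: [0.6, -0.8, -3.3]
opening: 0.155
```

Run:
```python
from h import *
s=telemetry.read_state();print(s['eef_pos'],s['tcp_rot'][:,1])
rows(np.array([.4507,.3564,.180])-s['eef_pos'],0,1)
duo('18',(80,230,200,350),(110,260,220,370))
```

```text
[0.45126634 0.35821992 0.23210979] [ 9.86220261e-01 -1.65436906e-01 -4.75676553e-04]
[-0.19, -0.02, 5.21] 0.0
19.3833 [0.45126634 0.35821992 0.23210979] [ 0.60259006 -0.81779887 -3.30002174] [-0.12518359  0.05409817 -0.01066924] 0.15491001893580733
```

View pics/d18.png

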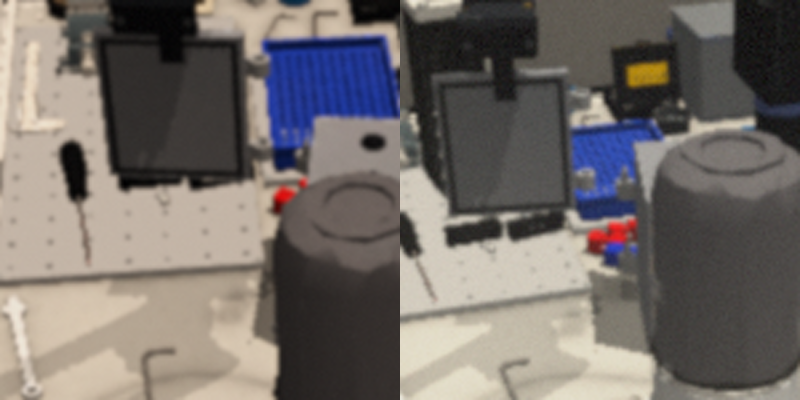

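Request:
{"method": "step_arm", "body": {
  "steps": [
    [0.1,[-0.1,0,0.8],0],
    [0.1,[-0.1,0,1.2],0],
    [0.1,[0,0,1.2],0],
    [0.1,[0,0,1.2],0],
    [0.1,[0,0,0.8],0],
    [0.1,[0,0,0],0],
    [0.1,[0,0,0],0],
    [0.1,[0,0,0],0]
  ]
}}

```text
time: 20.15
eef_pos: [0.4514, 0.3547, 0.1809]
tcp_rot: [[0.167, 0.986, 0.001], [0.986, -0.167, 0.0], [0.0, 0.001, -1.0]]
wrist_force: [-0.4, 0.0, -4.1]
opening: 0.156
```

Run:
```python
from h import *
s=telemetry.read_state();print(s['eef_pos'],s['tcp_rot'][:,1])
rows(np.array([.4507,.3564,.180])-s['eef_pos'],0,1)
duo('19',(80,230,200,350),(110,260,220,370))
b=cv2.imread('pics/side19.png')[140:230,250:340];a=cv2.imread('pics/scene19.png')[90:180,270:360]
cv2.imwrite('pics/z23.png',cv2.resize(np.hstack([a,b]),None,fx=4.4,fy=4.4,interpolation=2))
```

```text
[0.45136862 0.35471348 0.18090233] [ 9.85947013e-01 -1.67057538e-01  5.16090885e-04]
[0.16, -0.09, 0.09] 0.0
20.15 [0.45136862 0.35471348 0.18090233] [-0.40537921  0.01897525 -4.10001702] [0.02446611 0.01042593 0.06349984] 0.15591842971312087
```

View pics/z23.png

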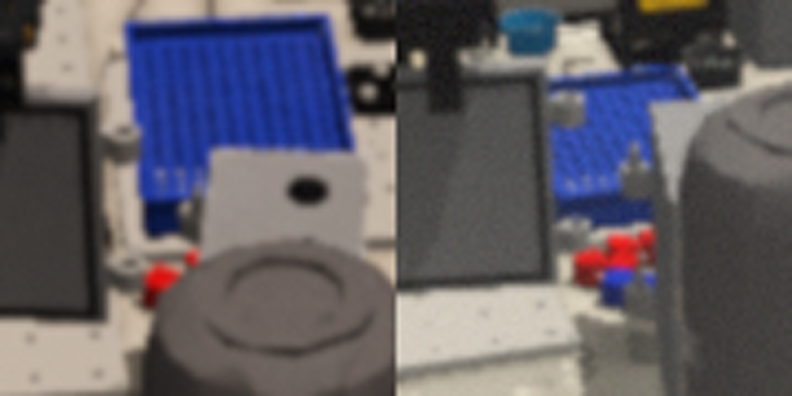

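Run:
```python
from h import *
a=cv2.imread('pics/side19.png')[155:215,280:320]
cv2.imwrite('pics/z24.png',cv2.resize(a,None,fx=10,fy=10,interpolation=cv2.INTER_NEAREST))
d=np.array([.986,-.167,0])
P=np.array([.569,.3363,.14])
print(proj('side',[P,P+.01*d,P+[.00167,.00986,0],P+[0,0,.01]]))
print(proj('scene',[P,P+.01*d,P+[.00167,.00986,0],P+[0,0,.01]]))
s=telemetry.read_state();print(s['eef_pos'])
K=s['eef_pos']+s['tcp_rot']@[0,.08,0]
for z in (.0255-.16+.117,.0255-.16+.135,.0255-.16+.025,.0255-.16+.043): print(proj('side',[K+[0,0,z]]),proj('scene',[K+[0,0,z]]))
```

```text
[[302.87025042 174.75763075]
 [306.28075967 174.57003452]
 [302.59098202 173.31755659]
 [302.77123736 171.60449345]]
[[313.75619012 132.68773863]
 [317.63135879 132.82123789]
 [314.04511029 130.49860515]
 [313.70610401 129.39626264]]
[0.45161792 0.35492612 0.18145538]
[[289.2173165  168.01866144]] [[298.38741223 124.47278177]]
[[288.9264094  162.18654222]] [[298.16195882 118.38847613]]
[[290.63472506 196.43493577]] [[299.4814542 153.9976661]]
[[290.36618718 191.05127549]] [[299.27474562 148.41922664]]
```

View pics/z24.png

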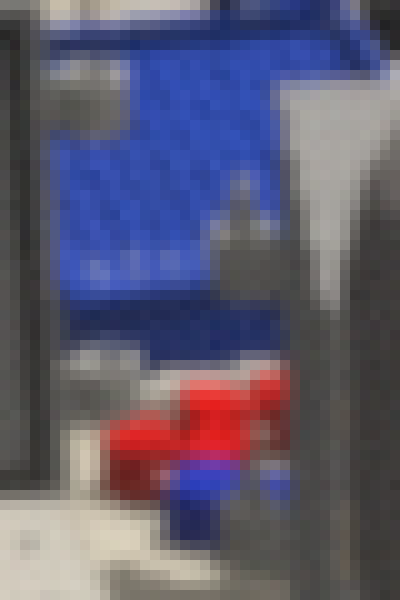

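Request:
{"method": "step_arm", "body": {
  "steps": [
    [0.1,[0.1,0.4,0],0],
    [0.1,[0,0.8,0],0],
    [0.1,[0,0.8,0],0],
    [0.1,[0,0.8,0],0],
    [0.1,[0,0.8,0],0],
    [0.1,[0,0.4,0],0],
    [0.1,[0,0,0],0],
    [0.1,[0,0,0],0]
  ]
}}

```text
time: 20.92
eef_pos: [0.4908, 0.3487, 0.1803]
tcp_rot: [[0.168, 0.986, -0.001], [0.986, -0.168, -0.0], [-0.0, -0.001, -1.0]]
wrist_force: [-0.9, 0.3, -4.3]
opening: 0.155
```

Run:
```python
from h import *
s=telemetry.read_state();print(s['eef_pos'],s['tcp_rot'][:,1],s['wrist_force'])
save('side','side20.png');save('scene','scene20.png')
a=cv2.imread('pics/side20.png')[150:215,275:325];b=cv2.imread('pics/scene20.png')[105:170,285:335]
cv2.imwrite('pics/z25.png',cv2.resize(np.hstack([a,b]),None,fx=8,fy=8,interpolation=cv2.INTER_CUBIC))
K=s['eef_pos']+s['tcp_rot']@[0,.08,0]
for z in (.0255-.16+.117,.0255-.16+.135,.0255-.16+.025,.0255-.16+.043): print(proj('side',[K+[0,0,z]]),proj('scene',[K+[0,0,z]]))
```

```text
[0.49080792 0.34867764 0.18026945] [ 9.85850461e-01 -1.67625964e-01 -6.36084205e-04] [-0.88950684  0.32643191 -4.31069918]
[[302.95894876 167.66688937]] [[313.94373731 125.37343826]]
[[302.77890898 161.85420551]] [[313.8538331 119.2939973]]
[[303.83632648 195.99351397]] [[314.37999834 154.87398306]]
[[303.67008127 190.62619535]] [[314.29757245 149.30023546]]
```

View pics/z25.png

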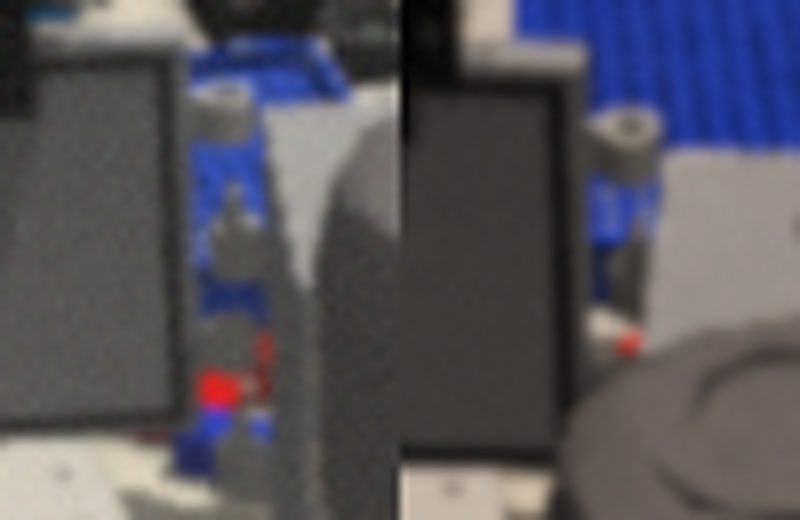

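```bash
cat > edges.py <<'E'
from fit import *
def edge_line(img,p0,p1,half=4,n=40):
    "subpixel line: along p0->p1 sample normals, find max |gradient|; return pts"
    g=cv2.cvtColor(img,cv2.COLOR_BGR2GRAY).astype(np.float32); g=cv2.GaussianBlur(g,(0,0),.7)
    p0,p1=np.array(p0,float),np.array(p1,float);t=(p1-p0)/np.linalg.norm(p1-p0);nn=np.array([-t[1],t[0]])
    off=np.arange(-half,half+.01,.1);out=[]
    for s in np.linspace(0.08,.92,n):
        q=p0+(p1-p0)*s; xy=(q+off[:,None]*nn).astype(np.float32)
        v=cv2.remap(g,xy[:,0].reshape(1,-1),xy[:,1].reshape(1,-1),cv2.INTER_LINEAR).ravel()
        d=np.abs(np.gradient(v));k=d.argmax();out.append(q+off[k]*nn)
    out=np.array(out); vx,vy,x,y=cv2.fitLine(out.astype(np.float32),cv2.DIST_HUBER,0,.01,.01).ravel()
    r=np.abs((out-[x,y])@np.array([-vy,vx])); return np.array([vx,vy]),np.array([x,y]),np.median(r)
E
python3 - <<'E'
from edges import *
np.set_printoptions(precision=3,suppress=True)
a=cv2.imread('pics/side20.png');cv2.imwrite('pics/z26.png',cv2.resize(a[145:215,225:325],None,fx=8,fy=8,interpolation=2))
a=cv2.imread('pics/scene20.png');cv2.imwrite('pics/z27.png',cv2.resize(a[100:170,235:335],None,fx=8,fy=8,interpolation=2))
E
```

```text
(no output)
```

View pics/z26.png

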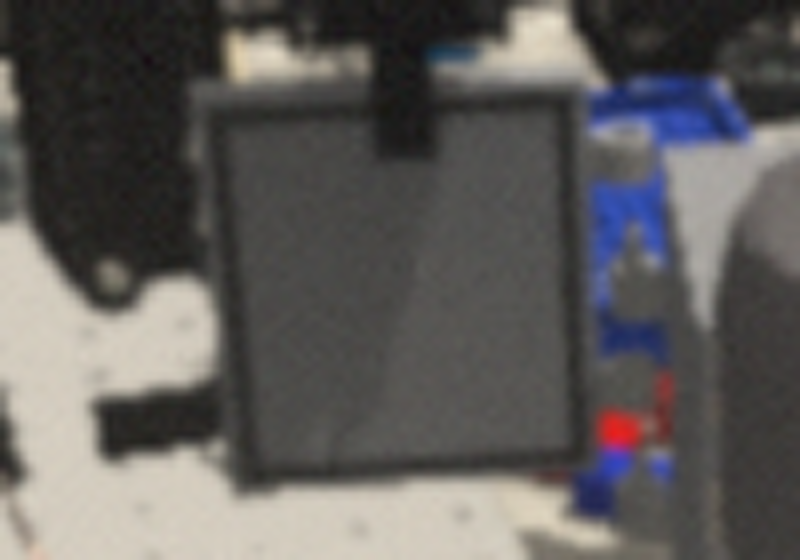

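View pics/z27.png

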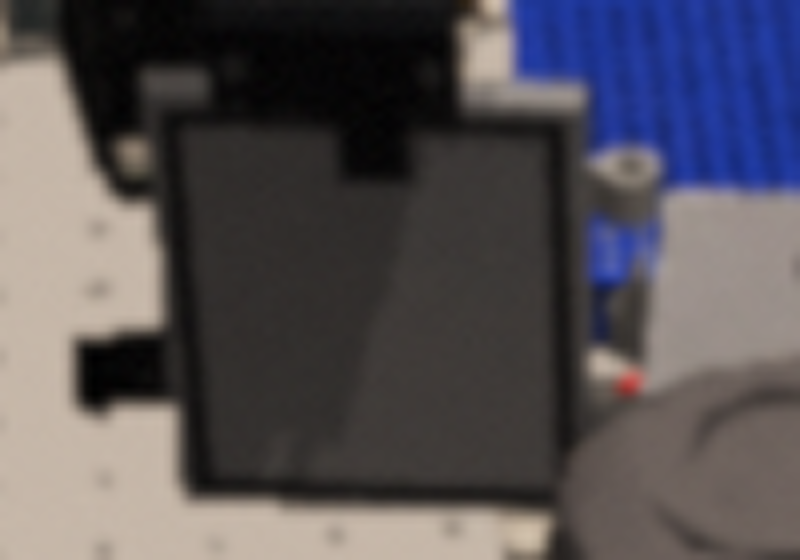

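```bash
cat >> edges.py <<'E'
def alpha(cam,img,lines,eef,R,h=.0255,e=-.003):
    c=cal(cam);B=np.diag([-1.,1,-1])
    def W(a,d): return eef+R@(np.array([0,e,-h])+B@Ro.from_rotvec([a,0,0]).as_matrix()@(np.array(d)/1000-[0,0,.16]))
    P=lambda X:cv2.projectPoints(X.reshape(1,3),c[1],c[2],c[0],None)[0].ravel()
    from scipy.optimize import brentq
    for kind,p0,p1 in lines:
        v,x,r=edge_line(img,p0,p1)
        def f(a):
            # find door coordinate (plane x=7) where line midpoint lies
            o,d=ray(c,x,0); n=R@B@np.array([1.,0,0]); q=W(a,(7,0,80)); X=o+d*((q-o)@n)/(d@n)
            Rd=R@B@Ro.from_rotvec([a,0,0]).as_matrix(); u=Rd[:,2 if kind=='v' else 1]*.06
            w=P(X+u)-P(X-u); return w[0]*v[1]-w[1]*v[0]
        print(cam,kind,p0,p1,'resid',round(float(r),2),'alpha',round(brentq(f,-.3,.3),4))
E
python3 - <<'E'
from edges import *
s=telemetry.read_state();e,R=s['eef_pos'],s['tcp_rot']
f=lambda x,y,ox,oy:(ox+x/8-.44,oy+y/8-.44)
a=cv2.imread('pics/side20.png');F=lambda x,y:f(x,y,225,145)
alpha('side',a,[('v',F(232,130),F(255,475)),('v',F(555,110),F(572,455)),('h',F(250,130),F(370,122)),('h',F(440,118),F(550,110)),('h',F(255,472),F(572,455)),('h',F(250,490),F(572,470))],e,R)
a=cv2.imread('pics/scene20.png');F=lambda x,y:f(x,y,235,100)
alpha('scene',a,[('v',F(180,125),F(207,485)),('v',F(548,130),F(560,490)),('h',F(190,125),F(335,130)),('h',F(415,130),F(545,130)),('h',F(207,482),F(555,495))],e,R)
E
```

```text
side v (253.56, 160.81) (256.435, 203.935) resid 0.94 alpha -0.0505
side v (293.935, 158.31) (296.06, 201.435) resid 0.42 alpha -0.0671
side h (255.81, 160.81) (270.81, 159.81) resid 0.2 alpha -0.112
side h (279.56, 159.31) (293.31, 158.31) resid 0.37 alpha 0.0416
side h (256.435, 203.56) (296.06, 201.435) resid 0.23 alpha -0.0075
side h (255.81, 205.81) (296.06, 203.31) resid 0.19 alpha -0.0097
scene v (257.06, 115.185) (260.435, 160.185) resid 0.32 alpha -0.0189
scene v (303.06, 115.81) (304.56, 160.81) resid 0.57 alpha 0.0019
scene h (258.31, 115.185) (276.435, 115.81) resid 0.2 alpha 0.0374Traceback (most recent call last):
  File "<stdin>", line 7, in <module>
  File "edges.py", line 25, in alpha
    print(cam,kind,p0,p1,'resid',round(float(r),2),'alpha',round(brentq(f,-.3,.3),4))
                                                                 ~~~~~~^^^^^^^^^^
    r = _zeros._brentq(f, a, b, xtol, rtol, maxiter, args, full_output, disp)
ValueError: f(a) and f(b) must have different signs
```

Run:
```python
from edges import *
s=telemetry.read_state();e,R=s['eef_pos'],s['tcp_rot']
f=lambda x,y,ox,oy:(ox+x/8-.44,oy+y/8-.44)
a=cv2.imread('pics/scene20.png');F=lambda x,y:f(x,y,235,100)
alpha('scene',a,[('h',F(207,482),F(545,493)),('h',F(190,495),F(550,505))],e,R)
# side12/scene12/scene17 bottom edges are with other poses
S=np.array([.4382,.2571,.2316]);a=cv2.imread('pics/side17.png');b=cv2.imread('pics/scene17.png')
G=lambda x,y:(230+x/5.7-.4,140+y/5.7-.4); H=lambda x,y:(220+x/5.7-.4,110+y/5.7-.4)
alpha('side',a,[('h',G(60,386),G(325,372)),('h',G(65,375),G(318,362)),('v',G(30,95),G(62,375)),('v',G(305,85),G(318,362))],S,R)
alpha('scene',b,[('h',H(105,335),H(390,347)),('h',H(105,322),H(380,335)),('v',H(80,55),H(108,325)),('v',H(370,50),H(382,335))],S,R)
```

```text
scene h (260.435, 159.81) (302.685, 161.185) resid 0.23 alpha 0.0114
scene h (258.31, 161.435) (303.31, 162.685) resid 0.24 alpha 0.0145
side h (240.12631578947367, 207.31929824561402) (286.6175438596491, 204.86315789473682) resid 0.18 alpha -0.0008
side h (241.00350877192983, 205.38947368421051) (285.38947368421054, 203.10877192982454) resid 0.19 alpha 0.0015
side v (234.86315789473684, 156.26666666666665) (240.47719298245613, 205.38947368421051) resid 0.61 alpha -0.0377
side v (283.10877192982457, 154.51228070175438) (285.38947368421054, 203.10877192982454) resid 0.37 alpha 0.0071
scene h (238.02105263157895, 168.3719298245614) (288.021052631579, 170.47719298245613) resid 0.3 alpha -0.0046
scene h (238.02105263157895, 166.09122807017545) (286.2666666666667, 168.3719298245614) resid 0.18 alpha -0.004
scene v (233.63508771929824, 119.24912280701754) (238.54736842105262, 166.61754385964912) resid 1.46 alpha -0.0158
scene v (284.51228070175443, 118.37192982456139) (286.6175438596491, 168.3719298245614) resid 0.31 alpha -0.0243
```

Request:
{"method": "step_arm", "body": {
  "steps": [
    [0.1,[0.05,0.15,0],0],
    [0.1,[0,0,0.4],0],
    [0.1,[0,0,0.4],0],
    [0.1,[0,0,0.4],0],
    [0.1,[0,0,0.3],0],
    [0.1,[0,0,0],0],
    [0.1,[0,0,0],0],
    [0.1,[0,0,0],0]
  ],
  "squeeze": 40
}}

```text
time: 21.68
eef_pos: [0.4923, 0.3491, 0.1656]
tcp_rot: [[0.167, 0.986, 0.0], [0.986, -0.167, -0.0], [0.0, 0.0, -1.0]]
wrist_force: [-0.4, -0.4, -4.3]
opening: 0.154
```

Run:
```python
from h import *
s=telemetry.read_state();print(s['eef_pos'],s['wrist_force'],s['wrist_torque'])
save('side','side21.png');save('scene','scene21.png')
a=cv2.imread('pics/side21.png')[150:215,275:325];b=cv2.imread('pics/scene21.png')[105:170,285:335]
cv2.imwrite('pics/z28.png',cv2.resize(np.hstack([a,b]),None,fx=8,fy=8,interpolation=cv2.INTER_CUBIC))
```

```text
[0.49228029 0.34913689 0.16556388] [-0.41210968 -0.40983449 -4.27681242] [-0.00792841 -0.01340788  0.0188449 ]
```

View pics/z28.png

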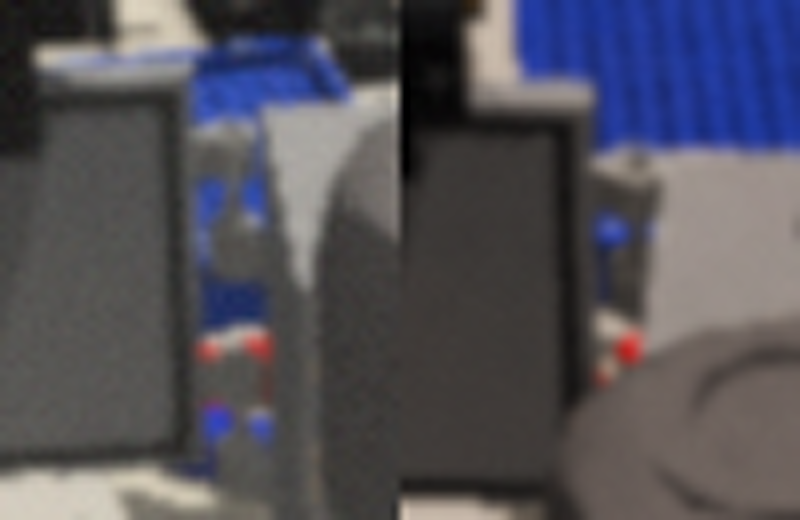

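Request:
{"method": "step_arm", "body": {
  "steps": [
    [0.1,[0,0.15,0],0],
    [0.1,[0,0,0.2],0],
    [0.1,[0,0,0.2],0],
    [0.1,[0,0,0.1],0],
    [0.1,[0,0,0.1],0],
    [0.1,[0,0,0],0],
    [0.1,[0,0,0],0],
    [0.1,[0,0,0],0]
  ],
  "squeeze": 40
}}

```text
time: 22.45
eef_pos: [0.4937, 0.3489, 0.1596]
tcp_rot: [[0.167, 0.986, 0.0], [0.986, -0.167, 0.0], [0.0, 0.0, -1.0]]
wrist_force: [-0.9, 0.7, -3.8]
opening: 0.156
```

Run:
```python
from h import *
s=telemetry.read_state();print(s['eef_pos'],s['wrist_force'],s['wrist_torque'])
save('side','side22.png');save('scene','scene22.png')
a=cv2.imread('pics/side22.png')[150:215,275:325];b=cv2.imread('pics/scene22.png')[105:170,285:335]
cv2.imwrite('pics/z29.png',cv2.resize(np.hstack([a,b]),None,fx=8,fy=8,interpolation=cv2.INTER_CUBIC))
```

```text
[0.49371475 0.34889432 0.15957799] [-0.93517363  0.69100864 -3.78249214] [ 0.04657621 -0.04805094  0.05290075]
```

View pics/z29.png

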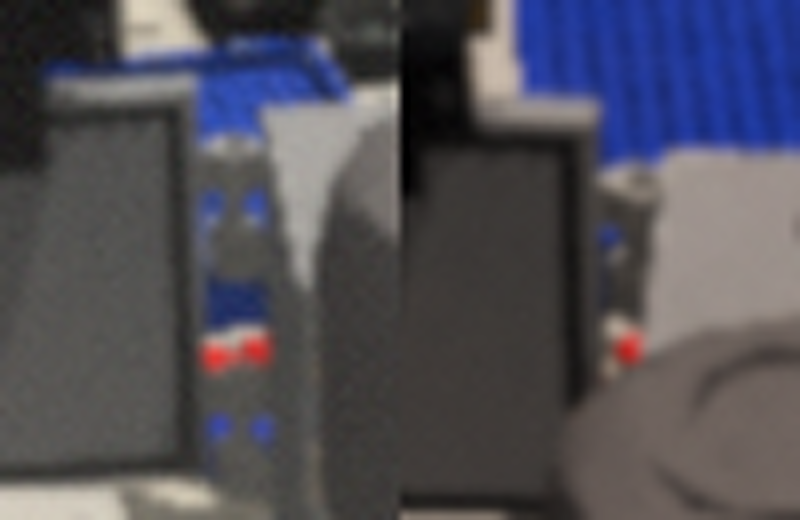

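Request:
{"method": "step_arm", "body": {
  "steps": [
    [0.1,[0,0,0.15],0],
    [0.1,[0,0,0.15],0],
    [0.1,[0,0,0.15],0],
    [0.1,[0,0,0.15],0],
    [0.1,[0,0,0.1],0],
    [0.1,[0,0,0],0],
    [0.1,[0,0,0],0],
    [0.1,[0,0,0],0]
  ],
  "squeeze": 40
}}

```text
time: 23.22
eef_pos: [0.4937, 0.3489, 0.1526]
tcp_rot: [[0.167, 0.986, 0.0], [0.986, -0.167, 0.0], [0.0, 0.0, -1.0]]
wrist_force: [0.6, -0.6, -4.5]
opening: 0.157
```

Run:
```python
from h import *
s=telemetry.read_state();print(s['eef_pos'],s['wrist_force'],s['wrist_torque'],s['tcp_rot'].T@s['wrist_force'])
```

```text
[0.49374269 0.34888672 0.15259328] [ 0.59060095 -0.62376155 -4.4642656 ] [-0.03347768 -0.02827051 -0.0107978 ] [-0.51651603  0.68604484  4.46431506]
```

Free of force; continue down to the collar.

Request:
{"method": "step_arm", "body": {
  "steps": [
    [0.1,[0,0,0.15],0],
    [0.1,[0,0,0.15],0],
    [0.1,[0,0,0.15],0],
    [0.1,[0,0,0.1],0],
    [0.1,[0,0,0.1],0],
    [0.1,[0,0,0],0],
    [0.1,[0,0,0],0],
    [0.1,[0,0,0],0]
  ],
  "squeeze": 40
}}

```text
time: 23.88
eef_pos: [0.4937, 0.349, 0.1464]
tcp_rot: [[0.167, 0.986, 0.0], [0.986, -0.167, 0.0], [0.0, 0.0, -1.0]]
wrist_force: [-2.2, 0.5, -0.8]
opening: 0.158
```

Run:
```python
from h import *
s=telemetry.read_state();print(s['eef_pos'],s['wrist_force'],s['wrist_torque'],s['tcp_rot'].T@s['wrist_force'])
save('side','side23.png');save('scene','scene23.png')
a=cv2.imread('pics/side23.png')[150:215,275:325];b=cv2.imread('pics/scene23.png')[105:170,285:335]
cv2.imwrite('pics/z30.png',cv2.resize(np.hstack([a,b]),None,fx=8,fy=8,interpolation=cv2.INTER_CUBIC))
```

```text
[0.49366757 0.34900269 0.14637143] [-2.22083236  0.48086492 -0.75123294] [-0.01247582  0.30587196 -0.05815929] [ 0.1031609  -2.2699955   0.75110361]
```

View pics/z30.png

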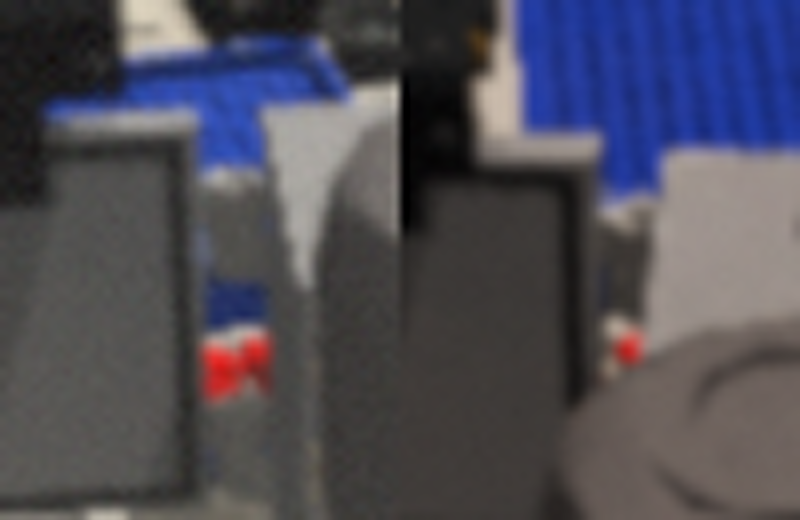

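Request:
{"method": "step_arm", "body": {
  "steps": [
    [0.1,[0,0,0],0],
    [0.1,[0,0,0.1],0],
    [0.1,[0,0,0.1],0],
    [0.1,[0,0,0],0],
    [0.1,[0,0,0],0],
    [0.1,[0,0,0],0],
    [0.1,[0,0,0],0],
    [0.1,[0,0,0],0]
  ],
  "squeeze": 20
}}

```text
time: 24.65
eef_pos: [0.4937, 0.3494, 0.146]
tcp_rot: [[0.167, 0.986, 0.001], [0.986, -0.167, 0.001], [0.001, 0.0, -1.0]]
wrist_force: [-7.6, -1.4, 9.3]
opening: 0.157
```

Run:
```python
from h import *
s=telemetry.read_state();print(s['eef_pos'],s['wrist_force'],s['wrist_torque'],s['tcp_rot'].T@s['wrist_force'])
```

```text
[0.49368824 0.34939195 0.14596908] [-7.56675831 -1.41093704  9.26044342] [-0.29308968  1.11277377 -0.13158389] [-2.64532334 -7.22163472 -9.26567016]
```

Request:
{"method": "step_arm", "body": {
  "steps": [
    [0.1,[0,0,0],0],
    [0.1,[0,0,0],0],
    [0.1,[0,0,0],0],
    [0.1,[0,0,-0.1],0],
    [0.1,[0,0,0],0],
    [0.1,[0,0,0],0],
    [0.1,[0,0,0],0],
    [0.1,[0,0,0],0]
  ],
  "squeeze": 4
}}

```text
time: 25.32
eef_pos: [0.494, 0.3488, 0.145]
tcp_rot: [[0.167, 0.986, 0.0], [0.986, -0.167, 0.0], [0.0, 0.0, -1.0]]
wrist_force: [-0.8, 0.4, 0.8]
opening: 0.162
```

Run:
```python
from h import *
s=telemetry.read_state();print(s['eef_pos'],s['wrist_force'],s['wrist_torque'],s['tcp_rot'].T@s['wrist_force'])
save('side','side24.png');save('scene','scene24.png')
a=cv2.imread('pics/side24.png')[150:215,225:325];b=cv2.imread('pics/scene24.png')[105:170,235:335]
cv2.imwrite('pics/z31.png',cv2.resize(np.hstack([a,b]),None,fx=4,fy=4,interpolation=cv2.INTER_CUBIC))
```

```text
[0.49396021 0.34882211 0.14497137] [-0.82690818  0.36747215  0.76494851] [0.03131629 0.04107297 0.02169338] [ 0.22419275 -0.87637863 -0.76528247]
```

View pics/z31.png

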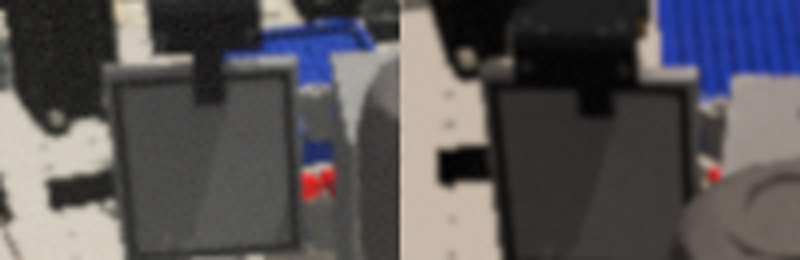

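Request:
{"method": "step_arm", "body": {
  "steps": [
    [0.4,[0,0,0],0],
    [0.4,[0,0,0],0],
    [0.4,[0,0,0],0],
    [0.4,[0,0,0],0],
    [0.4,[0,0,0],0],
    [0.4,[0,0,0],0],
    [0.4,[0,0,0],0],
    [0.4,[0,0,0],0]
  ]
}}

```text
time: 26.08
eef_pos: [0.4937, 0.3489, 0.145]
tcp_rot: [[0.167, 0.986, 0.0], [0.986, -0.167, 0.0], [0.0, 0.0, -1.0]]
wrist_force: [0.0, -0.9, 0.5]
opening: 0.397
```

Run:
```python
from h import *
s=telemetry.read_state();print(s['eef_pos'],s['wrist_force'],s['opening'])
save('side','side25.png');save('scene','scene25.png')
a=cv2.imread('pics/side25.png')[150:215,225:325];b=cv2.imread('pics/scene25.png')[105:170,235:335]
cv2.imwrite('pics/z32.png',cv2.resize(np.hstack([a,b]),None,fx=4,fy=4,interpolation=cv2.INTER_CUBIC))
```

```text
[0.49369963 0.34890217 0.1450488 ] [ 0.01902295 -0.91017068  0.54623207] 0.39741271010304996
```

View pics/z32.png

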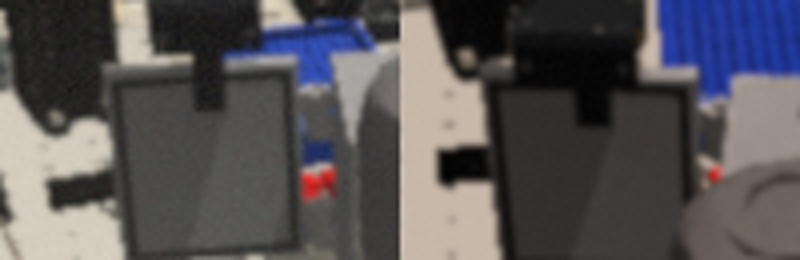

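Request:
{"method": "step_arm", "body": {
  "steps": [
    [0.4,[0,0,-1],0],
    [0.4,[0,0,-1.5],0],
    [0.4,[0,0,-1.5],0],
    [0.4,[0,0,-1.5],0],
    [0.4,[0,0,-1],0],
    [0.2,[1.2,0,0],0],
    [0.1,[2,0,0],0],
    [0,[2,0,0],0]
  ],
  "squeeze": 20
}}

```text
time: 26.85
eef_pos: [0.5026, 0.401, 0.2102]
tcp_rot: [[0.168, 0.986, 0.0], [0.986, -0.168, 0.0], [0.0, 0.0, -1.0]]
wrist_force: [0.3, 0.3, 0.6]
opening: 0.253
```

Request:
{"method": "step_arm", "body": {
  "steps": [
    [0,[0.8,0,0],0.1],
    [0,[0,0,0],0.12],
    [0,[0,0,0],0.12],
    [0,[0,0,0],0.12],
    [0,[0,0,0],0.12],
    [0,[0,0,0],0.12],
    [0,[0,0,0],0.12],
    [0,[0,0,0],0.12]
  ]
}}

```text
time: 27.52
eef_pos: [0.5033, 0.4086, 0.2092]
tcp_rot: [[0.897, 0.442, -0.001], [0.442, -0.897, -0.0], [-0.001, -0.0, -1.0]]
wrist_force: [-0.4, 0.9, 0.3]
opening: 0.011
```

Request:
{"method": "step_arm", "body": {
  "steps": [
    [0,[0,0,0],0.12],
    [0,[0,0,0],0.12],
    [0,[0,0,0],0.12],
    [0,[0,0,0],0.12],
    [0,[0,0,0],0.12],
    [0,[0,0,0],0.03],
    [0,[0,0,0],0],
    [0,[0,0,0],0]
  ]
}}

```text
time: 28.18
eef_pos: [0.5034, 0.4084, 0.2094]
tcp_rot: [[0.986, -0.165, -0.001], [-0.165, -0.986, -0.0], [-0.001, 0.0, -1.0]]
wrist_force: [-0.4, -0.0, -0.2]
opening: 0.005
```

Run:
```python
from h import *
s=telemetry.read_state();print(s['eef_pos'],s['wrist_force'],s['opening'],s['tcp_rot'],s['q'])
np.savez('w26.npz',*cal('wrist'));save('wrist','wrist26.png')
duo('26',(60,220,200,360),(90,250,220,380))
```

```text
[0.503425   0.40843012 0.20937833] [-0.35027379 -0.03684061 -0.1975816 ] 0.004737055037038878 [[ 9.86362794e-01 -1.64583586e-01 -8.25456910e-04]
 [-1.64583918e-01 -9.86363022e-01 -3.51181740e-04]
 [-7.56401422e-04  4.82249535e-04 -9.99999598e-01]] [5.59974839e-01 2.84688017e-01 1.47458877e+00 1.43424793e-04
 1.38320179e+00 7.25284056e-01]
28.2333 [0.50351257 0.40835014 0.20953841] [0.41703531 0.38840485 0.5826395 ] [-0.19629625  0.04546915 -0.04842871] 0.004465716452878216
```

View pics/d26.png

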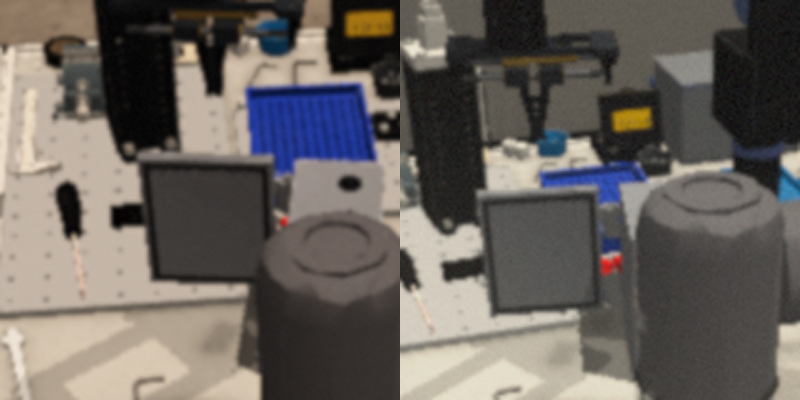

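View pics/wrist26.png

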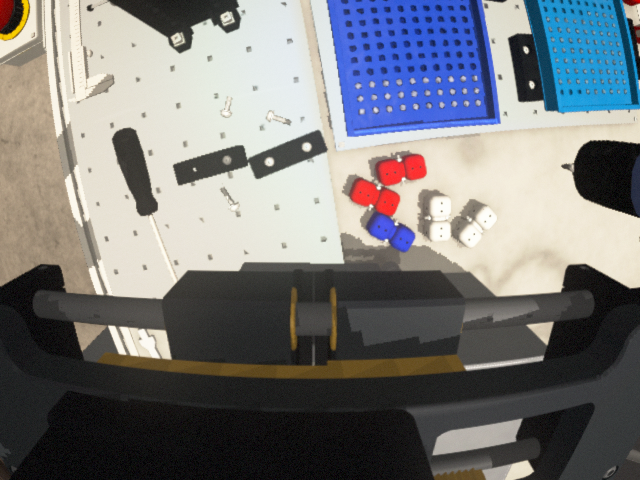

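Request:
{"method": "step_arm", "body": {
  "steps": [
    [0,[-1,0,0.5],0],
    [0,[-1,0,1],0],
    [0,[-0.5,0,1.2],0],
    [0,[0,0,1.3],0],
    [0,[0,0,1.3],0],
    [0,[0,0,1],0],
    [0,[0,0,0.6],0],
    [0,[0,0,0],0]
  ]
}}

```text
time: 29.0
eef_pos: [0.4782, 0.4113, 0.1385]
tcp_rot: [[0.986, -0.167, -0.003], [-0.167, -0.986, -0.002], [-0.003, 0.003, -1.0]]
wrist_force: [-0.4, -0.1, -0.4]
opening: 0.007
```

Request:
{"method": "step_arm", "body": {
  "steps": [
    [0,[0,0.5,0],0],
    [0,[0,0.6,0],0],
    [0,[0,0.7,0],0],
    [0,[0,0.7,0],0],
    [0,[0,0.7,0],0],
    [0,[0,0.7,0],0],
    [0,[0,0.6,0],0],
    [0,[0,0.6,0],0]
  ]
}}

```text
time: 29.67
eef_pos: [0.4705, 0.3616, 0.1414]
tcp_rot: [[0.986, -0.167, 0.0], [-0.167, -0.986, 0.001], [0.0, -0.001, -1.0]]
wrist_force: [-0.8, 2.5, 1.0]
opening: 0.006
```

Run:
```python
from h import *
duo('27',(60,220,200,360),(90,250,220,380))
```

```text
29.6667 [0.47048277 0.36158826 0.14143427] [-0.75383338  2.48707365  0.99196718] [ 0.25434856  0.13116292 -0.03710455] 0.005700479341965975
```

View pics/d27.png

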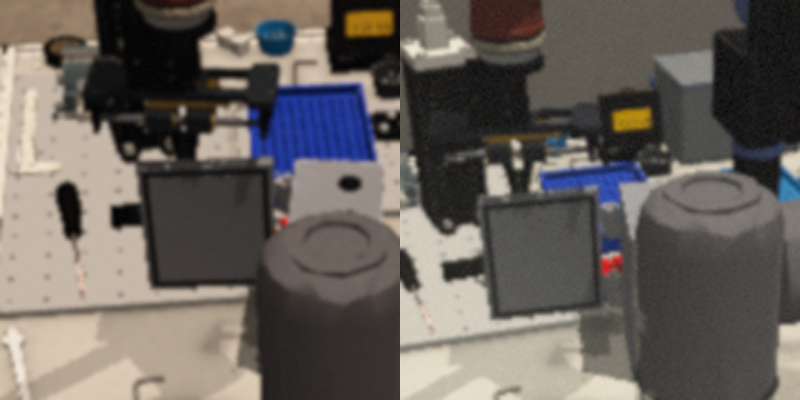

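Request:
{"method": "step_arm", "body": {
  "steps": [
    [0,[-0.1,0.9,0],0],
    [0,[-0.1,0.9,0],0],
    [0,[0.15,0.9,0],0],
    [0,[0.2,0.9,0],0],
    [0,[0.25,0.9,0],0],
    [0,[0.4,0.8,0],0],
    [0,[0.45,0.8,0],0],
    [0,[0.45,0.8,0],0]
  ]
}}

```text
time: 30.43
eef_pos: [0.4763, 0.29, 0.1411]
tcp_rot: [[0.986, -0.167, 0.0], [-0.167, -0.986, -0.0], [0.0, 0.0, -1.0]]
wrist_force: [-0.2, -0.2, 0.7]
opening: 0.001
```

Run:
```python
from h import *
duo('28',(60,220,200,360),(90,250,220,380))
```

```text
30.4333 [0.47628364 0.28997408 0.14107246] [-0.15143219 -0.24617512  0.73881978] [-0.02883688  0.10810824  0.01219102] 0.001193490166032302
```

View pics/d28.png

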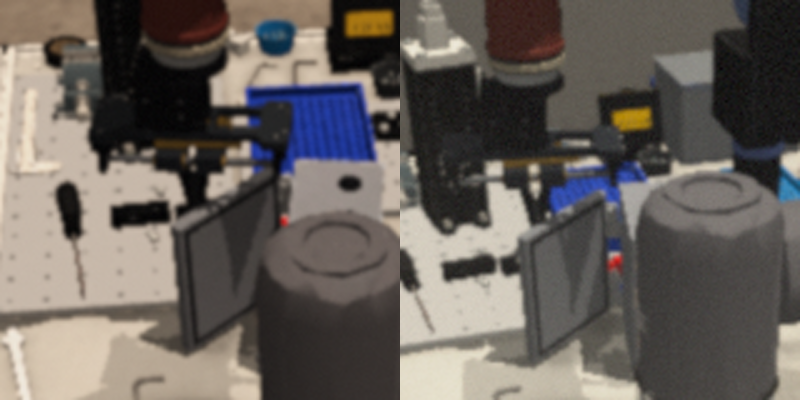

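Request:
{"method": "step_arm", "body": {
  "steps": [
    [0,[0.6,0.7,0],0],
    [0,[0.6,0.7,0],0],
    [0,[0.65,0.65,0],0],
    [0,[0.75,0.55,0],0],
    [0,[0.75,0.5,0],0],
    [0,[0.75,0.45,0],0],
    [0,[0.6,0.3,0],0],
    [0,[0.5,0.2,0],0]
  ]
}}

```text
time: 31.2
eef_pos: [0.5213, 0.2418, 0.141]
tcp_rot: [[0.986, -0.167, 0.0], [-0.167, -0.986, -0.0], [0.0, 0.0, -1.0]]
wrist_force: [-0.2, -0.2, -0.3]
opening: 0.002
```

Run:
```python
from h import *
duo('29',(60,220,200,360),(90,250,220,380))
```

```text
31.2 [0.52125131 0.24176882 0.14100597] [-0.22504868 -0.21063832 -0.29976096] [-0.08689313  0.04919662  0.02469827] 0.0019580067482537176
```

View pics/d29.png

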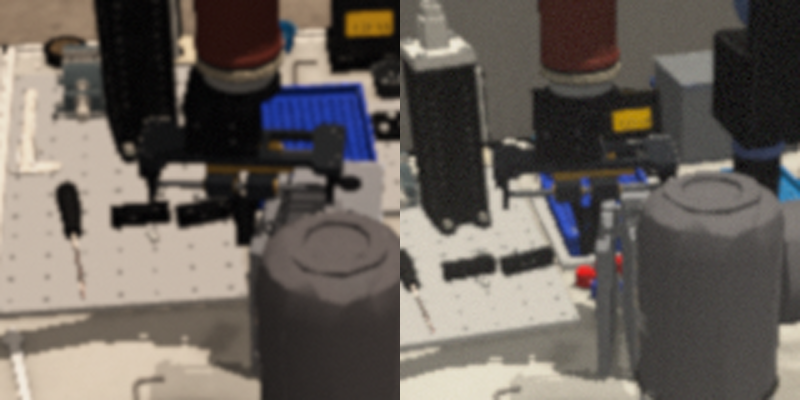

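Request:
{"method": "step_arm", "body": {
  "steps": [
    [0,[0.3,0.05,0],0],
    [0,[0.3,0.05,0],0],
    [0,[0.25,0,0],0],
    [0,[0.2,0,0],0],
    [0,[0.1,0,0],0],
    [0,[0,0,0],0],
    [0,[0,0,0],0],
    [0,[0,0,0],0]
  ]
}}

```text
time: 31.97
eef_pos: [0.5315, 0.2396, 0.1411]
tcp_rot: [[0.986, -0.166, 0.0], [-0.166, -0.986, 0.0], [0.0, -0.0, -1.0]]
wrist_force: [-1.0, 0.2, -0.4]
opening: 0.007
```

Request:
{"method": "step_arm", "body": {
  "steps": [
    [0,[0.15,0,0],0],
    [0,[0.15,0,0],0],
    [0,[0.1,0,0],0],
    [0,[0.1,0,0],0],
    [0,[0,0,0],0],
    [0,[0,0,0],0],
    [0,[0,0,0],0],
    [0,[0,0,0],0]
  ]
}}

```text
time: 32.63
eef_pos: [0.5365, 0.2387, 0.141]
tcp_rot: [[0.986, -0.166, -0.0], [-0.166, -0.986, -0.0], [-0.0, 0.0, -1.0]]
wrist_force: [0.2, 0.6, -0.2]
opening: 0.003
```

Request:
{"method": "step_arm", "body": {
  "steps": [
    [0,[0.15,0,0],0],
    [0,[0.15,0,0],0],
    [0,[0.1,0,0],0],
    [0,[0.1,0,0],0],
    [0,[0,0,0],0],
    [0,[0,0,0],0],
    [0,[0,0,0],0],
    [0,[0,0,0],0]
  ]
}}

```text
time: 33.3
eef_pos: [0.5384, 0.2384, 0.1408]
tcp_rot: [[0.986, -0.166, -0.007], [-0.166, -0.986, -0.0], [-0.007, 0.001, -1.0]]
wrist_force: [-12.3, 0.1, 6.9]
opening: 0.0
```

Run:
```python
from h import *
duo('30',(80,220,240,360),(110,250,250,370))
```

```text
33.3 [0.53842501 0.23836548 0.14083799] [-12.27491384   0.12188513   6.86367807] [-0.04764445  1.86488993  0.02855178] 0.0004506579284295215
```

View pics/d30.png

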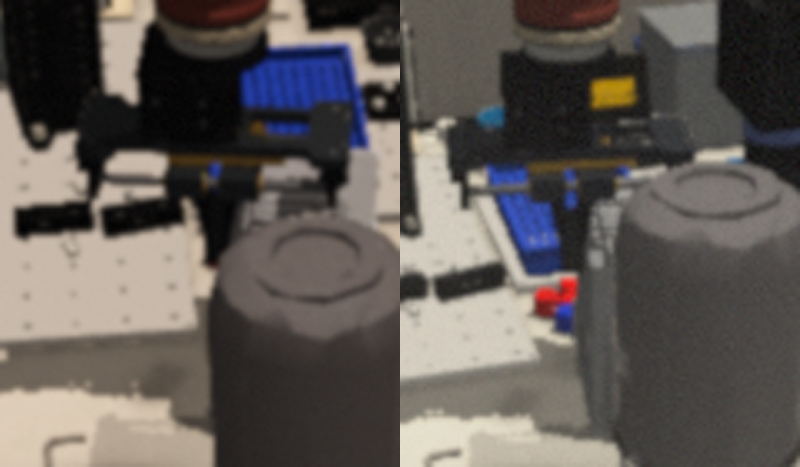

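Request:
{"method": "step_arm", "body": {
  "steps": [
    [0,[-0.2,0,0],0],
    [0,[-0.4,0,0],0],
    [0,[-0.8,0,0],0],
    [0,[-1.5,0,0],0],
    [0,[-2,0,0],0],
    [0,[-2,0,0],0],
    [0,[-1.5,0,-1],0],
    [0,[-0.5,0,-2],0]
  ]
}}

```text
time: 34.07
eef_pos: [0.4494, 0.2522, 0.1682]
tcp_rot: [[0.986, -0.165, -0.006], [-0.165, -0.986, -0.002], [-0.006, 0.003, -1.0]]
wrist_force: [-0.0, -0.7, 0.0]
opening: 0.004
```

Request:
{"method": "step_arm", "body": {
  "steps": [
    [0,[-1,0,-3],0],
    [0,[-1,0,-3],0],
    [0,[-1,0,-3],0],
    [0,[-1,0,-3],0],
    [0,[0,0,-3],0],
    [0,[0,0,-2],0],
    [0,[0,0,0],0],
    [0,[0,0,0],0]
  ]
}}

```text
time: 34.73
eef_pos: [0.4147, 0.2596, 0.3425]
tcp_rot: [[0.986, -0.166, 0.003], [-0.166, -0.986, 0.001], [0.003, -0.002, -1.0]]
wrist_force: [0.3, -0.3, -1.2]
opening: 0.007
```

Run:
```python
from h import *
s=telemetry.read_state();print(s['eef_pos'],s['q'])
np.savez('w31.npz',*cal('wrist'));save('wrist','wrist31.png')
duo('31',(80,220,240,360),(110,250,250,370))
```

```text
[0.41468485 0.25964169 0.34250129] [ 3.98088531e-01 -1.65033961e-01  1.69854383e+00 -4.91712081e-05
  1.60441350e+00  5.64997119e-01]
34.7833 [0.41406118 0.25932373 0.34077349] [-0.40944439 -0.54468382 -0.51842609] [-0.15375157  0.12287759 -0.03796637] 0.00759891294388464
```

View pics/d31.png

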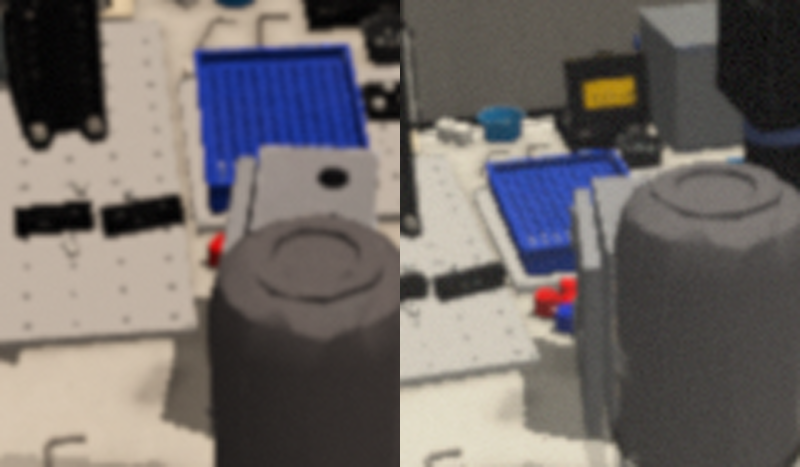

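View pics/wrist31.png

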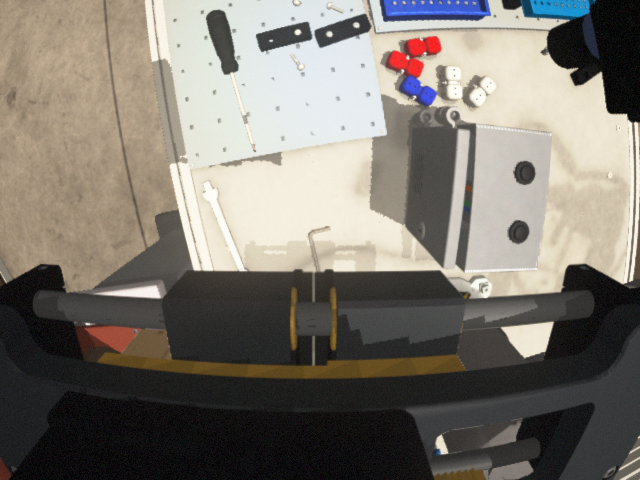

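Run:
```python
from h import *
a=cv2.imread('pics/wrist31.png')[95:285,395:565]
cv2.imwrite('pics/z33.png',cv2.resize(a,None,fx=3.1*1.0,fy=3.1,interpolation=2))
```

```text
(no output)
```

View pics/z33.png

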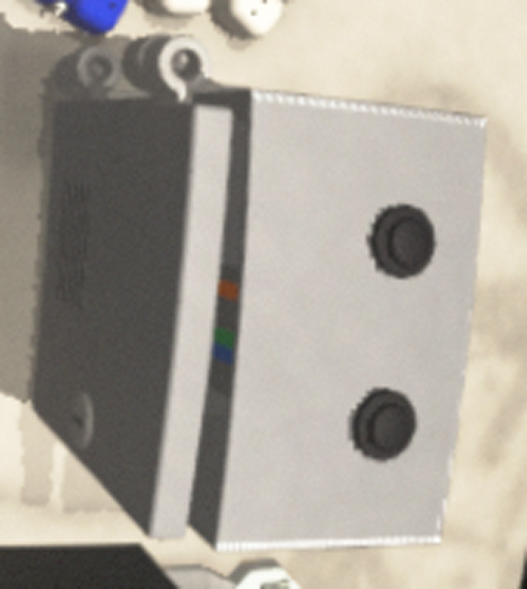

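```bash
cat > chk.py <<'E'
from h import *
np.set_printoptions(precision=4,suppress=True)
def chk(c,F,O):
    W={k:onz(c,v,.178,1)[:2] for k,v in F.items()}
    y=W['F+']-W['F-'];L=np.linalg.norm(y);y/=L;x=np.array([y[1],-y[0]]);o=(W['F+']+W['F-'])/2-x*-.045
    print('front len',L,'yaw',np.degrees(np.arctan2(x[1],x[0])),'o',o)
    for k,(v,z) in O.items():
        p=onz(c,v,z,1)[:2]-o; print(k,'box frame mm',p@x*1000,p@y*1000)
E
python3 - <<'E'
from chk import *
c=ld('w31.npz');q=lambda x,y:(395+x/3.1-.34,95+y/3.1-.34)
chk(c,{'F+':q(251,93),'F-':q(218,548)},{'in hinge':(q(232,110),.172),'in free':(q(187,537),.172),'out hinge':(q(193,106),.172),'out free':(q(152,537),.172),'knH':(q(181,62),.147)})
E
```

```text
front len 0.14272818162153125 yaw -9.315125681794276 o [0.6108 0.2453]
in hinge box frame mm -48.61103613547639 65.9997063575398
in free box frame mm -53.927899522350536 -69.48822101962932
out hinge box frame mm -61.70902156960917 66.30487393781956
out free box frame mm -66.27788093656723 -69.15296037827963
knH box frame mm -56.06832118665058 81.44221400685008
```

Run:
```python
from h import *
s=telemetry.read_state();print(s['eef_pos'],s['dq'])
rows(np.array([.47,.20,.37])-s['eef_pos'],0,4)
```

```text
[0.4135733  0.25903771 0.33932477] [-0.0014188   0.00783035  0.00115429  0.00075066  0.00201381  0.00146341]
[1.63, 1.22, -0.77] 0.0
[1.63, 1.22, -0.77] 0.0
[1.63, 1.22, -0.77] 0.0
[1.63, 1.22, -0.77] 0.0
```

Request:
{"method": "step_arm", "body": {
  "steps": [
    [0,[2,0.8,-0.5],0],
    [0,[2.5,1,-0.5],0],
    [0,[2.5,1,-0.5],0],
    [0,[2.5,1,-0.5],0],
    [0,[2.5,1,-0.5],0],
    [0,[2,0.5,-0.5],0],
    [0,[0,0,0],0],
    [0,[0,0,0],0]
  ]
}}

```text
time: 35.55
eef_pos: [0.5435, 0.1831, 0.3689]
tcp_rot: [[0.986, -0.168, -0.004], [-0.168, -0.986, -0.0], [-0.003, 0.001, -1.0]]
wrist_force: [0.1, -0.1, -0.1]
opening: 0.007
```

Request:
{"method": "step_arm", "body": {
  "steps": [
    [0,[0,0,0],0],
    [0,[0,0,0],0],
    [0,[0,0,0],0],
    [0,[0,0,0],0],
    [0,[0,0,0],0],
    [0,[0,0,0],0],
    [0,[0,0,0],0],
    [0,[0,0,0],0]
  ]
}}

```text
time: 36.22
eef_pos: [0.5434, 0.1839, 0.3711]
tcp_rot: [[0.986, -0.166, 0.0], [-0.166, -0.986, 0.0], [0.0, -0.0, -1.0]]
wrist_force: [1.0, 0.4, -0.0]
opening: -0.001
```

Run:
```python
from h import *
s=telemetry.read_state();print(s['eef_pos'],s['dq'])
np.savez('w32.npz',*cal('wrist'));save('wrist','wrist32.png')
```

```text
[0.54342206 0.18389485 0.371131  ] [-0.00188828  0.00250596 -0.00011805  0.00064212 -0.00049366  0.00047701]
```

View pics/wrist32.png

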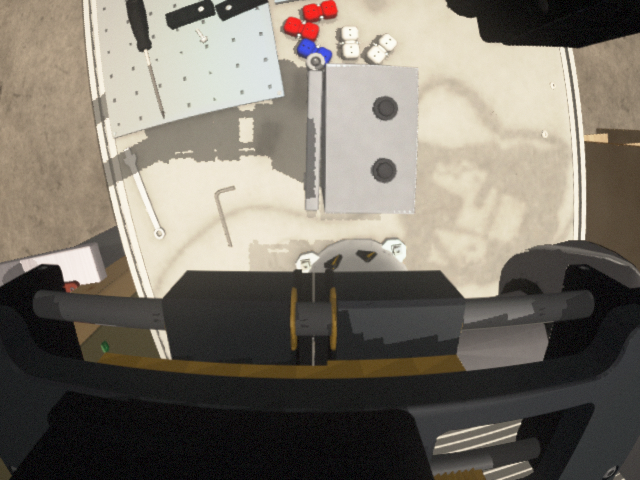

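Run:
```python
from h import *
a=cv2.imread('pics/wrist32.png')[45:225,285:425]
cv2.imwrite('pics/z34.png',cv2.resize(a,None,fx=4.2,fy=3.3*1.0 if 0 else 4.2,interpolation=2)[:,:600][:756])
a=cv2.imread('pics/wrist32.png')
t=cv2.resize(a[45:95,290:345],None,fx=7,fy=7,interpolation=2);b=cv2.resize(a[180:230,290:345],None,fx=7,fy=7,interpolation=2)
cv2.imwrite('pics/z35.png',np.hstack([t,b]))
```

```text
(no output)
```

View pics/z35.png

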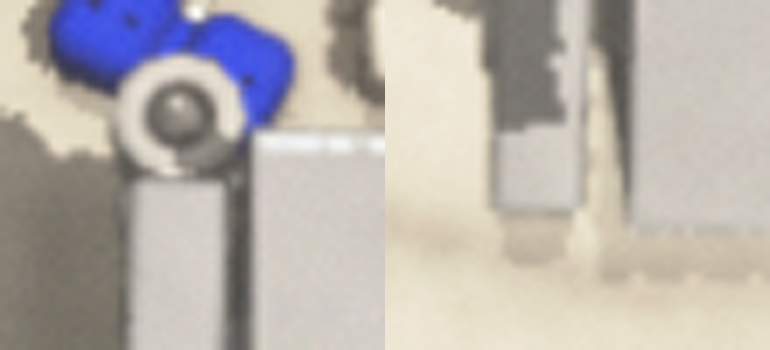

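Request:
{"method": "step_arm", "body": {
  "steps": [
    [0,[-1.6,-0.7,0],0],
    [0,[-1.6,-0.7,0],0],
    [0,[-1.6,-0.6,1],0],
    [0,[0,0,2.5],0],
    [0,[0,0,3],0],
    [0,[0,0,3],0],
    [0,[0,0,3],0],
    [0,[0,0,3],0]
  ]
}}

```text
time: 36.93
eef_pos: [0.4994, 0.2115, 0.2149]
tcp_rot: [[0.986, -0.166, 0.001], [-0.166, -0.986, 0.0], [0.001, -0.0, -1.0]]
wrist_force: [0.1, 0.2, 0.3]
opening: 0.004
```

Request:
{"method": "step_arm", "body": {
  "steps": [
    [0,[0,0,3],0],
    [0,[0,0,2.5],0],
    [0,[0,0,1.5],0],
    [0,[0,0,0.5],0],
    [0,[0,0,0],0],
    [0,[0,0,0],0],
    [0,[0,0,0],0],
    [0,[0,0,0],0]
  ]
}}

```text
time: 37.6
eef_pos: [0.5007, 0.2118, 0.1429]
tcp_rot: [[0.986, -0.166, 0.003], [-0.166, -0.986, 0.001], [0.003, -0.001, -1.0]]
wrist_force: [0.2, 0.2, 0.2]
opening: 0.009
```

Run:
```python
from h import *
duo('33',(80,220,240,360),(110,250,250,370))
```

```text
37.6 [0.50069572 0.2118174  0.14286102] [0.17999185 0.23487663 0.1755249 ] [-0.09500427  0.09008888  0.00908187] 0.009339202695743202
```

View pics/d33.png

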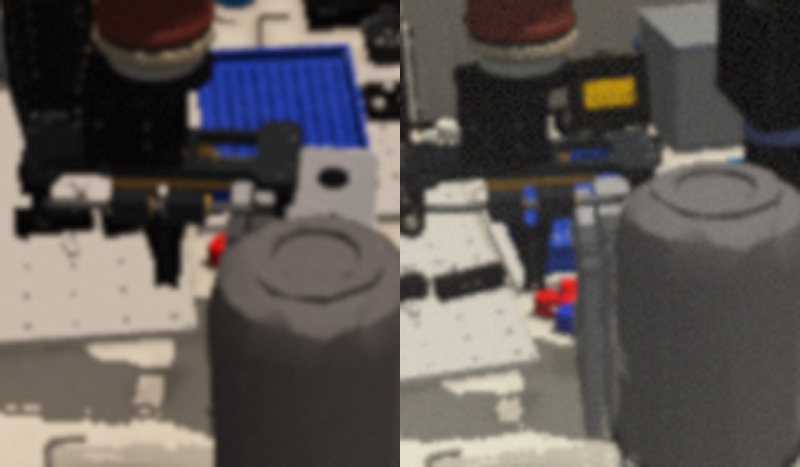

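Request:
{"method": "step_arm", "body": {
  "steps": [
    [0,[0.6,0,0],0],
    [0,[0.7,0,0],0],
    [0,[0.6,0,0],0],
    [0,[0.3,0,0],0],
    [0,[0.2,0,0],0],
    [0,[0.1,0,0],0],
    [0,[0.1,0,0],0],
    [0,[0,0,0],0]
  ]
}}

```text
time: 38.37
eef_pos: [0.5251, 0.2071, 0.1409]
tcp_rot: [[0.986, -0.166, -0.0], [-0.166, -0.986, -0.0], [-0.0, 0.0, -1.0]]
wrist_force: [-0.5, -0.1, -0.0]
opening: 0.0
```

Request:
{"method": "step_arm", "body": {
  "steps": [
    [0,[0.15,0,0],0],
    [0,[0.15,0,0],0],
    [0,[0.15,0,0],0],
    [0,[0.1,0,0],0],
    [0,[0,0,0],0],
    [0,[0,0,0],0],
    [0,[0,0,0],0],
    [0,[0,0,0],0]
  ]
}}

```text
time: 39.03
eef_pos: [0.5305, 0.2063, 0.1411]
tcp_rot: [[0.986, -0.166, -0.0], [-0.166, -0.986, 0.0], [-0.0, -0.0, -1.0]]
wrist_force: [-0.5, -0.3, -0.1]
opening: 0.008
```

Request:
{"method": "step_arm", "body": {
  "steps": [
    [0,[0.1,0,0],0],
    [0,[0.1,0,0],0],
    [0,[0.1,0,0],0],
    [0,[0.1,0,0],0],
    [0,[0,0,0],0],
    [0,[0,0,0],0],
    [0,[0,0,0],0],
    [0,[0,0,0],0]
  ]
}}

```text
time: 39.7
eef_pos: [0.5333, 0.2057, 0.1409]
tcp_rot: [[0.986, -0.166, -0.003], [-0.166, -0.986, -0.0], [-0.003, 0.001, -1.0]]
wrist_force: [-6.4, 0.3, 3.7]
opening: 0.004
```

Request:
{"method": "step_arm", "body": {
  "steps": [
    [0,[0.1,0,0],0],
    [0,[0.1,0,0],0],
    [0,[0,0,0],0],
    [0,[0,0,0],0],
    [0,[0,0,0],0],
    [0,[0,0,0],0],
    [0,[0,0,0],0],
    [0,[0,0,0],0]
  ]
}}

```text
time: 40.37
eef_pos: [0.5335, 0.2057, 0.1409]
tcp_rot: [[0.986, -0.166, -0.007], [-0.166, -0.986, -0.0], [-0.006, 0.001, -1.0]]
wrist_force: [-13.0, -0.2, 8.6]
opening: 0.005
```

Run:
```python
from h import *
duo('34',(80,220,240,360),(110,250,250,370))
```

```text
40.3667 [0.5335064  0.20565372 0.14089023] [-12.97253985  -0.19628195   8.60033895] [-0.01789561  1.9743348   0.01001907] 0.004684577628876267
```

View pics/d34.png

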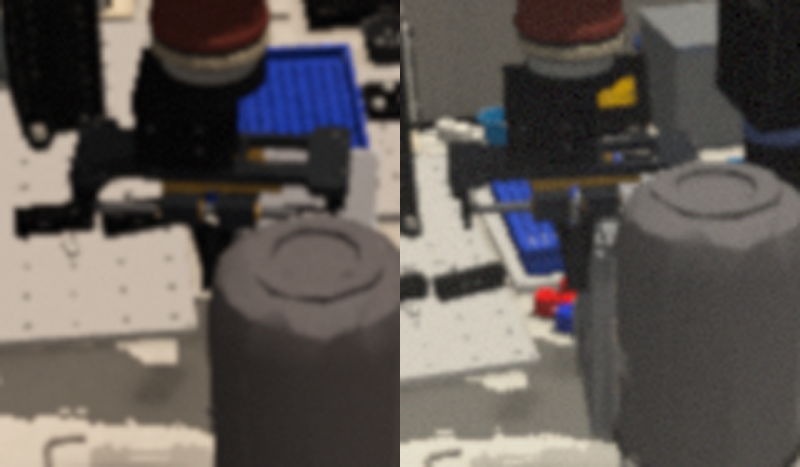

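Request:
{"method": "step_arm", "body": {
  "steps": [
    [0,[-0.05,0,0],0],
    [0,[-0.05,0,0],0],
    [0,[-0.05,0,0],0],
    [0,[-0.05,0,0],0],
    [0,[-0.05,0,0],0],
    [0,[-0.05,0,0],0],
    [0,[-0.05,0,0],0],
    [0,[-0.05,0,0],0]
  ]
}}

```text
time: 41.13
eef_pos: [0.533, 0.2059, 0.1411]
tcp_rot: [[0.986, -0.166, 0.001], [-0.166, -0.986, 0.0], [0.001, -0.0, -1.0]]
wrist_force: [0.3, -0.6, 0.1]
opening: 0.005
```

Request:
{"method": "step_arm", "body": {
  "steps": [
    [0,[-0.1,0,0],0],
    [0,[-0.1,0,0],0],
    [0,[-0.2,0,0],0],
    [0,[-0.5,0,0],0],
    [0,[-1,0,0],0],
    [0,[-1.5,0,0],0],
    [0,[-2,0,0],0],
    [0,[-2,0,0],0]
  ]
}}

```text
time: 41.8
eef_pos: [0.4582, 0.2183, 0.1408]
tcp_rot: [[0.986, -0.167, -0.0], [-0.167, -0.986, 0.0], [-0.0, 0.0, -1.0]]
wrist_force: [-0.1, 0.8, -0.1]
opening: 0.005
```

Request:
{"method": "step_arm", "body": {
  "steps": [
    [0,[0,0,-2],0],
    [0,[0,0,-3],0],
    [0,[0,0,-3],0],
    [0,[0,0,-3],0],
    [0,[0,0,-3],0],
    [0,[0,0,-3],0],
    [0,[1,1,-3],0],
    [0,[2,1,-2],0]
  ]
}}

```text
time: 42.47
eef_pos: [0.4847, 0.1945, 0.365]
tcp_rot: [[0.987, -0.164, 0.004], [-0.164, -0.987, 0.001], [0.003, -0.002, -1.0]]
wrist_force: [1.3, 0.8, 1.1]
opening: 0.007
```

Request:
{"method": "step_arm", "body": {
  "steps": [
    [0,[2.5,0,0],0],
    [0,[2,0,0],0],
    [0,[1.5,0,0],0],
    [0,[0,0,0],0],
    [0,[0,0,0],0],
    [0,[0,0,0],0],
    [0,[0,0,0],0],
    [0,[0,0,0],0]
  ]
}}

```text
time: 43.13
eef_pos: [0.5441, 0.184, 0.3614]
tcp_rot: [[0.986, -0.165, 0.0], [-0.165, -0.986, 0.0], [0.0, -0.0, -1.0]]
wrist_force: [-0.9, 0.8, -0.0]
opening: 0.003
```

Run:
```python
from h import *
s=telemetry.read_state();print(s['eef_pos'],s['dq'])
np.savez('w35.npz',*cal('wrist'));save('wrist','wrist35.png')
a=cv2.imread('pics/wrist35.png')
cv2.imwrite('pics/z36.png',cv2.resize(a[30:240,270:440],None,fx=2.8,fy=2.8,interpolation=2))
```

```text
[0.54414861 0.18395215 0.36135092] [-0.00349377  0.00343775 -0.00490263 -0.00062609 -0.00213465 -0.00113073]
```

View pics/z36.png

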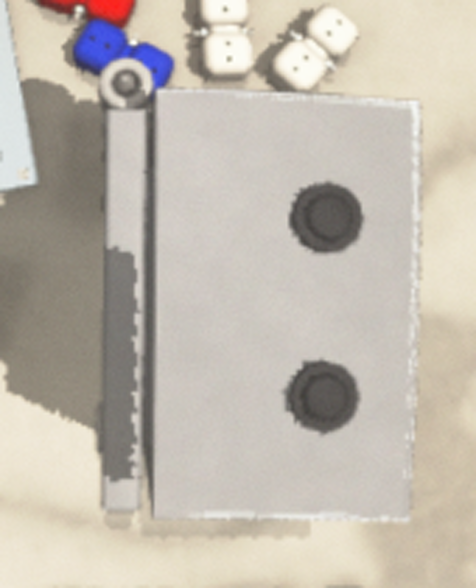

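Run:
```python
from chk import *
c=ld('w35.npz');q=lambda x,y:(270+x/2.8-.32,30+y/2.8-.32)
chk(c,{'F+':q(156,89),'F-':q(154,516)},{'in hinge':(q(146,108),.172),'in free':(q(139,511),.172),'out hinge':(q(107,107),.172),'out free':(q(103,511),.172),'knH':(q(127,84),.147)})
S=cal('scene');D=cal('side')
# dummy shoulder top ellipse centre & rim (scene31/side31)
im=cv2.imread('pics/scene31.png');cv2.imwrite('pics/z37.png',cv2.resize(im[120:270,280:420],None,fx=3,fy=3,interpolation=2))
for z in (.26,.28,.30):
    print(z,onz(S,(335,152),z,0),'left rim',onz(S,(304,165),z,0),'far rim?',onz(S,(335,144),z,0), 'side c',onz(D,(343,169),z,0))
```

```text
front len 0.14354750168607572 yaw -9.64765000689472 o [0.6112 0.245 ]
in hinge box frame mm -48.128085145590234 66.34347771947766
in free box frame mm -49.98068293084298 -71.25838083101533
out hinge box frame mm -61.07169575045029 66.65097195403949
out free box frame mm -62.34666373937427 -71.28359167626755
knH box frame mm -54.3460957451631 80.16889250775216
0.26 [0.5919 0.0821 0.26  ] left rim [0.5231 0.044  0.26  ] far rim? [0.5954 0.1109 0.26  ] side c [0.6059 0.0884 0.26  ]
0.28 [0.5884 0.0546 0.28  ] left rim [0.5215 0.0176 0.28  ] far rim? [0.5917 0.0826 0.28  ] side c [0.5912 0.0464 0.28  ]
0.3 [0.5848 0.0271 0.3   ] left rim [ 0.5199 -0.0088  0.3   ] far rim? [0.5881 0.0543 0.3   ] side c [0.5765 0.0044 0.3   ]
```

View pics/z37.png

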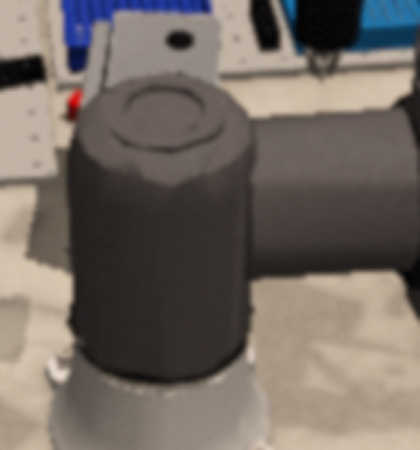

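Request:
{"method": "step_arm", "body": {
  "steps": [
    [0,[-1.5,-1.5,0],0],
    [0,[-1.5,-2,0],0],
    [0,[-1.4,-1.5,0],0],
    [0,[0,-1,0],0],
    [0,[0,0,0],-0.12],
    [0,[0,0,0],-0.12],
    [0,[0,0,0],-0.12],
    [0,[0,0,0],-0.12]
  ]
}}

```text
time: 43.85
eef_pos: [0.5117, 0.2501, 0.3611]
tcp_rot: [[0.949, 0.314, 0.0], [0.314, -0.949, -0.0], [0.0, 0.0, -1.0]]
wrist_force: [0.2, -0.0, -0.3]
opening: 0.006
```

Request:
{"method": "step_arm", "body": {
  "steps": [
    [0,[0,0,1],-0.12],
    [0,[0,0,1.5],-0.12],
    [0,[0,0,1.5],-0.12],
    [0,[0,0,1.5],-0.12],
    [0,[0,0,1.5],-0.12],
    [0,[0,0,1.5],-0.12],
    [0,[0,0,1.5],-0.12],
    [0,[0,0,1.5],-0.12]
  ]
}}

```text
time: 44.52
eef_pos: [0.5118, 0.2499, 0.2454]
tcp_rot: [[0.288, 0.958, 0.001], [0.958, -0.288, -0.0], [0.0, 0.001, -1.0]]
wrist_force: [-0.0, -0.0, -0.7]
opening: 0.005
```

Request:
{"method": "step_arm", "body": {
  "steps": [
    [0,[0,0,2],-0.12],
    [0,[0,0,2.5],-0.01],
    [0,[0,0,2.5],0],
    [0,[0,0,2.5],0],
    [0,[0,0,1.5],0],
    [0,[0,0,0.5],0],
    [0,[0,0,0],0],
    [0,[0,0,0],0]
  ]
}}

```text
time: 45.18
eef_pos: [0.5122, 0.2502, 0.1318]
tcp_rot: [[0.167, 0.986, 0.001], [0.986, -0.167, 0.0], [0.0, 0.001, -1.0]]
wrist_force: [-0.1, -0.4, 0.8]
opening: 0.005
```

Run:
```python
from h import *
s=telemetry.read_state();p=s['eef_pos'][:2]-[.571,.336];print(s['eef_pos'],s['tcp_rot'][:,1],'box',p@[.986,-.167],p@[.167,.986])
duo('36',(60,220,200,360),(90,250,220,380))
```

```text
[0.51216245 0.25015747 0.13183968] [ 9.85978183e-01 -1.66871991e-01  8.72017251e-04] box -0.04367811992997239 -0.0944666008849267
45.1833 [0.51216245 0.25015747 0.13183968] [-0.1284735  -0.37023848  0.84281998] [-0.02676629  0.03053673  0.00596263] 0.005215903585602861
```

View pics/d36.png

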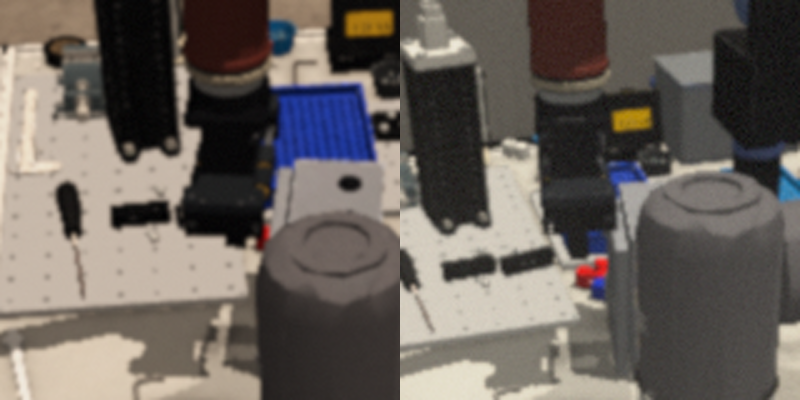

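Request:
{"method": "step_arm", "body": {
  "steps": [
    [0,[0,0.6,0],0],
    [0,[0,0.7,0],0],
    [0,[0,0.5,0],0],
    [0,[0,0.3,0],0],
    [0,[0,0.15,0],0],
    [0,[0,0.15,0],0],
    [0,[0,0,0],0],
    [0,[0,0,0],0]
  ]
}}

```text
time: 45.95
eef_pos: [0.5351, 0.246, 0.1309]
tcp_rot: [[0.167, 0.986, -0.0], [0.986, -0.167, -0.0], [-0.0, -0.0, -1.0]]
wrist_force: [-0.3, -0.1, 0.1]
opening: 0.008
```

Request:
{"method": "step_arm", "body": {
  "steps": [
    [0,[0,0.15,0],0],
    [0,[0,0.15,0],0],
    [0,[0,0.15,0],0],
    [0,[0,0.1,0],0],
    [0,[0,0,0],0],
    [0,[0,0,0],0],
    [0,[0,0,0],0],
    [0,[0,0,0],0]
  ]
}}

```text
time: 46.62
eef_pos: [0.5387, 0.2454, 0.1309]
tcp_rot: [[0.167, 0.986, -0.004], [0.986, -0.167, -0.0], [-0.001, -0.004, -1.0]]
wrist_force: [-8.6, -0.3, 4.6]
opening: 0.005
```

Request:
{"method": "step_arm", "body": {
  "steps": [
    [0,[0,0.1,0],0],
    [0,[0,0.1,0],0],
    [0,[0,0.1,0],0],
    [0,[0,0,0],0],
    [0,[0,0,0],0],
    [0,[0,-0.1,0],0],
    [0,[0,-0.1,0],0],
    [0,[0,-0.1,0],0]
  ]
}}

```text
time: 47.28
eef_pos: [0.5386, 0.2455, 0.1309]
tcp_rot: [[0.166, 0.986, -0.004], [0.986, -0.166, -0.0], [-0.001, -0.004, -1.0]]
wrist_force: [-5.3, 0.6, 4.0]
opening: 0.006
```

Request:
{"method": "step_arm", "body": {
  "steps": [
    [0,[0,-0.1,0],0],
    [0,[0,-0.1,0],0],
    [0,[0,-0.2,0],0],
    [0,[0,-0.5,0],0],
    [0,[0,-1,0],0],
    [0,[0,-2,0],0],
    [0,[0,-2,0],0],
    [0,[0,-1,0],0]
  ]
}}

```text
time: 47.95
eef_pos: [0.4702, 0.2569, 0.1306]
tcp_rot: [[0.167, 0.986, -0.001], [0.986, -0.167, -0.0], [-0.0, -0.001, -1.0]]
wrist_force: [-0.4, 0.3, -0.5]
opening: 0.006
```

Request:
{"method": "step_arm", "body": {
  "steps": [
    [0,[0,0,-2],0.1],
    [0,[0,0,-3],0.12],
    [0,[0,0,-3],0.12],
    [0,[0,0,-3],0.12],
    [0,[0,0,-3],0.12],
    [0,[0,0,-3],0.12],
    [0,[0,0,-3],0.12],
    [0,[0,0,-3],0.12]
  ]
}}

```text
time: 48.62
eef_pos: [0.4722, 0.2566, 0.3627]
tcp_rot: [[0.897, 0.441, 0.001], [0.441, -0.897, 0.0], [0.001, 0.0, -1.0]]
wrist_force: [1.0, -0.5, 1.4]
opening: 0.005
```

Request:
{"method": "step_arm", "body": {
  "steps": [
    [0,[0,0,0],0.12],
    [0,[0,0,0],0.12],
    [0,[0,0,0],0.12],
    [0,[0,0,0],0.12],
    [0,[0,0,0],0.12],
    [0,[0,0,0],0.03],
    [0,[0,0,0],0],
    [0,[0,0,0],0]
  ]
}}

```text
time: 49.28
eef_pos: [0.4725, 0.2566, 0.3611]
tcp_rot: [[0.986, -0.165, 0.0], [-0.165, -0.986, 0.0], [0.0, -0.0, -1.0]]
wrist_force: [0.1, 0.4, -0.2]
opening: 0.005
```

Run:
```python
from h import *
s=telemetry.read_state();print(s['eef_pos'],s['tcp_rot'][:,0])
rows(np.array([.544,.184,.361])-s['eef_pos'],0,6)
```

```text
[0.47246956 0.25664927 0.36111927] [ 9.86343792e-01 -1.64699098e-01  3.61803997e-04]
[1.38, 1.0, 0.0] 0.0
[1.38, 1.0, 0.0] 0.0
[1.38, 1.0, 0.0] 0.0
[1.38, 1.0, 0.0] 0.0
[1.38, 1.0, 0.0] 0.0
[1.38, 1.0, 0.0] 0.0
```

Request:
{"method": "step_arm", "body": {
  "steps": [
    [0,[1.4,1,0],0],
    [0,[1.4,1,0],0],
    [0,[1.4,1,0],0],
    [0,[1.4,1,0],0],
    [0,[1.4,1,0],0],
    [0,[1.3,1,0],0],
    [0,[0,0,0],0],
    [0,[0,0,0],0]
  ]
}}

```text
time: 49.95
eef_pos: [0.5447, 0.1831, 0.3607]
tcp_rot: [[0.986, -0.167, -0.001], [-0.167, -0.986, 0.0], [-0.001, -0.0, -1.0]]
wrist_force: [-0.7, -0.0, -0.6]
opening: -0.0
```

Run:
```python
from h import *
s=telemetry.read_state();print(s['eef_pos'],s['dq'])
np.savez('w37.npz',*cal('wrist'));save('wrist','wrist37.png')
a=cv2.imread('pics/wrist37.png')
cv2.imwrite('pics/z38.png',cv2.resize(a[30:240,270:440],None,fx=2.8,fy=2.8,interpolation=2))
t=cv2.resize(a[50:90,290:345],None,fx=7,fy=7,interpolation=2);b=cv2.resize(a[185:225,290:345],None,fx=7,fy=7,interpolation=2)
cv2.imwrite('pics/z39.png',np.hstack([t,b]))
```

```text
[0.5447183  0.18312585 0.36072503] [ 0.02369015 -0.01375502  0.00890727  0.00742996  0.00435917  0.00814606]
```

View pics/z38.png

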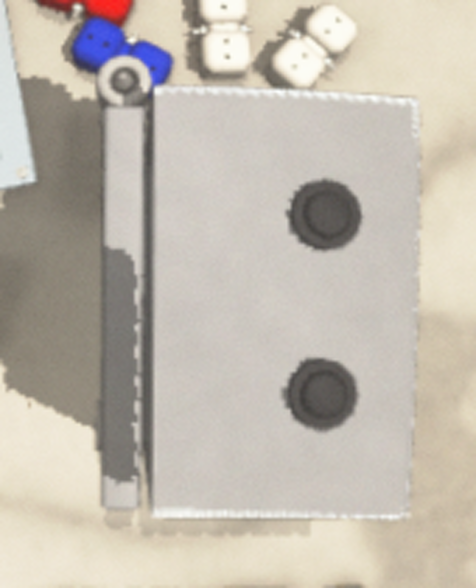

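View pics/z39.png

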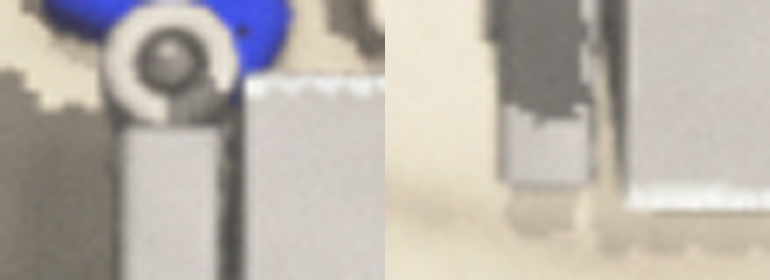

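Run:
```python
from h import *
s=telemetry.read_state();print(s['time'])
save('side','side38.png');save('scene','scene38.png')
a=cv2.imread('pics/side38.png')[155:250,290:340];b=cv2.imread('pics/scene38.png')[110:180,295:345]
o=np.hstack([cv2.resize(a,None,fx=6,fy=6,interpolation=2),cv2.resize(b,(300,570),interpolation=2)])
cv2.imwrite('pics/z40.png',o)
# predicted lines
O=np.array([.611,.245,0]);th=np.radians(-9.65);bx=np.array([np.cos(th),np.sin(th),0]);by=np.array([-np.sin(th),np.cos(th),0])
P=lambda x,y,z:O+bx*x/1000+by*y/1000+[0,0,z/1000]
for nm,x in (('front',-45),('in nominal',-48),('out nominal',-62)):
    y=-73 if nm=='front' else -70
    print(nm,[proj('side',P(x,y,z))[0].round(1).tolist() for z in (12,92,172)])
```

```text
50.0
front [[312.9, 240.3], [312.5, 215.4], [311.9, 188.7]]
in nominal [[311.8, 239.7], [311.2, 215.0], [310.7, 188.2]]
out nominal [[306.8, 240.1], [306.1, 215.3], [305.3, 188.6]]
```

View pics/z40.png

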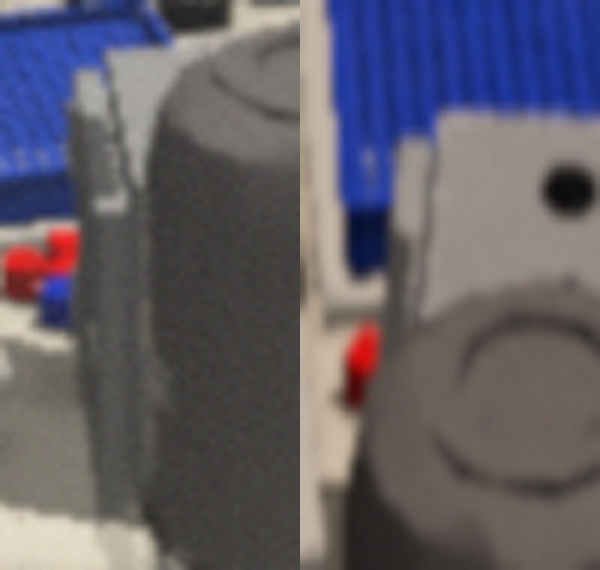

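Request:
{"method": "step_arm", "body": {
  "steps": [
    [0,[-1.5,-1.5,0],0],
    [0,[-1.5,-2,0],0],
    [0,[-1.4,-1.5,0],0],
    [0,[0,-0.5,0],0],
    [0,[0,0,0],-0.12],
    [0,[0,0,0],-0.12],
    [0,[0,0,0],-0.12],
    [0,[0,0,0],-0.12]
  ]
}}

```text
time: 50.77
eef_pos: [0.5101, 0.2456, 0.3612]
tcp_rot: [[0.949, 0.315, 0.0], [0.315, -0.949, -0.0], [0.0, 0.0, -1.0]]
wrist_force: [0.2, -0.8, -0.4]
opening: 0.002
```

Request:
{"method": "step_arm", "body": {
  "steps": [
    [0,[0,0,1],-0.12],
    [0,[0,0,1.5],-0.12],
    [0,[0,0,1.5],-0.12],
    [0,[0,0,1.5],-0.12],
    [0,[0,0,1.5],-0.12],
    [0,[0,0,1.5],-0.12],
    [0,[0,0,1.5],-0.12],
    [0,[0,0,1.5],-0.12]
  ]
}}

```text
time: 51.43
eef_pos: [0.5102, 0.2454, 0.2455]
tcp_rot: [[0.287, 0.958, 0.001], [0.958, -0.287, -0.0], [0.0, 0.001, -1.0]]
wrist_force: [-0.0, -0.2, -0.0]
opening: 0.0
```

Request:
{"method": "step_arm", "body": {
  "steps": [
    [0,[0,0,2.5],-0.12],
    [0,[0,0,3],-0.01],
    [0,[0,0,3],0],
    [0,[0,0,2.5],0],
    [0,[0,0,1.5],0],
    [0,[0,0,0.5],0],
    [0,[0,0,0],0],
    [0,[0,0,0],0]
  ]
}}

```text
time: 52.1
eef_pos: [0.5108, 0.2455, 0.117]
tcp_rot: [[0.167, 0.986, 0.001], [0.986, -0.167, 0.0], [0.0, 0.001, -1.0]]
wrist_force: [0.2, -0.3, -0.0]
opening: 0.002
```

Run:
```python
from h import *
s=telemetry.read_state();p=s['eef_pos'][:2]-[.571,.336];print(s['eef_pos'],s['tcp_rot'][:,1],'box',p@[.986,-.167],p@[.167,.986])
```

```text
[0.51080014 0.24547738 0.11696167] [ 0.98601668 -0.16664365  0.00100193] box -0.044239783577295314 -0.09930867613057823
```

Request:
{"method": "step_arm", "body": {
  "steps": [
    [0,[0,0.6,0],0],
    [0,[0,0.7,0],0],
    [0,[0,0.5,0],0],
    [0,[0,0.3,0],0],
    [0,[0,0.2,0],0],
    [0,[0,0.15,0],0],
    [0,[0,0.15,0],0],
    [0,[0,0.15,0],0]
  ]
}}

```text
time: 52.77
eef_pos: [0.5372, 0.2406, 0.1159]
tcp_rot: [[0.167, 0.986, -0.001], [0.986, -0.167, -0.0], [-0.0, -0.0, -1.0]]
wrist_force: [-1.3, -0.4, 0.6]
opening: 0.004
```

Request:
{"method": "step_arm", "body": {
  "steps": [
    [0,[0,0.15,0],0],
    [0,[0,0.15,0],0],
    [0,[0,0.1,0],0],
    [0,[0,0.1,0],0],
    [0,[0,0.1,0],0],
    [0,[0,0,0],0],
    [0,[0,0,0],0],
    [0,[0,0,0],0]
  ]
}}

```text
time: 53.43
eef_pos: [0.5378, 0.2404, 0.1158]
tcp_rot: [[0.166, 0.986, -0.012], [0.986, -0.166, -0.0], [-0.002, -0.011, -1.0]]
wrist_force: [-21.5, 0.6, 14.3]
opening: 0.004
```

Request:
{"method": "step_arm", "body": {
  "steps": [
    [0,[0,-0.1,0],0],
    [0,[0,-0.1,0],0],
    [0,[0,-0.1,0],0],
    [0,[0,-0.1,0],0],
    [0,[0,-0.1,0],0],
    [0,[0,-0.1,0],0],
    [0,[0,-0.05,0],0],
    [0,[0,-0.05,0],0]
  ]
}}

```text
time: 54.1
eef_pos: [0.5368, 0.2407, 0.1161]
tcp_rot: [[0.167, 0.986, 0.001], [0.986, -0.167, 0.0], [0.0, 0.001, -1.0]]
wrist_force: [-0.4, 0.5, 0.3]
opening: 0.006
```

Request:
{"method": "step_arm", "body": {
  "steps": [
    [0,[0,-0.05,0],0],
    [0,[0,-0.1,0],0],
    [0,[0,-0.2,0],0],
    [0,[0,-0.5,0],0],
    [0,[0,-1,0],0],
    [0,[0,-1.5,0],0],
    [0,[0,-2,0],0],
    [0,[0,-2,0],0]
  ]
}}

```text
time: 54.77
eef_pos: [0.4625, 0.2531, 0.1158]
tcp_rot: [[0.167, 0.986, -0.0], [0.986, -0.167, -0.0], [-0.0, -0.0, -1.0]]
wrist_force: [0.7, -0.9, 0.5]
opening: 0.008
```

Request:
{"method": "step_arm", "body": {
  "steps": [
    [0,[0,0,-2],0.1],
    [0,[0,0,-3],0.12],
    [0,[0,0,-3],0.12],
    [0,[0,0,-3],0.12],
    [0,[0,0,-3],0.12],
    [0,[0,0,-3],0.12],
    [0,[0,0,-3],0.12],
    [0,[0,0,-3],0.12]
  ]
}}

```text
time: 55.43
eef_pos: [0.4628, 0.2531, 0.3475]
tcp_rot: [[0.897, 0.442, -0.0], [0.442, -0.897, 0.0], [-0.0, -0.0, -1.0]]
wrist_force: [0.1, 0.1, -0.1]
opening: 0.005
```

Request:
{"method": "step_arm", "body": {
  "steps": [
    [0,[0,0,0],0.12],
    [0,[0,0,0],0.12],
    [0,[0,0,0],0.12],
    [0,[0,0,0],0.12],
    [0,[0,0,0],0.12],
    [0,[0,0,0],0.03],
    [0,[0,0,0],0],
    [0,[0,0,0],0]
  ]
}}

```text
time: 56.1
eef_pos: [0.4632, 0.2532, 0.3459]
tcp_rot: [[0.986, -0.165, -0.0], [-0.165, -0.986, 0.0], [-0.0, 0.0, -1.0]]
wrist_force: [-1.1, -0.0, 0.0]
opening: 0.005
```

Run:
```python
from h import *
s=telemetry.read_state();print(s['eef_pos'],s['tcp_rot'][:,0],s['time'])
np.savez('w40.npz',*cal('wrist'));save('wrist','wrist40.png');save('scene','scene40.png')
a=cv2.imread('pics/wrist40.png');cv2.imwrite('pics/z41.png',cv2.resize(a[90:290,360:560],None,fx=2.9,fy=2.9,interpolation=2))
```

```text
[0.46324973 0.25316799 0.34591543] [ 9.86372737e-01 -1.64525932e-01 -2.04106065e-04] 56.1
```

View pics/wrist40.png

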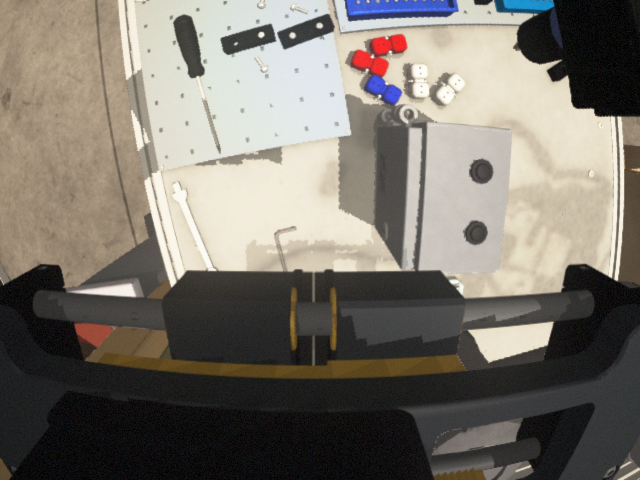

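View pics/scene40.png

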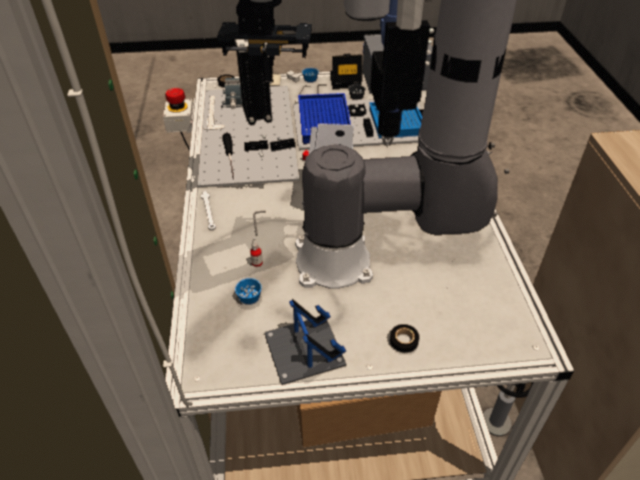

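View pics/z41.png

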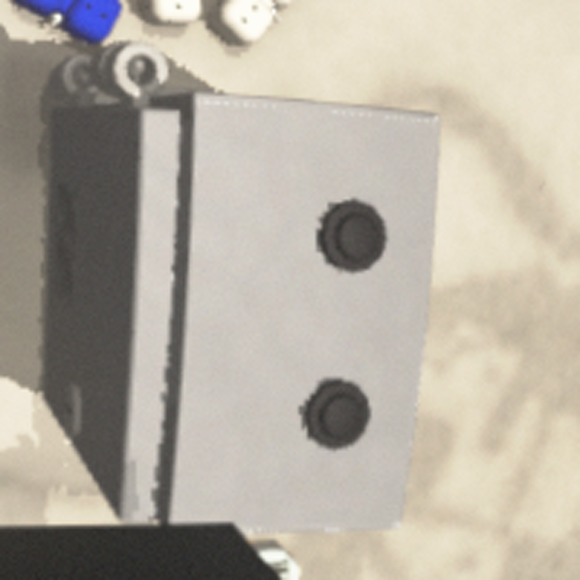

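Run:
```python
from chk import *
c=ld('w40.npz');q=lambda x,y:(360+x/2.9-.33,90+y/2.9-.33)
chk(c,{'F+':q(195,95),'F-':q(168,523)},{'in hinge':(q(182,112),.172),'in free':(q(160,521),.172),'knH':(q(134,70),.147)})
a=cv2.imread('pics/scene0.png').astype(int);b=cv2.imread('pics/scene40.png').astype(int)
for n,(x,y) in {'bottle':(256,252),'cup':(248,291),'tape':(404,338),'hex':(258,222)}.items():
    print(n,np.abs(a-b)[y-18:y+18,x-20:x+20].mean().round(1))
print(robot.job_done())
```

```text
front len 0.1399324584256319 yaw -9.980636500693183 o [0.6108 0.2464]
in hinge box frame mm -47.34572359659198 64.564968467406
in free box frame mm -46.081113696425845 -71.42240481974561
knH box frame mm -57.23810931655145 78.9060249691899
bottle 20.0
cup 3.8
tape 0.7
hex 19.9
the job is handed in; nothing more can be done
None
```

I hung the door on both hinge pins, released it, swung it shut and handed the job in. I last read the clock at 56.1 s of the 72 s allowed.

**How it went**
- **Grip:** The moves can't tilt the tool, so I pinched the door with the tool vertical instead of tilted with the panel. Once clear of the rack, it swung upright between the fingers and slipped until they held only about 5 mm of it. I stood it on a clear strip of table and took a deeper grip, about 25 mm.
- **Hanging:** I brought it in from the side about 34 mm above its seat and lowered it. It met the collars at the predicted height and took about 14 N of downward push with almost no movement. After that its weight rested on the hinge, and I let go. A later view from above showed the pin inside the upper knuckle.
- **Closing:** The first three pushes each met firm resistance, but the wrist camera still showed the free edge slightly open: about 7 mm of gap, then 5 mm twice. A fourth, lower push to about 21 N closed it.

**Last checks**
- **Door:** The inner face is about 47 mm in front of the box's centre at the hinge edge and 46 mm at the free edge. The nominal figure is 48, so it is slightly past nominal, as expected at the stop. That is measured at the top edge and good to about 2 mm; I did not measure the lower edge.
- **Bystanders:** All four look unmoved in the final scene picture. An automatic before/after comparison was clean for the tape roll and cup. It flagged differences around the bottle and hex key, which I put down to the changed shadows because both sit at the same pixels as before. I handed in without checking that further.
- **Robot:** It was clear of everything at hand-in, and no force reading came near the limits.

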